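# Un-nest the mixing cups into size rows and seat the grinding bowl in its ring

### The arm

A 6-joint arm with a two-finger parallel gripper is mounted at the origin on the work surface. World frame = base frame: x ahead of the robot, y to its left, z up, the work surface at z = 0. Lengths are in m, angles in rad, forces in N, time in s.
With the tool pointing down it reaches from about 0.225 to 0.875 m from the base axis. Payload 3.4 kg.
Tool frame: the origin (TCP) lies at the very end of the fingers, on their centre line; the grasp point (between the pads) lies 19 mm behind it (manip.grasp_offset is the distance from the TCP to the grasp point, in m); x points along the fingers, y is the direction in which the jaws open and shut, and the axes are right-handed (so a half turn about x gives the same grasp; the last joint's range is limited). The gripper opens to 85 mm and grips with 20 to 120 N. Pads are 22 mm wide; open, the fingers measure 114 mm over their backs; the gripper's body (76 mm by 85 mm) begins 54 mm behind the grasp point. The pads swing forward as they close: fully open they stand 13 mm farther back than shut.
Start: joints at [1.175, 0.276, 1.505, -0, 1.361, -0.121], TCP at [0.156, 0.553, 0.209] pointing down, gripper open.
Joint ranges: [-2.89, 2.89], [-0.75, 2.08], [0.22, 2.7], [-1.18, 4.32], [0.11, 2.71], [-2.7, 2.7]. Speed limits (rad/s): [2.57, 2.57, 3.14, 3.14, 3.14, 3.14].

### API

Orientations are given as a unit quaternion [w, x, y, z].
In Python, from rig import manip gives the robot as it stands.
- The arm moves only by the tool step_arm, never from a script. Its argument "increments" is a list of rows, each an object with "grip": the opening, from 0 (shut) to 1 (fully open); "delta_pos": the shift along the world's x, y, z in m, a list of three; "twist": the turn about the world's z in degrees. A call has 1 to 10 rows; each row shifts and turns the commanded pose from where the row before left it; what a row does not reach is not made up. A row lasts 1/12 s, in which the tool goes at most 41.7 mm and 7.16 degrees, less where a joint would pass 70% of its speed; a pose out of reach is approached as far as the arm can. A call with a gripper value outside its range is refused whole. The fingers move at their own pace and stop on an object; "force" is the grip in N (left out, the last holds). Time passes only in rows, so rows that do not move let the fingers close. It gives the time, the measured TCP pose, the force and the opening at its end, in the units of the state.
- manip.get_state(): the state, without advancing time (a new reading comes with each control period).
- manip.get_image(name): name is "scene" or "top" or "wrist"; returns a dict with "img" (400x640x3 uint8, red, green, blue), "fx", "fy", "cx", "cy" (pixels), "rvec" (rotation vector, rad) and "tvec" (3), from world to camera coordinates, as OpenCV has them; the wrist camera has in their place "mount" (4x4, takes a point from camera to tool coordinates, whose origin is the TCP and whose axes are the tool frame's). Camera axes: x right, y down, z forward; pixel columns grow to the right and rows downward; lengths in m; the calibration is good to about 2 mm. A picture is of the moment at which its call begins: read the wrist's pose just before it. There is no depth.
- manip.sign_off(): hands the job in, once; it reports no verdict.
The state is a dict: "clock": time; "qpos": joint angles; "qd": joint speeds; "effort": joint torques, N m; "position": TCP position; "ee_rot": TCP orientation; "contact_force": force on the tool from outside, world axes, zero at the start; "moment": the same for the moment, N m; "width": finger opening in m.
Only numpy, scipy, OpenCV 4.12 (cv2) and the standard library are available. Lean on these libraries where they do the work, as an engineer would, in place of code of your own. Each camera call takes 0.05 s, during which the arm holds its last target. There are 200 camera calls.

### The job

Put the ink-mixing corner back in order: pull the nested metal mixing cups apart and stand every cup upright, mouth up, on the floor of the wooden tray in the row for its size (wide low cups in the wide row nearest the robot, middle-sized ones in the middle row, slim tall ones in the narrow row). Set the round-bottomed porcelain grinding bowl, which was left tilted in the mouth of a cup, upright in its wooden ring on the bench so that it sits level and centred. The ring stays flat on the bench; leave the bottle, jar, tin, spatula and brush as they are.

Things in the scene. Friction and masses are not known exactly. Their poses are not given: they have to be found in the camera images.
- large1_mid (a point): wide low round metal mixing cup, open top, straight wall 3 mm, floor 4 mm, outside diameter 66 mm, height 62 mm; at the start on the bench at the bottom of one nest. Point: on the axis half-way up (31 mm to underside and to rim); z towards the mouth. An inner cup stands loosely (4 mm play) on the outer's floor, its rim above the outer's. Goes in lane_wide.
- large2_mid (a point): wide low round metal mixing cup, open top, straight wall 3 mm, floor 4 mm, outside diameter 66 mm, height 62 mm; at the start on the bench at the bottom of the other nest. Point: on the axis half-way up (31 mm to underside and to rim); z towards the mouth. An inner cup stands loosely (4 mm play) on the outer's floor, its rim above the outer's. Goes in lane_wide.
- medium1_mid (a point): middle-sized round metal mixing cup, open top, straight wall 3 mm, floor 4 mm, outside diameter 52 mm, height 90 mm; if present, at the start inside large1. Point: on the axis half-way up (45 mm to underside and to rim); z towards the mouth. An inner cup stands loosely (4 mm play) on the outer's floor, its rim above the outer's. Goes in lane_middle.
- medium2_mid (a point): middle-sized round metal mixing cup, open top, straight wall 3 mm, floor 4 mm, outside diameter 52 mm, height 90 mm; if present, at the start inside large2. Point: on the axis half-way up (45 mm to underside and to rim); z towards the mouth. An inner cup stands loosely (4 mm play) on the outer's floor, its rim above the outer's. Goes in lane_middle.
- medium3_mid (a point): middle-sized round metal mixing cup, open top, straight wall 3 mm, floor 4 mm, outside diameter 52 mm, height 90 mm; always present, at the start on the bench with the grinding bowl perched in its mouth. Point: on the axis half-way up (45 mm to underside and to rim); z towards the mouth. An inner cup stands loosely (4 mm play) on the outer's floor, its rim above the outer's. Goes in lane_middle.
- small1_mid (a point): slim tall round metal mixing cup, open top, straight wall 3 mm, floor 4 mm, outside diameter 38 mm, height 120 mm; if present, starts inside medium1 (in large1 if that is absent). Point: on the axis half-way up (60 mm to underside and to rim); z towards the mouth. An inner cup stands loosely (4 mm play) on the outer's floor, its rim above the outer's. Goes in lane_narrow.
- small2_mid (a point): slim tall round metal mixing cup, open top, straight wall 3 mm, floor 4 mm, outside diameter 38 mm, height 120 mm; if present, starts inside medium2 (in large2 if that is absent). Point: on the axis half-way up (60 mm to underside and to rim); z towards the mouth. An inner cup stands loosely (4 mm play) on the outer's floor, its rim above the outer's. Goes in lane_narrow.
- bowl_collar (a point): white porcelain grinding bowl, 0.3 kg: outside a half ball of radius 29 mm with a straight round collar above, diameter 58 mm, height 26 mm. Point: on the axis in mid-collar, 13 mm below the rim, 13 mm above the ball's centre, 42 mm above its bottom; z out of the mouth. Starts tilted about 20 degrees in medium3's mouth; friction keeps it at whatever tilt it is left.
- ring_top (a point): loose wooden support ring lying flat on the bench, outside diameter 88 mm, hole diameter 46 mm, 22 mm thick, about 0.4 kg. The point is on its axis, level with its top face (22 mm above the bench); z is up. With the bowl seated in its hole, the bowl's collar point stands 31 mm above this point.
- tray: fixed wooden sorting tray, 274 mm (its x) by 296 mm (its y), three parallel rows along its y between battens 8 mm wide; battens stand 12 mm above the row floors. Origin at the centre of its underside; row floors are 6 mm above it. Rows from its -x side (nearest the robot) to its +x side: wide, middle, narrow.
- lane_wide (a point): centre of the floor of the tray's wide row, which is 96 mm wide (along x) and 280 mm long (along y), 6 mm above the bench; for the two wide low cups. x across the row, y along it, z up.
- lane_middle (a point): centre of the floor of the tray's middle row, which is 80 mm wide (along x) and 280 mm long (along y), 6 mm above the bench; for the middle-sized cups (up to three). x across the row, y along it, z up.
- lane_narrow (a point): centre of the floor of the tray's narrow row, which is 66 mm wide (along x) and 280 mm long (along y), 6 mm above the bench; for the slim tall cups (up to two). x across the row, y along it, z up.
- dropper: small amber bottle, 36 mm across, 85 mm high, standing among the cups; a bystander, to be left alone. Origin at its underside.
- inkjar: black jar, 66 mm across, 75 mm high; a bystander, to be left alone. Origin at its underside.
- inkcan: ink tin, 76 mm across, 90 mm high; a bystander, to be left alone. Origin at its underside.
- knife: spatula lying on the bench; a bystander, to be left alone. Origin at its underside.
- brush: brush lying on the bench; a bystander, to be left alone. Origin at its underside.
Mind the look-alikes: they are no part of the job. What is shaped like the part that bears medium3_mid but purple or yellow is not meant.

How it is judged:
At the end, for the whole second after the job is handed in: Every cup present stands upright (within 4.5 degrees) on the floor of the row for its size, between the battens; the bowl sits in the hole of the ring, centred within 6 mm, at seated height within 4 mm, tilted under 8 degrees; the ring lies flat on the bench; all at rest (x of large1_mid in the frame of lane_wide between -0.0175 and 0.0175 m and y of large1_mid in the frame of lane_wide between -0.109 and 0.109 m and z of large1_mid in the frame of lane_wide between 0.026 and 0.036 m and angle between each of large1_mid, large2_mid, medium1_mid, medium2_mid, medium3_mid, small1_mid, small2_mid's own z axis and vertical below 0.08 rad and linear speed of each of large1, large2, medium1, medium2, medium3, small1, small2, bowl below 0.02 m/s and x of large2_mid in the frame of lane_wide between -0.0175 and 0.0175 m and y of large2_mid in the frame of lane_wide between -0.109 and 0.109 m and z of large2_mid in the frame of lane_wide between 0.026 and 0.036 m and x of medium1_mid in the frame of lane_middle between -0.0165 and 0.0165 m and y of medium1_mid in the frame of lane_middle between -0.116 and 0.116 m and z of medium1_mid in the frame of lane_middle between 0.04 and 0.05 m and x of medium2_mid in the frame of lane_middle between -0.0165 and 0.0165 m and y of medium2_mid in the frame of lane_middle between -0.116 and 0.116 m and z of medium2_mid in the frame of lane_middle between 0.04 and 0.05 m and x of medium3_mid in the frame of lane_middle between -0.0165 and 0.0165 m and y of medium3_mid in the frame of lane_middle between -0.116 and 0.116 m and z of medium3_mid in the frame of lane_middle between 0.04 and 0.05 m and x of small1_mid in the frame of lane_narrow between -0.0165 and 0.0165 m and y of small1_mid in the frame of lane_narrow between -0.123 and 0.123 m and z of small1_mid in the frame of lane_narrow between 0.055 and 0.065 m and x of small2_mid in the frame of lane_narrow between -0.0165 and 0.0165 m and y of small2_mid in the frame of lane_narrow between -0.123 and 0.123 m and z of small2_mid in the frame of lane_narrow between 0.055 and 0.065 m and horizontal distance between bowl_collar and ring_top below 0.006 m and z of bowl_collar in the frame of ring_top between 0.027 and 0.035 m and angle between bowl_collar's own z axis and vertical below 0.14 rad and angle between ring_top's own z axis and vertical below 0.05 rad and height (world z) of ring_top below 0.026 m); the robot touches nothing.
It fails at once if the jar was moved away or knocked over (distance of inkjar from where it was at the start of the episode above 0.04 m or angle between inkjar's own z axis and vertical above 0.6 rad).
It fails at once if the tin was moved away or knocked over (distance of inkcan from where it was at the start of the episode above 0.04 m or angle between inkcan's own z axis and vertical above 0.6 rad).
It fails at once if the spatula was moved away or knocked over (distance of knife from where it was at the start of the episode above 0.04 m).
It fails at once if the brush was moved away or knocked over (distance of brush from where it was at the start of the episode above 0.04 m).
It fails at once if the robot took hold of or pushed the amber bottle (contact force between dropper and the fingers above 4 N or contact force between dropper and the arm above 4 N).
Of medium1, small1, medium2, small2 only 2 to 4 are there at a start; the rules pass over those that are not, and their reading is None.
At some moment in a run one of ring, large1, large2 may be knocked a few centimetres aside while the robot is not near it.
It also fails if it takes over 210 s, if anything falls off the work surface, if the arm or the gripper's body presses on something with over 40 N, if the wrist force passes 120 N, or if a joint passes its speed limit or range.

## Working session

There is one attempt and no reset: what is moved stays moved. The work goes in short steps, Python scripts to look and compute and a tool call to move; the robot and the scene stay as the last step left them, time stands still between calls to the robot, and variables do not carry over. Pictures are saved under pics/ and viewed, about 12 in all and at most 16, crops included, and the job is handed in when it is done.

Besides the shell and the picture viewer there is one more tool, called after "Call:" by a JSON object that holds its "method" and its "body". step_arm: Moves the arm, as the interface text tells. Its arguments: {"type":"object","properties":{"increments":{"type":"array"},"force":{"type":"number"}},"required":["increments"]}

```bash
ls; mkdir -p pics
cat > h.py <<'E'
import numpy as np, cv2
from rig import manip
from scipy.spatial.transform import Rotation as R
def cam(n):
    s=manip.get_state(); d=manip.get_image(n)
    K=np.array([[d['fx'],0,d['cx']],[0,d['fy'],d['cy']],[0,0,1]])
    if 'mount' in d:
        q=np.array(s['ee_rot']); T=np.eye(4); T[:3,:3]=R.from_quat(q[[1,2,3,0]]).as_matrix(); T[:3,3]=s['position']
        M=T@np.array(d['mount']); Rc=M[:3,:3]; C=M[:3,3]
    else:
        Rc=cv2.Rodrigues(np.array(d['rvec'],float))[0].T; C=-Rc@np.array(d['tvec'],float)
    return d['img'],K,Rc,C
def ray(c,u,v,z):
    _,K,Rc,C=c; r=Rc@np.linalg.solve(K,[u,v,1.]); return C+r*(z-C[2])/r[2]
def proj(c,P):
    _,K,Rc,C=c; p=K@(Rc.T@(np.array(P)-C)); return p[:2]/p[2]
def save(c,name): cv2.imwrite('pics/'+name,c[0][:,:,::-1])
E
python3 - <<'E'
from h import *
import pickle
for n in('top','scene','wrist'):
    c=cam(n); save(c,n+'0.png'); pickle.dump(c,open(n+'0.pkl','wb')); print(n,c[3],c[1][0,0],c[2][:,2])
print(manip.get_state(), manip.grasp_offset)
E
```

```text
pics
top [3.75472716e-01 1.09267927e-04 1.77320551e+00] 477.0078674734365 [ 1.39445577e-01  9.46208228e-04 -9.90229284e-01]
scene [ 1.20927623 -0.7373107   0.72852249] 391.5619640148284 [-0.514192    0.64498155 -0.56533653]
wrist [0.0884124  0.57180801 0.37381239] 333.653547120468 [ 0.26422824 -0.0770775  -0.96137531]
{'clock': 0.15, 'qpos': array([ 1.17500037e+00,  2.76463729e-01,  1.50584498e+00, -1.37924212e-05,
        1.36072596e+00, -1.20987097e-01]), 'qd': array([ 2.06093682e-05, -1.05910861e-03, -1.34219779e-03,  5.70872235e-04,
       -1.00042581e-03, -1.13949983e-03]), 'effort': array([ 1.00501835e-03, -4.17143512e+01, -2.46031076e+01, -1.68641685e-05,
        7.58413371e-03,  4.52571101e-06]), 'position': array([0.15586749, 0.55301822, 0.20862942]), 'ee_rot': array([ 0.70031649,  0.09635901,  0.70056782, -0.09734725]), 'contact_force': array([-0.68821955,  0.13249676,  0.05321332]), 'moment': array([-0.03778991,  0.00675235, -0.03035189]), 'width': 0.08487781098825423} 0.0187
```

View pics/top0.png

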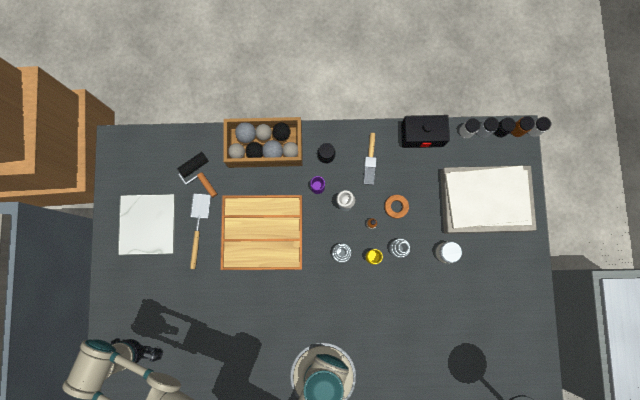

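View pics/scene0.png

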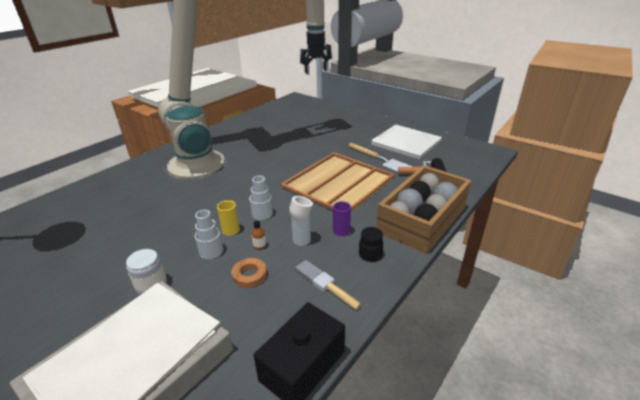

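The top view shows nests at (341,253) and (400,248), the bowl on its cup at (345,200), the ring at (397,206), the dropper at (371,223), the tray at u 221–302 and v 195–269, and decoys at (374,256) and (317,185). I'll zoom in and measure.

Run:
```python
from h import *
import pickle
c=pickle.load(open('top0.pkl','rb')); s=pickle.load(open('scene0.pkl','rb'))
a=cv2.resize(c[0][160:280,210:420],None,fx=3.8,fy=3.8,interpolation=cv2.INTER_CUBIC)
cv2.imwrite('pics/z1.png',a[:,:,::-1][:, :800])
b=cv2.resize(s[0][165:290,180:330],None,fx=4.5,fy=4.5,interpolation=cv2.INTER_CUBIC)
cv2.imwrite('pics/z2.png',b[:,:,::-1])
hsv=cv2.cvtColor(c[0],cv2.COLOR_RGB2HSV)
def blob(m,lo,z,name):
    n,l,st,ce=cv2.connectedComponentsWithStats(m.astype(np.uint8))
    for i in range(1,n):
        if st[i,4]>lo and 215<ce[i][0]<470 and 140<ce[i][1]<280: print(name,st[i],ce[i].round(1),ray(c,*ce[i],z).round(3))
H,S,V=hsv[...,0],hsv[...,1],hsv[...,2]
blob((H<20)&(S>110)&(V>80),30,.022,'orange')
blob((S<70)&(V>110),60,.1,'grey')
for u,v in [(221,195),(302,195),(221,269),(302,269)]: print('tray',ray(c,u,v,.018).round(3))
```

```text
orange [ 224  117   78   47 1132] [266.1 140.5] [0.867 0.194 0.022]
orange [252 135  24  11  74] [262.4 140. ] [0.869 0.208 0.022]
orange [ 221  195   81   75 1685] [262.6 234.2] [0.513 0.209 0.022]
orange [385 195  24  23 343] [396.3 206.1] [ 0.606 -0.287  0.022]
orange [368 218   9  10  49] [371.5 223.2] [ 0.545 -0.193  0.022]
grey [264 140  18  17 237] [272.1 148.9] [0.813 0.164 0.1  ]
grey [229 143  15  15 175] [236.  150.2] [0.812 0.294 0.1  ]
grey [283 142  15  15 182] [290.2 149.1] [0.811 0.099 0.1  ]
grey [364 156  13  29 296] [369.6 169.6] [ 0.73  -0.184  0.1  ]
grey [337 190  19  21 278] [345.8 199.1] [ 0.625 -0.096  0.1  ]
grey [391 238  19  20 246] [400.1 247.8] [ 0.449 -0.28   0.1  ]
grey [441 241  21  23 376] [450.9 251.9] [ 0.43  -0.457  0.1  ]
grey [332 243  20  20 284] [341.5 252.8] [ 0.436 -0.075  0.1  ]
tray [0.663 0.364 0.018]
tray [0.656 0.062 0.018]
tray [0.39  0.362 0.018]
tray [0.383 0.067 0.018]
```

View pics/z1.png

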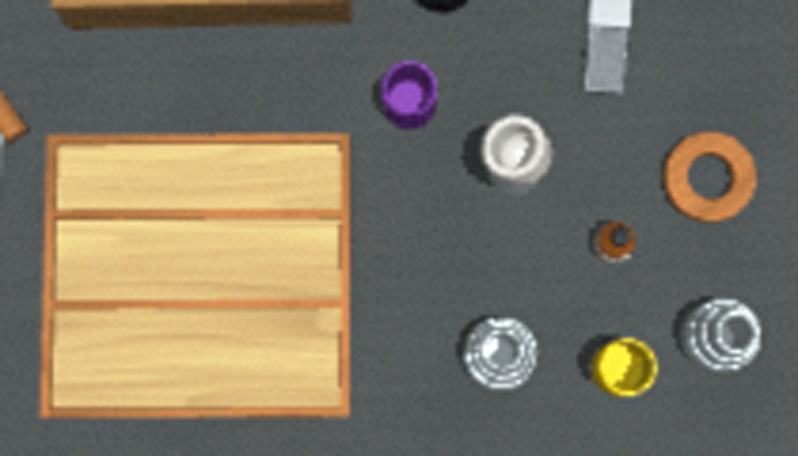

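View pics/z2.png

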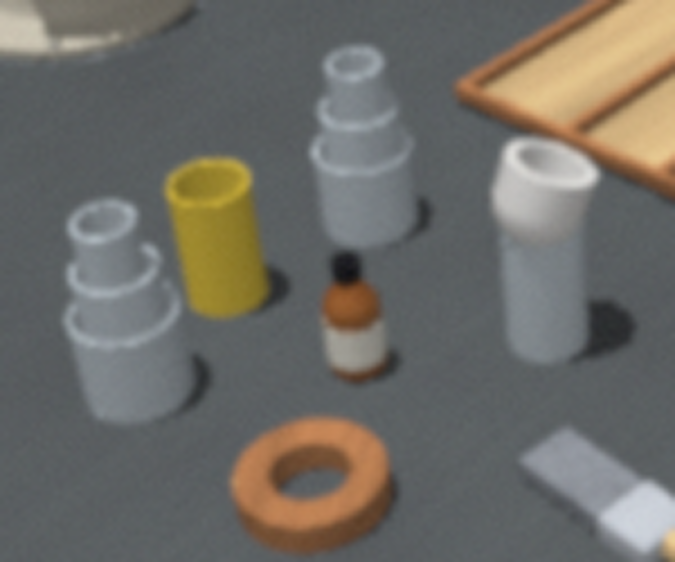

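Both nests hold three cups: the left one at about (.436,-.075) and the right at about (.449,-.28). I'll move over the left nest with the jaws along y.

Call:
{"method": "step_arm", "body": {"increments": [{"grip":1,"delta_pos":[0.014,-0.031,0.004],"twist":1.6},{"grip":1,"delta_pos":[0.014,-0.031,0.004],"twist":1.6},{"grip":1,"delta_pos":[0.014,-0.031,0.004],"twist":1.6},{"grip":1,"delta_pos":[0.014,-0.031,0.004],"twist":1.6},{"grip":1,"delta_pos":[0.014,-0.031,0.004],"twist":1.6},{"grip":1,"delta_pos":[0.014,-0.031,0.004],"twist":1.6},{"grip":1,"delta_pos":[0.014,-0.031,0.004],"twist":1.6},{"grip":1,"delta_pos":[0.014,-0.031,0.004],"twist":1.6},{"grip":1,"delta_pos":[0.014,-0.031,0.004],"twist":1.6},{"grip":1,"delta_pos":[0.014,-0.031,0.004],"twist":1.3}]}}

```text
clock: 0.98
position: [0.2961, 0.2419, 0.2494]
ee_rot: [0.707, -0.0, 0.707, 0.0]
contact_force: [1.0, -0.4, -0.5]
width: 0.0855
```

Call:
{"method": "step_arm", "body": {"increments": [{"grip":1,"delta_pos":[0.014,-0.032,0]},{"grip":1,"delta_pos":[0.014,-0.032,0]},{"grip":1,"delta_pos":[0.014,-0.032,0]},{"grip":1,"delta_pos":[0.014,-0.032,0]},{"grip":1,"delta_pos":[0.014,-0.032,0]},{"grip":1,"delta_pos":[0.014,-0.032,0]},{"grip":1,"delta_pos":[0.014,-0.032,0]},{"grip":1,"delta_pos":[0.014,-0.032,0]},{"grip":1,"delta_pos":[0.014,-0.032,0]},{"grip":1,"delta_pos":[0.014,-0.03,0]}]}}

```text
schema error: expected keys grip, delta_pos, twist
```

Call:
{"method": "step_arm", "body": {"increments": [{"grip":1,"delta_pos":[0,0,0]},{"grip":1,"delta_pos":[0,0,0]}]}}

```text
schema error: expected keys grip, delta_pos, twist
```

Run:
```python
from h import *
import pickle
c=cam('wrist'); save(c,'w1.png'); pickle.dump(c,open('w1.pkl','wb'))
print(manip.get_state()['position'], proj(c,[.436,-.075,.128]))
t=pickle.load(open('top0.pkl','rb'))
hsv=cv2.cvtColor(t[0],cv2.COLOR_RGB2HSV)
m=((hsv[...,0]<25)&(hsv[...,1]>70)&(hsv[...,2]>80)).astype(np.uint8)
m[:,:215]=0;m[:,310:]=0;m[:185]=0
r=cv2.minAreaRect(cv2.findNonZero(m)); b=cv2.boxPoints(r); print([ray(t,*p,.018).round(4) for p in b], r)
```

```text
[0.29909747 0.2364637  0.25010543] [  4.29004612 317.65824094]
[array([0.6788, 0.3864, 0.018 ]), array([0.6714, 0.0654, 0.018 ]), array([0.3831, 0.0704, 0.018 ]), array([0.3902, 0.3841, 0.018 ])] ((258.0, 230.0), (78.0, 86.0), 90.0)
```

View pics/w1.png

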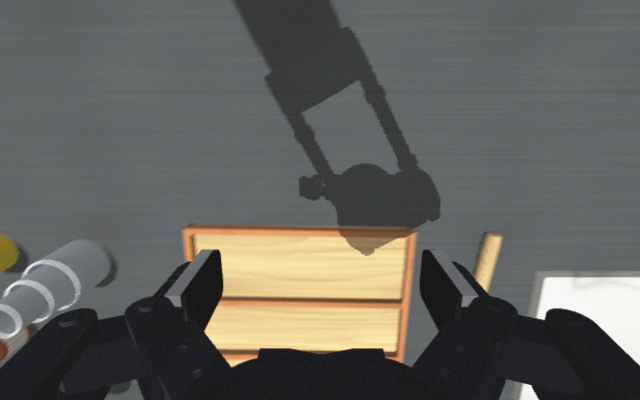

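The second and third moves were refused because the twist key is required. The wrist picture shows the tray's near corners at about (183,227) and (416,230), with the near rail parallel to y. I'll go on to the left nest.

Call:
{"method": "step_arm", "body": {"increments": [{"grip":1,"delta_pos":[0.014,-0.032,0],"twist":0},{"grip":1,"delta_pos":[0.014,-0.032,0],"twist":0},{"grip":1,"delta_pos":[0.014,-0.032,0],"twist":0},{"grip":1,"delta_pos":[0.014,-0.032,0],"twist":0},{"grip":1,"delta_pos":[0.014,-0.032,0],"twist":0},{"grip":1,"delta_pos":[0.014,-0.032,0],"twist":0},{"grip":1,"delta_pos":[0.014,-0.032,0],"twist":0},{"grip":1,"delta_pos":[0.014,-0.032,0],"twist":0},{"grip":1,"delta_pos":[0.014,-0.032,0],"twist":0},{"grip":1,"delta_pos":[0.014,-0.03,0],"twist":0}]}}

```text
clock: 1.87
position: [0.4363, -0.0763, 0.2492]
ee_rot: [0.707, 0.001, 0.707, -0.001]
contact_force: [0.4, 0.7, 0.3]
width: 0.0852
```

Call:
{"method": "step_arm", "body": {"increments": [{"grip":1,"delta_pos":[0,0,0],"twist":0},{"grip":1,"delta_pos":[0,0,0],"twist":0}]}}

```text
clock: 2.03
position: [0.4364, -0.0757, 0.2487]
ee_rot: [0.707, 0.002, 0.708, -0.001]
contact_force: [-0.8, -0.2, 0.3]
width: 0.0855
```

Run:
```python
from h import *
import pickle
w=pickle.load(open('w1.pkl','rb'))
print('tray near corners',ray(w,183,227,.018).round(4),ray(w,416,230,.018).round(4))
c=cam('wrist'); save(c,'w2.png'); pickle.dump(c,open('w2.pkl','wb'))
p=manip.get_state()['position'];print(p, proj(c,[.436,-.075,.128]), proj(c,[p[0],p[1],.128]))
```

```text
tray near corners [0.3816 0.0659 0.018 ] [0.3846 0.3624 0.018 ]
[ 0.43573012 -0.07448703  0.24876342] [322.34325253 182.64273158] [322.92496827 182.34383868]
```

View pics/w2.png

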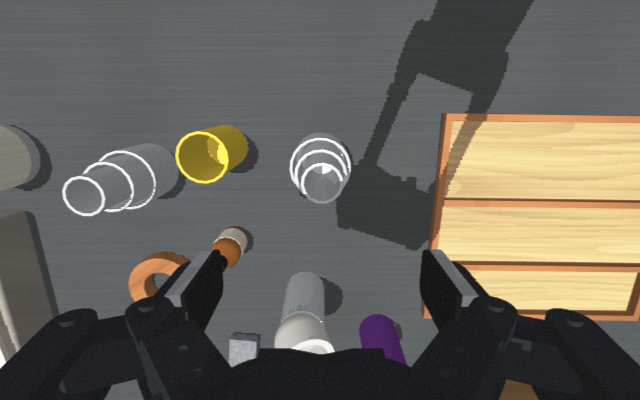

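The wrist view is clear. The left nest's slim cup mouth is at (322,183), directly under the TCP. The tray's near edge measures 296.5 mm, so the lanes are at x≈.439/.535/.616 and y≈.213. I'll grip small1.

Call:
{"method": "step_arm", "body": {"increments": [{"grip":1,"delta_pos":[0,0,-0.025],"twist":0},{"grip":1,"delta_pos":[0,0,-0.025],"twist":0},{"grip":1,"delta_pos":[0,0,-0.025],"twist":0},{"grip":1,"delta_pos":[0,0,-0.025],"twist":0},{"grip":1,"delta_pos":[0,0,-0.025],"twist":0},{"grip":0.6,"delta_pos":[0,0,-0.026],"twist":0},{"grip":0.3,"delta_pos":[0,0,0],"twist":0},{"grip":0.3,"delta_pos":[0,0,0],"twist":0},{"grip":0.3,"delta_pos":[0,0,0],"twist":0},{"grip":0.3,"delta_pos":[0,0,0],"twist":0}], "force": 40}}

```text
clock: 2.92
position: [0.4375, -0.0745, 0.1001]
ee_rot: [0.708, -0.0, 0.706, -0.0]
contact_force: [0.8, 0.6, -0.3]
width: 0.0358
```

Call:
{"method": "step_arm", "body": {"increments": [{"grip":0.3,"delta_pos":[0,0,0],"twist":0},{"grip":0.3,"delta_pos":[0,0,0],"twist":0},{"grip":0.3,"delta_pos":[0,0,0],"twist":0},{"grip":0.3,"delta_pos":[0,0,0],"twist":0}]}}

```text
clock: 3.25
position: [0.4372, -0.0749, 0.1]
ee_rot: [0.708, 0.0, 0.706, -0.001]
contact_force: [-0.8, 0.7, 6.5]
width: 0.0356
```

Call:
{"method": "step_arm", "body": {"increments": [{"grip":0.3,"delta_pos":[0,0,0.015],"twist":0},{"grip":0.3,"delta_pos":[0,0,0.02],"twist":0},{"grip":0.3,"delta_pos":[0,0,0.025],"twist":0},{"grip":0.3,"delta_pos":[0,0,0.03],"twist":0},{"grip":0.3,"delta_pos":[0,0,0.03],"twist":0},{"grip":0.3,"delta_pos":[0,0,0.03],"twist":0},{"grip":0.3,"delta_pos":[0.02,0.02,0],"twist":0},{"grip":0.3,"delta_pos":[0.02,0.025,0],"twist":0},{"grip":0.3,"delta_pos":[0.02,0.025,0],"twist":0},{"grip":0.3,"delta_pos":[0.02,0.025,0],"twist":0}]}}

```text
clock: 4.08
position: [0.5166, 0.0213, 0.2489]
ee_rot: [0.707, 0.001, 0.707, -0.001]
contact_force: [0.5, -1.0, -2.3]
width: 0.0357
```

Call:
{"method": "step_arm", "body": {"increments": [{"grip":0.3,"delta_pos":[0.02,0.025,0],"twist":0},{"grip":0.3,"delta_pos":[0.02,0.025,0],"twist":0},{"grip":0.3,"delta_pos":[0.02,0.025,0],"twist":0},{"grip":0.3,"delta_pos":[0.02,0.025,0],"twist":0},{"grip":0.3,"delta_pos":[0.018,0.021,0],"twist":0},{"grip":0.3,"delta_pos":[0,0,0],"twist":0},{"grip":0.3,"delta_pos":[0,0,0],"twist":0}]}}

```text
clock: 4.67
position: [0.6143, 0.1423, 0.2474]
ee_rot: [0.707, -0.001, 0.708, 0.0]
contact_force: [-0.4, -0.2, -1.8]
width: 0.0357
```

Run:
```python
from h import *
c=cam('wrist'); save(c,'w3.png')
```

```text
(no output)
```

View pics/w3.png

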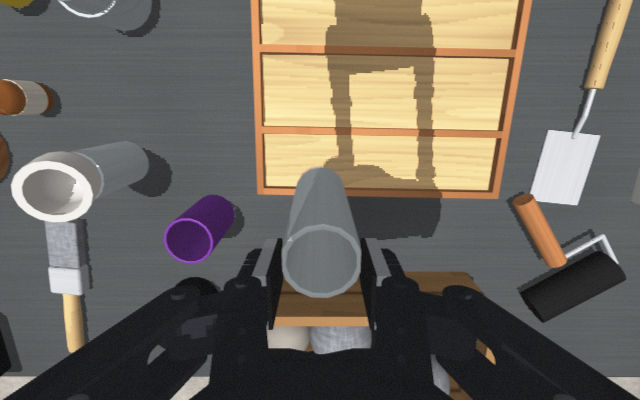

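The slim cup hangs straight between the jaws, centred over the narrow row. I'll lower and release it.

Call:
{"method": "step_arm", "body": {"increments": [{"grip":0.3,"delta_pos":[0,0,-0.03],"twist":0},{"grip":0.3,"delta_pos":[0,0,-0.03],"twist":0},{"grip":0.3,"delta_pos":[0,0,-0.03],"twist":0},{"grip":0.3,"delta_pos":[0,0,-0.03],"twist":0},{"grip":0.3,"delta_pos":[0,0,-0.018],"twist":0},{"grip":0.3,"delta_pos":[0,0,-0.008],"twist":0},{"grip":0.3,"delta_pos":[0,0,-0.003],"twist":0},{"grip":0.3,"delta_pos":[0,0,0],"twist":0},{"grip":0.3,"delta_pos":[0,0,0],"twist":0}]}}

```text
clock: 5.47
position: [0.6151, 0.1412, 0.101]
ee_rot: [0.708, 0.001, 0.706, -0.0]
contact_force: [0.8, -0.5, -1.7]
width: 0.0357
```

Call:
{"method": "step_arm", "body": {"increments": [{"grip":0.3,"delta_pos":[0,0,-0.002],"twist":0},{"grip":0.3,"delta_pos":[0,0,-0.001],"twist":0},{"grip":0.3,"delta_pos":[0,0,0],"twist":0}]}}

```text
clock: 5.72
position: [0.6152, 0.1415, 0.0981]
ee_rot: [0.708, 0.0, 0.706, -0.0]
contact_force: [-0.3, -0.3, 3.7]
width: 0.0356
```

Call:
{"method": "step_arm", "body": {"increments": [{"grip":0.7,"delta_pos":[0,0,0],"twist":0},{"grip":0.7,"delta_pos":[0,0,0],"twist":0},{"grip":0.9,"delta_pos":[0,0,0.005],"twist":0},{"grip":0.9,"delta_pos":[0,0,0.03],"twist":0},{"grip":0.9,"delta_pos":[0,0,0.04],"twist":0},{"grip":0.9,"delta_pos":[0,0,0.04],"twist":0},{"grip":0.9,"delta_pos":[-0.022,-0.027,0.037],"twist":0},{"grip":0.9,"delta_pos":[-0.022,-0.027,0],"twist":0},{"grip":0.9,"delta_pos":[-0.022,-0.027,0],"twist":0},{"grip":0.9,"delta_pos":[-0.022,-0.027,0],"twist":0}]}}

```text
clock: 6.55
position: [0.5294, 0.0376, 0.2427]
ee_rot: [0.708, -0.0, 0.706, 0.0]
contact_force: [-0.3, -0.8, -0.8]
width: 0.0766
```

Call:
{"method": "step_arm", "body": {"increments": [{"grip":0.9,"delta_pos":[-0.022,-0.027,0],"twist":0},{"grip":0.9,"delta_pos":[-0.022,-0.027,0],"twist":0},{"grip":0.9,"delta_pos":[-0.022,-0.027,0],"twist":0},{"grip":0.9,"delta_pos":[-0.024,-0.027,0],"twist":0},{"grip":0.9,"delta_pos":[0,0,0],"twist":0},{"grip":0.9,"delta_pos":[0,0,0],"twist":0}]}}

```text
clock: 7.05
position: [0.4392, -0.0707, 0.2423]
ee_rot: [0.707, 0.001, 0.707, -0.001]
contact_force: [-0.2, -0.0, -0.1]
width: 0.0771
```

Run:
```python
from h import *
c=cam('wrist'); save(c,'w4.png')
p=manip.get_state()['position'];print(p, proj(c,[p[0],p[1],.094]))
import pickle; pickle.dump(c,open('w4.pkl','wb'))
```

```text
[ 0.44008418 -0.06991609  0.24220342] [322.45603718 176.80652254]
```

View pics/w4.png

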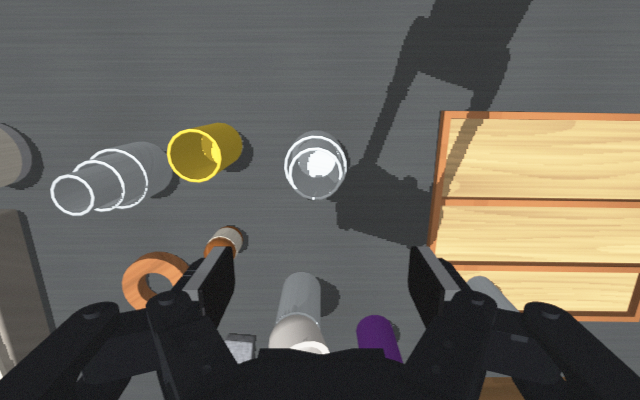

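The small cup is out and stands in the narrow row. The medium1 mouth is at about (316,172), so I need about (-4.5,-6) mm. I'll descend and grip it.

Call:
{"method": "step_arm", "body": {"increments": [{"grip":0.9,"delta_pos":[-0.0045,-0.006,-0.03],"twist":0},{"grip":0.9,"delta_pos":[0,0,-0.03],"twist":0},{"grip":0.9,"delta_pos":[0,0,-0.03],"twist":0},{"grip":0.9,"delta_pos":[0,0,-0.03],"twist":0},{"grip":0.9,"delta_pos":[0,0,-0.03],"twist":0},{"grip":0.9,"delta_pos":[0,0,-0.022],"twist":0},{"grip":0.9,"delta_pos":[0,0,0],"twist":0},{"grip":0.45,"delta_pos":[0,0,0],"twist":0},{"grip":0.45,"delta_pos":[0,0,0],"twist":0},{"grip":0.45,"delta_pos":[0,0,0],"twist":0}]}}

```text
clock: 7.93
position: [0.4374, -0.0758, 0.0712]
ee_rot: [0.708, -0.0, 0.706, -0.0]
contact_force: [-0.3, -0.4, 0.8]
width: 0.0416
```

Call:
{"method": "step_arm", "body": {"increments": [{"grip":0.45,"delta_pos":[0,0,0],"twist":0},{"grip":0.45,"delta_pos":[0,0,0],"twist":0},{"grip":0.45,"delta_pos":[0,0,0.015],"twist":0},{"grip":0.45,"delta_pos":[0,0,0.02],"twist":0},{"grip":0.45,"delta_pos":[0,0,0.03],"twist":0},{"grip":0.45,"delta_pos":[0,0,0.03],"twist":0},{"grip":0.45,"delta_pos":[0,0,0.03],"twist":0},{"grip":0.45,"delta_pos":[0,0,0.03],"twist":0},{"grip":0.45,"delta_pos":[0,0,0],"twist":0}]}}

```text
clock: 8.68
position: [0.4393, -0.077, 0.2313]
ee_rot: [0.712, -0.001, 0.703, -0.002]
contact_force: [0.3, -0.2, -0.5]
width: 0.0385
```

Run:
```python
from h import *
c=cam('wrist'); save(c,'w5.png')
p=manip.get_state();print(p['position'],p['ee_rot'],p['width'],p['contact_force'])
import pickle; pickle.dump(c,open('w5.pkl','wb'))
```

```text
[ 0.43781299 -0.07651212  0.22861776] [ 7.10162092e-01 -6.56323684e-04  7.04036649e-01 -1.33015227e-03] 0.038766501240280395 [-0.19553798  0.15778216 -0.03688885]
```

View pics/w5.png

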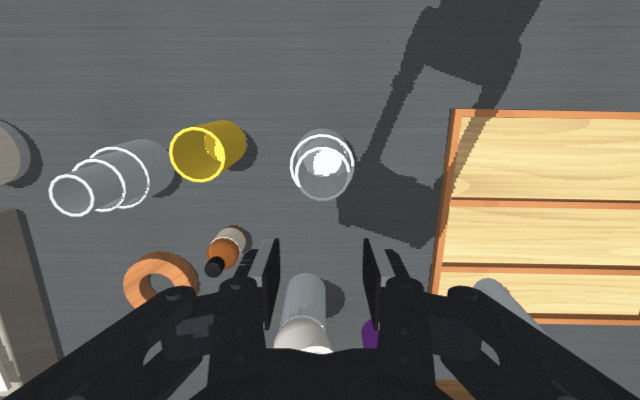

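Run:
```python
from h import *
import pickle
c=pickle.load(open('w5.pkl','rb'))
x,y,z=.43781,-.0765,.2286
for h in (0,.01,.019,.03,.04,.05): print(h,[proj(c,[x,y+s,z+h]).round(0) for s in(-.0195,0,.0195)], [proj(c,[x+dx,y,z+h]).round(0)[1] for dx in(-.011,.011)])
print('w5 mouth',ray(c,322,172,.094),ray(c,322,161,.062))
w=pickle.load(open('w2.pkl','rb'));print('w2 small',ray(w,322,183,.128))
w=pickle.load(open('w4.pkl','rb'));print('w4',ray(w,316,173,.094))
a=c[0][220:340,220:420];cv2.imwrite('pics/w5z.png',cv2.resize(a,None,fx=4,fy=4)[:,:,::-1])
```

```text
0 [array([287., 232.]), array([323., 232.]), array([359., 232.])] [np.float64(213.0), np.float64(251.0)]
0.01 [array([285., 240.]), array([323., 240.]), array([361., 240.])] [np.float64(220.0), np.float64(259.0)]
0.019 [array([283., 247.]), array([323., 248.]), array([363., 248.])] [np.float64(227.0), np.float64(268.0)]
0.03 [array([280., 258.]), array([323., 258.]), array([366., 258.])] [np.float64(236.0), np.float64(280.0)]
0.04 [array([277., 269.]), array([323., 269.]), array([369., 269.])] [np.float64(246.0), np.float64(292.0)]
0.05 [array([274., 282.]), array([323., 282.]), array([372., 282.])] [np.float64(257.0), np.float64(306.0)]
w5 mouth [ 0.43471479 -0.07727428  0.094     ] [ 0.43051109 -0.07737124  0.062     ]
w2 small [ 0.43632338 -0.07530303  0.128     ]
w4 [ 0.43633536 -0.07610189  0.094     ]
```

View pics/w5z.png

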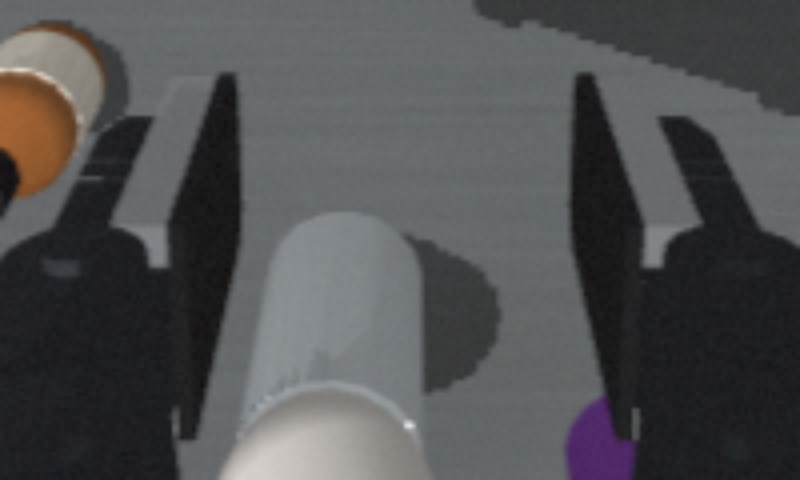

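The pads' tips show at about v=238, which puts them well above the nominal TCP, so the grasp slid over the rim. I'll go about 13 mm deeper.

Call:
{"method": "step_arm", "body": {"increments": [{"grip":0.9,"delta_pos":[0,0,0],"twist":0},{"grip":0.9,"delta_pos":[0,0,0],"twist":0},{"grip":0.9,"delta_pos":[-0.002,0,-0.02],"twist":0},{"grip":0.9,"delta_pos":[0,0,-0.03],"twist":0},{"grip":0.9,"delta_pos":[0,0,-0.03],"twist":0},{"grip":0.9,"delta_pos":[0,0,-0.03],"twist":0},{"grip":0.9,"delta_pos":[0,0,-0.03],"twist":0},{"grip":0.9,"delta_pos":[0,0,-0.02],"twist":0},{"grip":0.9,"delta_pos":[0,0,-0.008],"twist":0},{"grip":0.9,"delta_pos":[0,0,0],"twist":0}]}}

```text
clock: 9.57
position: [0.431, -0.0749, 0.0542]
ee_rot: [0.705, 0.001, 0.709, 0.0]
contact_force: [-0.7, 0.0, 0.2]
width: 0.0766
```

Call:
{"method": "step_arm", "body": {"increments": [{"grip":0.45,"delta_pos":[0,0,0],"twist":0},{"grip":0.45,"delta_pos":[0,0,0],"twist":0},{"grip":0.45,"delta_pos":[0,0,0],"twist":0},{"grip":0.45,"delta_pos":[0,0,0],"twist":0},{"grip":0.45,"delta_pos":[0,0,0],"twist":0},{"grip":0.45,"delta_pos":[0,0,0],"twist":0}]}}

```text
clock: 10.07
position: [0.4347, -0.0761, 0.0581]
ee_rot: [0.708, -0.0, 0.706, -0.001]
contact_force: [-0.9, 0.0, 7.4]
width: 0.0501
```

Call:
{"method": "step_arm", "body": {"increments": [{"grip":0.45,"delta_pos":[0,0,0.012],"twist":0},{"grip":0.45,"delta_pos":[0,0,0.02],"twist":0},{"grip":0.45,"delta_pos":[0,0,0.03],"twist":0},{"grip":0.45,"delta_pos":[0,0,0.03],"twist":0},{"grip":0.45,"delta_pos":[0,0,0.03],"twist":0},{"grip":0.45,"delta_pos":[0,0,0.028],"twist":0},{"grip":0.45,"delta_pos":[0.01,0.02,0],"twist":0},{"grip":0.45,"delta_pos":[0.015,0.028,0],"twist":0},{"grip":0.45,"delta_pos":[0.015,0.028,0],"twist":0},{"grip":0.45,"delta_pos":[0.015,0.028,0],"twist":0}]}}

```text
clock: 10.9
position: [0.4887, 0.0294, 0.2071]
ee_rot: [0.707, 0.001, 0.707, -0.001]
contact_force: [1.1, -1.7, -1.6]
width: 0.0501
```

Call:
{"method": "step_arm", "body": {"increments": [{"grip":0.45,"delta_pos":[0.015,0.028,0],"twist":0},{"grip":0.45,"delta_pos":[0.015,0.028,0],"twist":0},{"grip":0.45,"delta_pos":[0.014,0.029,0],"twist":0},{"grip":0.45,"delta_pos":[0,0,0],"twist":0},{"grip":0.45,"delta_pos":[0,0,-0.03],"twist":0},{"grip":0.45,"delta_pos":[0,0,-0.03],"twist":0},{"grip":0.45,"delta_pos":[0,0,-0.03],"twist":0},{"grip":0.45,"delta_pos":[0,0,-0.03],"twist":0},{"grip":0.45,"delta_pos":[0,0,-0.02],"twist":0},{"grip":0.45,"delta_pos":[0,0,0],"twist":0}]}}

```text
clock: 11.73
position: [0.5281, 0.1127, 0.0624]
ee_rot: [0.704, 0.0, 0.711, -0.001]
contact_force: [-0.2, 0.1, -1.4]
width: 0.05
```

Call:
{"method": "step_arm", "body": {"increments": [{"grip":0.45,"delta_pos":[0,0,-0.004],"twist":0},{"grip":0.45,"delta_pos":[0,0,-0.002],"twist":0},{"grip":0.45,"delta_pos":[0,0,0],"twist":0}]}}

```text
clock: 11.98
position: [0.5336, 0.1133, 0.0619]
ee_rot: [0.708, 0.0, 0.706, -0.0]
contact_force: [-0.8, 1.3, -1.8]
width: 0.0496
```

Call:
{"method": "step_arm", "body": {"increments": [{"grip":0.45,"delta_pos":[0,0,-0.0015],"twist":0},{"grip":0.45,"delta_pos":[0,0,-0.0005],"twist":0},{"grip":0.45,"delta_pos":[0,0,0],"twist":0}]}}

```text
clock: 12.23
position: [0.5338, 0.1133, 0.0602]
ee_rot: [0.708, 0.0, 0.706, -0.0]
contact_force: [0.6, -1.4, 4.2]
width: 0.05
```

Call:
{"method": "step_arm", "body": {"increments": [{"grip":0.75,"delta_pos":[0,0,0],"twist":0},{"grip":0.75,"delta_pos":[0,0,0],"twist":0},{"grip":0.85,"delta_pos":[0,0,0.005],"twist":0},{"grip":1,"delta_pos":[0,0,0.03],"twist":0},{"grip":1,"delta_pos":[0,0,0.04],"twist":0},{"grip":1,"delta_pos":[0,0,0.04],"twist":0},{"grip":1,"delta_pos":[-0.012,-0.025,0.025],"twist":0},{"grip":1,"delta_pos":[-0.015,-0.03,0],"twist":0},{"grip":1,"delta_pos":[-0.015,-0.03,0],"twist":0},{"grip":1,"delta_pos":[-0.015,-0.03,0],"twist":0}]}}

```text
clock: 13.07
position: [0.475, -0.0025, 0.1998]
ee_rot: [0.708, -0.0, 0.706, 0.0]
contact_force: [0.5, -0.2, -0.9]
width: 0.0854
```

Call:
{"method": "step_arm", "body": {"increments": [{"grip":1,"delta_pos":[-0.015,-0.03,0],"twist":0},{"grip":1,"delta_pos":[-0.015,-0.03,0],"twist":0},{"grip":1,"delta_pos":[-0.013,-0.014,0],"twist":0},{"grip":1,"delta_pos":[0,0,0],"twist":0},{"grip":1,"delta_pos":[0,0,0],"twist":0},{"grip":1,"delta_pos":[0,0,0],"twist":0}]}}

```text
clock: 13.57
position: [0.4331, -0.0753, 0.199]
ee_rot: [0.708, 0.001, 0.707, -0.0]
contact_force: [0.4, -0.3, -0.6]
width: 0.0855
```

Run:
```python
from h import *
c=cam('wrist'); save(c,'w6.png')
import pickle; pickle.dump(c,open('w6.pkl','wb'))
p=manip.get_state()['position'];print(p,proj(c,[p[0],p[1],.062]))
g=cv2.cvtColor(c[0],cv2.COLOR_RGB2GRAY)
g[230:]=0
m=(g>165).astype(np.uint8); m[:, :240]=0; m[:,420:]=0
n,l,st,ce=cv2.connectedComponentsWithStats(m)
for i in range(1,n):
    if st[i,4]>40:print(st[i],ce[i])
```

```text
[ 0.43320067 -0.07500667  0.19889322] [321.87444058 178.70783429]
[ 284  147   70   45 1579] [319.54528182 165.65484484]
```

View pics/w6.png

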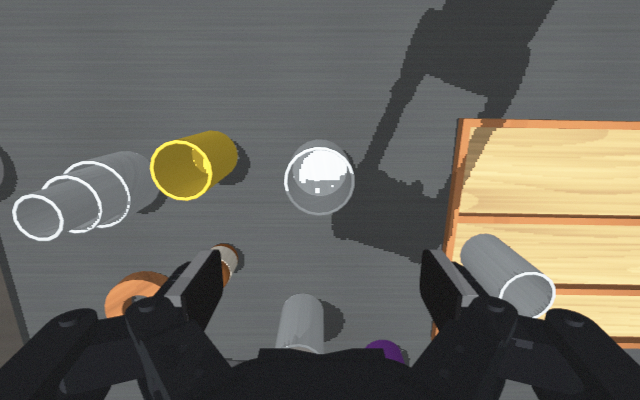

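The large1 rim is centred at (319.5,181), 2 mm off the TCP axis. The medium cup stands in the tray at right. I'll grip large1.

Call:
{"method": "step_arm", "body": {"increments": [{"grip":1,"delta_pos":[0.002,-0.002,-0.03],"twist":0},{"grip":1,"delta_pos":[0,0,-0.03],"twist":0},{"grip":1,"delta_pos":[0,0,-0.03],"twist":0},{"grip":1,"delta_pos":[0,0,-0.03],"twist":0},{"grip":1,"delta_pos":[0,0,-0.03],"twist":0},{"grip":1,"delta_pos":[0,0,-0.015],"twist":0},{"grip":1,"delta_pos":[0,0,-0.01],"twist":0},{"grip":1,"delta_pos":[0,0,0],"twist":0},{"grip":0.65,"delta_pos":[0,0,0],"twist":0},{"grip":0.65,"delta_pos":[0,0,0],"twist":0}]}}

```text
clock: 14.45
position: [0.4357, -0.0772, 0.0245]
ee_rot: [0.708, -0.0, 0.707, 0.0]
contact_force: [-4.8, 3.4, 20.7]
width: 0.0645
```

Call:
{"method": "step_arm", "body": {"increments": [{"grip":0.65,"delta_pos":[0,0,0],"twist":0},{"grip":0.65,"delta_pos":[0,0,0],"twist":0},{"grip":0.65,"delta_pos":[0,0,0],"twist":0},{"grip":0.65,"delta_pos":[0,0,0],"twist":0}]}}

```text
clock: 14.78
position: [0.4357, -0.0773, 0.0249]
ee_rot: [0.708, 0.001, 0.706, -0.0]
contact_force: [0.6, 4.3, 7.4]
width: 0.0643
```

Call:
{"method": "step_arm", "body": {"increments": [{"grip":0.65,"delta_pos":[0,0,0.015],"twist":0},{"grip":0.65,"delta_pos":[0,0,0.025],"twist":0},{"grip":0.65,"delta_pos":[0,0,0.03],"twist":0},{"grip":0.65,"delta_pos":[0,0.02,0.03],"twist":0},{"grip":0.65,"delta_pos":[0,0.03,0],"twist":0},{"grip":0.65,"delta_pos":[0,0.03,0],"twist":0},{"grip":0.65,"delta_pos":[0,0.03,0],"twist":0},{"grip":0.65,"delta_pos":[0,0.03,0],"twist":0},{"grip":0.65,"delta_pos":[0,0.03,0],"twist":0},{"grip":0.65,"delta_pos":[0.002,0.03,0],"twist":0}]}}

```text
clock: 15.62
position: [0.4358, 0.1234, 0.1238]
ee_rot: [0.707, 0.0, 0.707, -0.0]
contact_force: [0.4, -0.4, -1.2]
width: 0.0644
```

Call:
{"method": "step_arm", "body": {"increments": [{"grip":0.65,"delta_pos":[0,0.02,0],"twist":0},{"grip":0.65,"delta_pos":[0,0,0],"twist":0},{"grip":0.65,"delta_pos":[0,0,-0.03],"twist":0},{"grip":0.65,"delta_pos":[0,0,-0.03],"twist":0},{"grip":0.65,"delta_pos":[0,0,-0.025],"twist":0},{"grip":0.65,"delta_pos":[0,0,-0.007],"twist":0},{"grip":0.65,"delta_pos":[0,0,0],"twist":0},{"grip":0.65,"delta_pos":[0,0,0],"twist":0},{"grip":0.65,"delta_pos":[0,0,0],"twist":0}]}}

```text
clock: 16.37
position: [0.4371, 0.1419, 0.0322]
ee_rot: [0.708, 0.0, 0.707, -0.0]
contact_force: [0.1, 0.0, -1.0]
width: 0.0643
```

Call:
{"method": "step_arm", "body": {"increments": [{"grip":0.65,"delta_pos":[0,0,-0.002],"twist":0},{"grip":0.65,"delta_pos":[0,0,0],"twist":0},{"grip":0.85,"delta_pos":[0,0,0],"twist":0},{"grip":1,"delta_pos":[0,0,0],"twist":0},{"grip":1,"delta_pos":[0,0,0.01],"twist":0},{"grip":1,"delta_pos":[0,0,0.04],"twist":0},{"grip":1,"delta_pos":[0,0,0.04],"twist":0},{"grip":1,"delta_pos":[0,0,0.04],"twist":0},{"grip":1,"delta_pos":[0,-0.02,0.04],"twist":0},{"grip":1,"delta_pos":[0.001,-0.035,0.04],"twist":0}]}}

```text
clock: 17.2
position: [0.4374, 0.0974, 0.2313]
ee_rot: [0.708, -0.0, 0.706, 0.002]
contact_force: [0.0, -0.0, -0.7]
width: 0.0856
```

Call:
{"method": "step_arm", "body": {"increments": [{"grip":1,"delta_pos":[0.001,-0.038,0.01],"twist":0},{"grip":1,"delta_pos":[0.001,-0.038,0],"twist":0},{"grip":1,"delta_pos":[0.001,-0.038,0],"twist":0},{"grip":1,"delta_pos":[0.001,-0.038,0],"twist":0},{"grip":1,"delta_pos":[0.001,-0.038,0],"twist":0},{"grip":1,"delta_pos":[0.001,-0.038,0],"twist":0},{"grip":1,"delta_pos":[0.001,-0.038,0],"twist":0},{"grip":1,"delta_pos":[0.001,-0.038,0],"twist":0},{"grip":1,"delta_pos":[0.001,-0.038,0],"twist":0},{"grip":1,"delta_pos":[0,-0.028,0],"twist":0}]}}

```text
clock: 18.03
position: [0.4459, -0.2768, 0.2381]
ee_rot: [0.707, 0.001, 0.707, -0.001]
contact_force: [0.0, 0.1, -0.0]
width: 0.0855
```

Call:
{"method": "step_arm", "body": {"increments": [{"grip":1,"delta_pos":[0,0,0],"twist":0},{"grip":1,"delta_pos":[0,0,0],"twist":0},{"grip":1,"delta_pos":[0,0,0],"twist":0}]}}

```text
clock: 18.28
position: [0.4459, -0.2729, 0.238]
ee_rot: [0.707, 0.001, 0.707, 0.0]
contact_force: [-0.3, 0.2, -0.1]
width: 0.0853
```

Run:
```python
from h import *
c=cam('wrist'); save(c,'w7.png')
import pickle; pickle.dump(c,open('w7.pkl','wb'))
p=manip.get_state()['position'];print(p,proj(c,[p[0],p[1],.128]))
```

```text
[ 0.44598669 -0.27245931  0.23811111] [322.01089239 186.13141947]
```

View pics/w7.png

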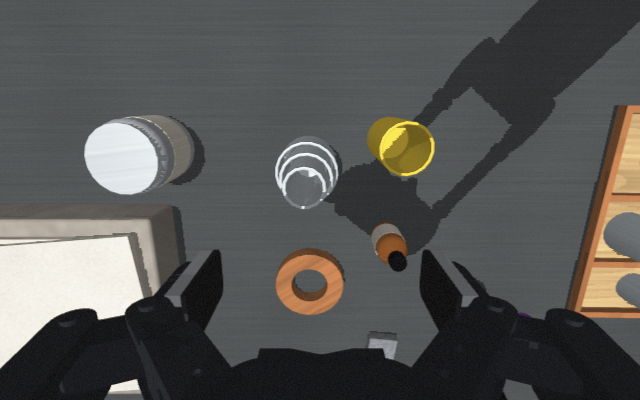

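The small2 mouth is at (305,188), 17 px left of the TCP axis. The ring is at (310,281), and the tin and yellow cup are clear.

Call:
{"method": "step_arm", "body": {"increments": [{"grip":0.8,"delta_pos":[0.0015,-0.014,-0.02],"twist":0},{"grip":0.8,"delta_pos":[0,0,-0.03],"twist":0},{"grip":0.8,"delta_pos":[0,0,-0.03],"twist":0},{"grip":0.8,"delta_pos":[0,0,-0.03],"twist":0},{"grip":0.8,"delta_pos":[0,0,-0.022],"twist":0},{"grip":0.8,"delta_pos":[0,0,-0.01],"twist":0},{"grip":0.8,"delta_pos":[0,0,0],"twist":0},{"grip":0.8,"delta_pos":[0,0,0],"twist":0},{"grip":0.3,"delta_pos":[0,0,0],"twist":0},{"grip":0.3,"delta_pos":[0,0,0],"twist":0}]}}

```text
clock: 19.17
position: [0.449, -0.2884, 0.0981]
ee_rot: [0.708, -0.001, 0.706, -0.001]
contact_force: [-0.1, -0.6, -0.0]
width: 0.0447
```

Call:
{"method": "step_arm", "body": {"increments": [{"grip":0.3,"delta_pos":[0,0,0],"twist":0},{"grip":0.3,"delta_pos":[0,0,0],"twist":0},{"grip":0.3,"delta_pos":[0,0,0],"twist":0},{"grip":0.3,"delta_pos":[0,0,0],"twist":0},{"grip":0.3,"delta_pos":[0,0,0],"twist":0}]}}

```text
clock: 19.58
position: [0.449, -0.2885, 0.0984]
ee_rot: [0.708, -0.0, 0.706, -0.001]
contact_force: [-0.4, 1.0, 5.4]
width: 0.036
```

```bash
cat >> h.py <<'E'
def rims(c,z,d,p,r=.03):
    """circles of diameter d at height z within r of point p -> world positions"""
    g=cv2.cvtColor(c[0],cv2.COLOR_RGB2GRAY); _,K,Rc,C=c
    u0=proj(c,[p[0],p[1],z]); dep=(Rc.T@(np.array([p[0],p[1],z])-C))[2]; rp=K[0,0]*d/2/dep
    k=cv2.HoughCircles(g,cv2.HOUGH_GRADIENT_ALT,1.5,5,param1=120,param2=.5,minRadius=int(rp*.88),maxRadius=int(rp*1.1)+1)
    out=[]
    for q in ([] if k is None else k[0]):
        w=ray(c,q[0],q[1],z)
        if np.hypot(*(w[:2]-p[:2]))<r: out.append((w.round(4),q.round(1),round(q[2]/rp,2)))
    return out
E
python3 - <<'E'
from h import *
import pickle
for f,z,d,p in (('w6',.062,.066,(.435,-.077)),('w4',.094,.052,(.4355,-.076)),('w5',.094,.052,(.4355,-.076)),('w7',.128,.038,(.4475,-.287)),('w7',.094,.052,(.4475,-.287)),('w7',.022,.088,(.606,-.287))):
    print(f,z,rims(pickle.load(open(f+'.pkl','rb')),z,d,p))
E
```

```text
w6 0.062 [(array([ 0.4359, -0.0786,  0.062 ]), array([318. , 181.5,  34.1], dtype=float32), np.float64(0.96))]
w4 0.094 [(array([ 0.4373, -0.0771,  0.094 ]), array([315., 174.,  26.], dtype=float32), np.float64(0.96))]
w5 0.094 [(array([ 0.4352, -0.0754,  0.094 ]), array([324. , 172.5,  26.9], dtype=float32), np.float64(0.96)), (array([ 0.4267, -0.0782,  0.094 ]), array([321. , 163.5,  28.1], dtype=float32), np.float64(1.0))]
w7 0.128 [(array([ 0.438 , -0.2873,  0.128 ]), array([304.5, 177. ,  22.7], dtype=float32), np.float64(1.02)), (array([ 0.4472, -0.2887,  0.128 ]), array([303. , 187.5,  21.4], dtype=float32), np.float64(0.96))]
w7 0.094 [(array([ 0.4486, -0.2876,  0.094 ]), array([306., 180.,  27.], dtype=float32), np.float64(0.99)), (array([ 0.4399, -0.2875,  0.094 ]), array([306. , 171. ,  27.9], dtype=float32), np.float64(1.02))]
w7 0.022 [(array([ 0.5956, -0.2866,  0.022 ]), array([310.5, 279. ,  34.1], dtype=float32), np.float64(1.0))]
```

Call:
{"method": "step_arm", "body": {"increments": [{"grip":0.3,"delta_pos":[0,0,0.015],"twist":0},{"grip":0.3,"delta_pos":[0,0,0.025],"twist":0},{"grip":0.3,"delta_pos":[0,0,0.035],"twist":0},{"grip":0.3,"delta_pos":[0,0,0.04],"twist":0},{"grip":0.3,"delta_pos":[0,0,0.035],"twist":0},{"grip":0.3,"delta_pos":[0.005,0.02,0],"twist":0},{"grip":0.3,"delta_pos":[0.01,0.034,0],"twist":0},{"grip":0.3,"delta_pos":[0.01,0.034,0],"twist":0},{"grip":0.3,"delta_pos":[0.01,0.034,0],"twist":0},{"grip":0.3,"delta_pos":[0.01,0.034,0],"twist":0}]}}

```text
clock: 20.42
position: [0.4929, -0.1304, 0.2472]
ee_rot: [0.708, 0.001, 0.707, -0.001]
contact_force: [1.2, -0.2, -2.0]
width: 0.036
```

Call:
{"method": "step_arm", "body": {"increments": [{"grip":0.3,"delta_pos":[0.01,0.034,0],"twist":0},{"grip":0.3,"delta_pos":[0.01,0.034,0],"twist":0},{"grip":0.3,"delta_pos":[0.01,0.034,0],"twist":0},{"grip":0.3,"delta_pos":[0.01,0.034,0],"twist":0},{"grip":0.3,"delta_pos":[0.01,0.034,0],"twist":0},{"grip":0.3,"delta_pos":[0.01,0.034,0],"twist":0},{"grip":0.3,"delta_pos":[0.01,0.034,0],"twist":0},{"grip":0.3,"delta_pos":[0.01,0.034,0],"twist":0},{"grip":0.3,"delta_pos":[0.01,0.034,0],"twist":0},{"grip":0.3,"delta_pos":[0.01,0.034,0],"twist":0}]}}

```text
clock: 21.25
position: [0.593, 0.21, 0.247]
ee_rot: [0.707, 0.0, 0.707, -0.0]
contact_force: [1.1, 0.1, -0.6]
width: 0.0362
```

Call:
{"method": "step_arm", "body": {"increments": [{"grip":0.3,"delta_pos":[0.01,0.034,0],"twist":0},{"grip":0.3,"delta_pos":[0.01,0.034,0],"twist":0},{"grip":0.3,"delta_pos":[0,0,0],"twist":0},{"grip":0.3,"delta_pos":[0,0,0],"twist":0}]}}

```text
clock: 21.58
position: [0.6128, 0.2781, 0.2459]
ee_rot: [0.707, -0.001, 0.707, 0.001]
contact_force: [0.3, -0.5, -1.6]
width: 0.0359
```

Adjust +4 mm in x and lower to .097.

Call:
{"method": "step_arm", "body": {"increments": [{"grip":0.3,"delta_pos":[0.004,0.004,-0.03],"twist":0},{"grip":0.3,"delta_pos":[0,0,-0.03],"twist":0},{"grip":0.3,"delta_pos":[0,0,-0.03],"twist":0},{"grip":0.3,"delta_pos":[0,0,-0.03],"twist":0},{"grip":0.3,"delta_pos":[0,0,-0.02],"twist":0},{"grip":0.3,"delta_pos":[0,0,-0.006],"twist":0},{"grip":0.3,"delta_pos":[0,0,0],"twist":0},{"grip":0.3,"delta_pos":[0,0,-0.002],"twist":0},{"grip":0.3,"delta_pos":[0,0,0],"twist":0},{"grip":0.3,"delta_pos":[0,0,0],"twist":0}]}}

```text
clock: 22.42
position: [0.6179, 0.2804, 0.1002]
ee_rot: [0.708, 0.001, 0.706, 0.0]
contact_force: [0.1, 0.4, -0.5]
width: 0.0359
```

Call:
{"method": "step_arm", "body": {"increments": [{"grip":0.3,"delta_pos":[0,0,-0.002],"twist":0},{"grip":0.3,"delta_pos":[0,0,-0.001],"twist":0},{"grip":0.3,"delta_pos":[0,0,0],"twist":0}]}}

```text
clock: 22.67
position: [0.6177, 0.2806, 0.0966]
ee_rot: [0.708, 0.001, 0.706, 0.0]
contact_force: [-0.3, -0.1, 3.5]
width: 0.0365
```

Call:
{"method": "step_arm", "body": {"increments": [{"grip":0.7,"delta_pos":[0,0,0],"twist":0},{"grip":0.7,"delta_pos":[0,0,0],"twist":0},{"grip":0.9,"delta_pos":[0,0,0.005],"twist":0},{"grip":0.9,"delta_pos":[0,0,0.03],"twist":0},{"grip":0.9,"delta_pos":[0,0,0.04],"twist":0},{"grip":0.9,"delta_pos":[0,0,0.04],"twist":0},{"grip":0.9,"delta_pos":[-0.007,-0.025,0.03],"twist":0},{"grip":0.9,"delta_pos":[-0.01,-0.034,0],"twist":0},{"grip":0.9,"delta_pos":[-0.01,-0.034,0],"twist":0},{"grip":0.9,"delta_pos":[-0.01,-0.034,0],"twist":0}]}}

```text
clock: 23.5
position: [0.5795, 0.1523, 0.2415]
ee_rot: [0.708, -0.0, 0.706, 0.0]
contact_force: [0.2, -0.9, -0.5]
width: 0.0769
```

Call:
{"method": "step_arm", "body": {"increments": [{"grip":0.9,"delta_pos":[-0.01,-0.034,0],"twist":0},{"grip":0.9,"delta_pos":[-0.01,-0.034,0],"twist":0},{"grip":0.9,"delta_pos":[-0.01,-0.034,0],"twist":0},{"grip":0.9,"delta_pos":[-0.01,-0.034,0],"twist":0},{"grip":0.9,"delta_pos":[-0.01,-0.034,0],"twist":0},{"grip":0.9,"delta_pos":[-0.01,-0.034,0],"twist":0},{"grip":0.9,"delta_pos":[-0.01,-0.034,0],"twist":0},{"grip":0.9,"delta_pos":[-0.01,-0.034,0],"twist":0},{"grip":0.9,"delta_pos":[-0.01,-0.034,0],"twist":0},{"grip":0.9,"delta_pos":[-0.01,-0.034,0],"twist":0}]}}

```text
clock: 24.33
position: [0.479, -0.1882, 0.2408]
ee_rot: [0.707, 0.0, 0.707, -0.0]
contact_force: [0.9, 0.2, 0.6]
width: 0.0771
```

Call:
{"method": "step_arm", "body": {"increments": [{"grip":0.9,"delta_pos":[-0.01,-0.034,0],"twist":0},{"grip":0.9,"delta_pos":[-0.01,-0.034,0],"twist":0},{"grip":0.9,"delta_pos":[-0.01,-0.034,0],"twist":0},{"grip":0.9,"delta_pos":[0,0,0],"twist":0},{"grip":0.9,"delta_pos":[0,0,0],"twist":0},{"grip":0.9,"delta_pos":[0,0,0],"twist":0}]}}

```text
clock: 24.83
position: [0.4497, -0.2883, 0.2403]
ee_rot: [0.707, 0.001, 0.707, -0.0]
contact_force: [0.8, 0.5, 0.4]
width: 0.077
```

Run:
```python
from h import *
c=cam('wrist'); save(c,'w8.png')
print(manip.get_state()['position'],rims(c,.094,.052,(.4485,-.287),.06),rims(c,.062,.066,(.4485,-.287),.06),rims(c,.022,.088,(.6,-.287),.08))
```

```text
[ 0.44988893 -0.28779291  0.24037151] [(array([ 0.4458, -0.2888,  0.094 ]), array([321. , 172.5,  26. ], dtype=float32), np.float64(0.96))] [(array([ 0.4494, -0.2904,  0.062 ]), array([319.5, 169.5,  30.4], dtype=float32), np.float64(0.96))] [(array([ 0.601 , -0.2868,  0.022 ]), array([322.5, 279. ,  33.6], dtype=float32), np.float64(0.98))]
```

Call:
{"method": "step_arm", "body": {"increments": [{"grip":0.85,"delta_pos":[-0.002,-0.001,-0.03],"twist":0},{"grip":0.85,"delta_pos":[0,0,-0.035],"twist":0},{"grip":0.85,"delta_pos":[0,0,-0.035],"twist":0},{"grip":0.85,"delta_pos":[0,0,-0.035],"twist":0},{"grip":0.85,"delta_pos":[0,0,-0.03],"twist":0},{"grip":0.85,"delta_pos":[0,0,-0.012],"twist":0},{"grip":0.85,"delta_pos":[0,0,-0.004],"twist":0},{"grip":0.85,"delta_pos":[0,0,0],"twist":0},{"grip":0.45,"delta_pos":[0,0,0],"twist":0},{"grip":0.45,"delta_pos":[0,0,0],"twist":0}]}}

```text
clock: 25.72
position: [0.4491, -0.29, 0.0609]
ee_rot: [0.708, -0.001, 0.706, -0.001]
contact_force: [-1.0, 3.8, 17.6]
width: 0.0496
```

Call:
{"method": "step_arm", "body": {"increments": [{"grip":0.45,"delta_pos":[0,0,0],"twist":0},{"grip":0.45,"delta_pos":[0,0,0],"twist":0},{"grip":0.45,"delta_pos":[0,0,0],"twist":0},{"grip":0.45,"delta_pos":[0,0,0],"twist":0}]}}

```text
clock: 26.05
position: [0.449, -0.2901, 0.0612]
ee_rot: [0.708, -0.0, 0.706, -0.001]
contact_force: [0.4, 2.4, 6.4]
width: 0.0492
```

Call:
{"method": "step_arm", "body": {"increments": [{"grip":0.45,"delta_pos":[0,0,0.015],"twist":0},{"grip":0.45,"delta_pos":[0,0,0.025],"twist":0},{"grip":0.45,"delta_pos":[0,0,0.035],"twist":0},{"grip":0.45,"delta_pos":[0,0,0.035],"twist":0},{"grip":0.45,"delta_pos":[0,0,0.035],"twist":0},{"grip":0.45,"delta_pos":[0.005,0.023,0],"twist":0},{"grip":0.45,"delta_pos":[0.006,0.032,0],"twist":0},{"grip":0.45,"delta_pos":[0.006,0.032,0],"twist":0},{"grip":0.45,"delta_pos":[0.006,0.032,0],"twist":0},{"grip":0.45,"delta_pos":[0.006,0.032,0],"twist":0}]}}

```text
clock: 26.88
position: [0.4767, -0.1376, 0.2048]
ee_rot: [0.707, 0.0, 0.707, -0.001]
contact_force: [-0.8, 0.2, -1.8]
width: 0.0492
```

Call:
{"method": "step_arm", "body": {"increments": [{"grip":0.45,"delta_pos":[0.006,0.032,0],"twist":0},{"grip":0.45,"delta_pos":[0.006,0.032,0],"twist":0},{"grip":0.45,"delta_pos":[0.006,0.032,0],"twist":0},{"grip":0.45,"delta_pos":[0.006,0.032,0],"twist":0},{"grip":0.45,"delta_pos":[0.006,0.032,0],"twist":0},{"grip":0.45,"delta_pos":[0.006,0.032,0],"twist":0},{"grip":0.45,"delta_pos":[0.006,0.032,0],"twist":0},{"grip":0.45,"delta_pos":[0.005,0.032,0],"twist":0},{"grip":0.45,"delta_pos":[0.005,0.032,0],"twist":0},{"grip":0.45,"delta_pos":[0.005,0.032,0],"twist":0}]}}

```text
clock: 27.72
position: [0.5338, 0.1827, 0.2047]
ee_rot: [0.707, 0.0, 0.707, -0.0]
contact_force: [-0.2, -0.5, -1.2]
width: 0.0493
```

Call:
{"method": "step_arm", "body": {"increments": [{"grip":0.45,"delta_pos":[0,0.032,0],"twist":0},{"grip":0.45,"delta_pos":[0,0,0],"twist":0},{"grip":0.45,"delta_pos":[0,0,0],"twist":0},{"grip":0.45,"delta_pos":[0,0,0],"twist":0}]}}

```text
clock: 28.05
position: [0.5335, 0.2128, 0.2043]
ee_rot: [0.707, -0.0, 0.707, -0.0]
contact_force: [0.5, -0.2, -1.9]
width: 0.049
```

Call:
{"method": "step_arm", "body": {"increments": [{"grip":0.45,"delta_pos":[0.001,0,-0.03],"twist":0},{"grip":0.45,"delta_pos":[0,0,-0.03],"twist":0},{"grip":0.45,"delta_pos":[0,0,-0.03],"twist":0},{"grip":0.45,"delta_pos":[0,0,-0.03],"twist":0},{"grip":0.45,"delta_pos":[0,0,-0.015],"twist":0},{"grip":0.45,"delta_pos":[0,0,-0.005],"twist":0},{"grip":0.45,"delta_pos":[0,0,-0.002],"twist":0},{"grip":0.45,"delta_pos":[0,0,0],"twist":0},{"grip":0.45,"delta_pos":[0,0,0],"twist":0}]}}

```text
clock: 28.8
position: [0.5354, 0.2118, 0.0633]
ee_rot: [0.708, 0.001, 0.707, -0.001]
contact_force: [-1.1, -1.8, 1.6]
width: 0.0492
```

Call:
{"method": "step_arm", "body": {"increments": [{"grip":0.72,"delta_pos":[0,0,-0.001],"twist":0},{"grip":0.72,"delta_pos":[0,0,0],"twist":0},{"grip":0.72,"delta_pos":[0,0,0.005],"twist":0},{"grip":0.72,"delta_pos":[0,0,0.03],"twist":0},{"grip":1,"delta_pos":[0,0,0.04],"twist":0},{"grip":1,"delta_pos":[0,0,0.04],"twist":0},{"grip":1,"delta_pos":[-0.005,-0.022,0.025],"twist":0},{"grip":1,"delta_pos":[-0.006,-0.032,0],"twist":0},{"grip":1,"delta_pos":[-0.006,-0.032,0],"twist":0},{"grip":1,"delta_pos":[-0.006,-0.032,0],"twist":0}]}}

```text
clock: 29.63
position: [0.5119, 0.0944, 0.2027]
ee_rot: [0.708, -0.0, 0.706, 0.0]
contact_force: [0.6, -0.3, -0.4]
width: 0.0856
```

Call:
{"method": "step_arm", "body": {"increments": [{"grip":1,"delta_pos":[-0.006,-0.032,0],"twist":0},{"grip":1,"delta_pos":[-0.006,-0.032,0],"twist":0},{"grip":1,"delta_pos":[-0.006,-0.032,0],"twist":0},{"grip":1,"delta_pos":[-0.006,-0.032,0],"twist":0},{"grip":1,"delta_pos":[-0.006,-0.032,0],"twist":0},{"grip":1,"delta_pos":[-0.006,-0.032,0],"twist":0},{"grip":1,"delta_pos":[-0.006,-0.032,0],"twist":0},{"grip":1,"delta_pos":[-0.006,-0.032,0],"twist":0},{"grip":1,"delta_pos":[-0.006,-0.032,0],"twist":0},{"grip":1,"delta_pos":[-0.003,-0.032,0],"twist":0}]}}

```text
clock: 30.47
position: [0.454, -0.2262, 0.202]
ee_rot: [0.707, 0.0, 0.707, -0.0]
contact_force: [0.4, -0.2, -0.1]
width: 0.0855
```

Call:
{"method": "step_arm", "body": {"increments": [{"grip":1,"delta_pos":[0,-0.032,0],"twist":0},{"grip":1,"delta_pos":[0,-0.032,0],"twist":0},{"grip":1,"delta_pos":[0,0,0],"twist":0},{"grip":1,"delta_pos":[0,0,0],"twist":0},{"grip":1,"delta_pos":[0,0,0],"twist":0}]}}

```text
clock: 30.88
position: [0.4546, -0.2883, 0.2014]
ee_rot: [0.707, 0.001, 0.707, -0.0]
contact_force: [-0.6, -0.6, -0.4]
width: 0.0853
```

Run:
```python
from h import *
c=cam('wrist'); save(c,'w9.png')
print(manip.get_state()['position'],rims(c,.062,.066,(.4485,-.287),.08),rims(c,.022,.088,(.6,-.287),.08))
h=cv2.cvtColor(c[0],cv2.COLOR_RGB2HSV); m=((abs(h[...,0].astype(int)-27)<5)&(h[...,1]>150)).astype(np.uint8)
n,l,st,ce=cv2.connectedComponentsWithStats(m); i=1+st[1:,4].argmax(); print(st[i],[ray(c,u,st[i][1]+30,.09) for u in(st[i][0],st[i][0]+st[i][2])])
```

```text
[ 0.45466728 -0.28779457  0.20142552] [(array([ 0.4464, -0.2902,  0.062 ]), array([319.5, 169.5,  35.1], dtype=float32), np.float64(0.99))] [(array([ 0.6011, -0.287 ,  0.022 ]), array([322.5, 292.5,  36.9], dtype=float32), np.float64(0.98))]
[ 387  110   82   65 4094] [array([ 0.41594198, -0.23453682,  0.09      ]), array([ 0.41590355, -0.16706509,  0.09      ])]
```

Call:
{"method": "step_arm", "body": {"increments": [{"grip":1,"delta_pos":[-0.0075,-0.002,-0.02],"twist":0},{"grip":1,"delta_pos":[0,0,-0.035],"twist":0},{"grip":1,"delta_pos":[0,0,-0.035],"twist":0},{"grip":1,"delta_pos":[0,0,-0.035],"twist":0},{"grip":1,"delta_pos":[0,0,-0.03],"twist":0},{"grip":1,"delta_pos":[0,0,-0.015],"twist":0},{"grip":1,"delta_pos":[0,0,-0.005],"twist":0},{"grip":1,"delta_pos":[0,0,0],"twist":0},{"grip":0.65,"delta_pos":[0,0,0],"twist":0},{"grip":0.65,"delta_pos":[0,0,0],"twist":0}]}}

```text
clock: 31.77
position: [0.4485, -0.2907, 0.0282]
ee_rot: [0.708, -0.0, 0.706, -0.0]
contact_force: [-3.7, 5.2, 25.6]
width: 0.0641
```

Call:
{"method": "step_arm", "body": {"increments": [{"grip":0.65,"delta_pos":[0,0,0],"twist":0},{"grip":0.65,"delta_pos":[0,0,0],"twist":0},{"grip":0.65,"delta_pos":[0,0,0],"twist":0}]}}

```text
clock: 32.02
position: [0.4485, -0.2907, 0.0288]
ee_rot: [0.708, -0.0, 0.706, -0.001]
contact_force: [0.0, 3.9, 4.8]
width: 0.0632
```

Call:
{"method": "step_arm", "body": {"increments": [{"grip":0.65,"delta_pos":[0,0,0.015],"twist":0},{"grip":0.65,"delta_pos":[0,0,0.03],"twist":0},{"grip":0.65,"delta_pos":[0,0,0.035],"twist":0},{"grip":0.65,"delta_pos":[0,0,0.04],"twist":0},{"grip":0.65,"delta_pos":[0,0.022,0],"twist":0},{"grip":0.65,"delta_pos":[0,0.032,0],"twist":0},{"grip":0.65,"delta_pos":[0,0.032,0],"twist":0},{"grip":0.65,"delta_pos":[0,0.032,0],"twist":0},{"grip":0.65,"delta_pos":[0,0.032,0],"twist":0},{"grip":0.65,"delta_pos":[0,0.032,0],"twist":0}]}}

```text
clock: 32.85
position: [0.4474, -0.1074, 0.1477]
ee_rot: [0.708, 0.0, 0.706, -0.001]
contact_force: [0.6, 1.4, -2.6]
width: 0.0634
```

Call:
{"method": "step_arm", "body": {"increments": [{"grip":0.65,"delta_pos":[0,0.032,0],"twist":0},{"grip":0.65,"delta_pos":[0,0.032,0],"twist":0},{"grip":0.65,"delta_pos":[0,0.032,0],"twist":0},{"grip":0.65,"delta_pos":[0,0.032,0],"twist":0},{"grip":0.65,"delta_pos":[-0.001,0.032,0],"twist":0},{"grip":0.65,"delta_pos":[-0.001,0.032,0],"twist":0},{"grip":0.65,"delta_pos":[-0.001,0.032,0],"twist":0},{"grip":0.65,"delta_pos":[-0.001,0.032,0],"twist":0},{"grip":0.65,"delta_pos":[-0.002,0.032,0],"twist":0},{"grip":0.65,"delta_pos":[-0.002,0.032,0],"twist":0}]}}

```text
clock: 33.68
position: [0.4393, 0.213, 0.1477]
ee_rot: [0.708, 0.0, 0.706, 0.0]
contact_force: [1.1, 0.7, -2.3]
width: 0.0639
```

Call:
{"method": "step_arm", "body": {"increments": [{"grip":0.65,"delta_pos":[0,0.032,0],"twist":0},{"grip":0.65,"delta_pos":[0,0.032,0],"twist":0},{"grip":0.65,"delta_pos":[0,0.008,0],"twist":0},{"grip":0.65,"delta_pos":[0,0,0],"twist":0},{"grip":0.65,"delta_pos":[0,0,0],"twist":0}]}}

```text
clock: 34.1
position: [0.4391, 0.283, 0.1469]
ee_rot: [0.707, -0.001, 0.707, 0.0]
contact_force: [1.1, -0.4, -2.5]
width: 0.0635
```

Call:
{"method": "step_arm", "body": {"increments": [{"grip":0.65,"delta_pos":[0,0,-0.03],"twist":0},{"grip":0.65,"delta_pos":[0,0,-0.03],"twist":0},{"grip":0.65,"delta_pos":[0,0,-0.03],"twist":0},{"grip":0.65,"delta_pos":[0,0,-0.015],"twist":0},{"grip":0.65,"delta_pos":[0,0,-0.007],"twist":0},{"grip":0.65,"delta_pos":[0,0,-0.001],"twist":0},{"grip":0.65,"delta_pos":[0,0,0],"twist":0},{"grip":0.65,"delta_pos":[0,0,0],"twist":0}]}}

```text
clock: 34.77
position: [0.4384, 0.2808, 0.0347]
ee_rot: [0.707, 0.0, 0.708, -0.001]
contact_force: [-3.1, -3.0, 3.7]
width: 0.0632
```

Call:
{"method": "step_arm", "body": {"increments": [{"grip":0.85,"delta_pos":[0,0,0],"twist":0},{"grip":1,"delta_pos":[0,0,0],"twist":0},{"grip":1,"delta_pos":[0,0,0.01],"twist":0},{"grip":1,"delta_pos":[0,0,0.04],"twist":0},{"grip":1,"delta_pos":[0,0,0.04],"twist":0},{"grip":1,"delta_pos":[0,0,0.04],"twist":0},{"grip":1,"delta_pos":[0,0,0.04],"twist":0},{"grip":1,"delta_pos":[0.01,-0.02,0.035],"twist":0},{"grip":1,"delta_pos":[0.012,-0.03,0.02],"twist":0},{"grip":1,"delta_pos":[0.014,-0.032,0.02],"twist":0}]}}

```text
clock: 35.6
position: [0.4759, 0.2013, 0.282]
ee_rot: [0.709, -0.0, 0.705, 0.001]
contact_force: [1.0, 0.4, -0.4]
width: 0.0853
```

Call:
{"method": "step_arm", "body": {"increments": [{"grip":1,"delta_pos":[0.014,-0.032,0],"twist":0},{"grip":1,"delta_pos":[0.014,-0.032,0],"twist":0},{"grip":1,"delta_pos":[0.014,-0.032,0],"twist":0},{"grip":1,"delta_pos":[0.014,-0.032,0],"twist":0},{"grip":1,"delta_pos":[0.014,-0.032,0],"twist":0},{"grip":1,"delta_pos":[0.014,-0.032,0],"twist":0},{"grip":1,"delta_pos":[0.014,-0.032,0],"twist":0},{"grip":1,"delta_pos":[0.014,-0.032,0],"twist":0},{"grip":1,"delta_pos":[0.012,-0.032,0],"twist":0},{"grip":1,"delta_pos":[0,0,0],"twist":0}]}}

```text
clock: 36.43
position: [0.6017, -0.0934, 0.2783]
ee_rot: [0.708, 0.001, 0.706, -0.004]
contact_force: [-0.1, -0.0, 0.3]
width: 0.0854
```

Call:
{"method": "step_arm", "body": {"increments": [{"grip":1,"delta_pos":[0,0,0],"twist":0},{"grip":1,"delta_pos":[0,0,0],"twist":0}]}}

```text
clock: 36.6
position: [0.5991, -0.0866, 0.2787]
ee_rot: [0.707, 0.001, 0.707, -0.0]
contact_force: [-0.1, 0.3, -0.6]
width: 0.0854
```

Run:
```python
from h import *
import pickle
c=cam('wrist'); save(c,'w10.png'); pickle.dump(c,open('w10.pkl','wb'))
t=cam('top')
print(manip.get_state()['position'], proj(c,[.62,-.096,.12]), proj(c,[.62,-.096,.0]))
z=cv2.resize(c[0],(640,400)); b=cv2.resize(t[0][180:280,215:350],None,fx=4.7,fy=4,interpolation=cv2.INTER_CUBIC)[:200]
cv2.imwrite('pics/w10.png',z[:,:,::-1])
```

```text
[ 0.59887812 -0.08560965  0.27888425] [312.16253368 194.03231416] [314.47159942 170.0509317 ]
```

View pics/w10.png

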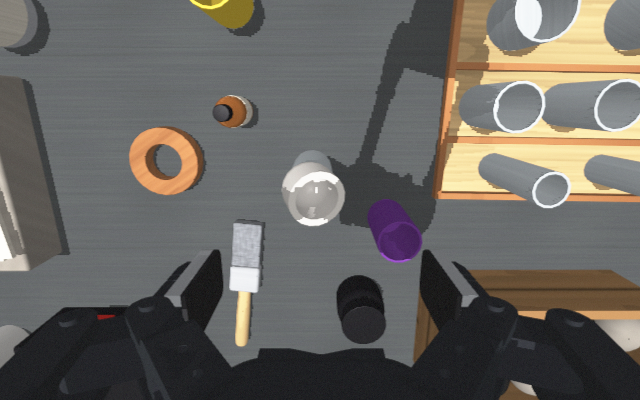

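The bowl's mouth is near (313,195), the ring is at (166,160), and the cups in the tray all stand. I'll zoom on the bowl to get its tilt.

Run:
```python
from h import *
import pickle
c=pickle.load(open('w10.pkl','rb'))
a=cv2.resize(c[0][140:235,270:360],None,fx=6,fy=6,interpolation=cv2.INTER_CUBIC)
t=pickle.load(open('scene0.pkl','rb'))
b=cv2.resize(t[0][185:255,275:330],None,fx=8,fy=8,interpolation=cv2.INTER_CUBIC)
o=np.zeros((570,1000,3),np.uint8); o[:570,:540]=a; o[:560,550:990]=b
o=o[:,:,::-1]; cv2.imwrite('pics/b.png',cv2.resize(o,(800,456)))
for h in(.1077,.12,.134,.144): print(h,proj(c,[.62,-.096,h]).round(1),proj(t,[.62,-.096,h]).round(1))
```

```text
0.1077 [312.5 190.8] [300.8 208.2]
0.12 [312.2 194. ] [300.6 204.5]
0.134 [311.8 197.9] [300.4 200.2]
0.144 [311.5 200.9] [300.2 197.2]
```

View pics/b.png

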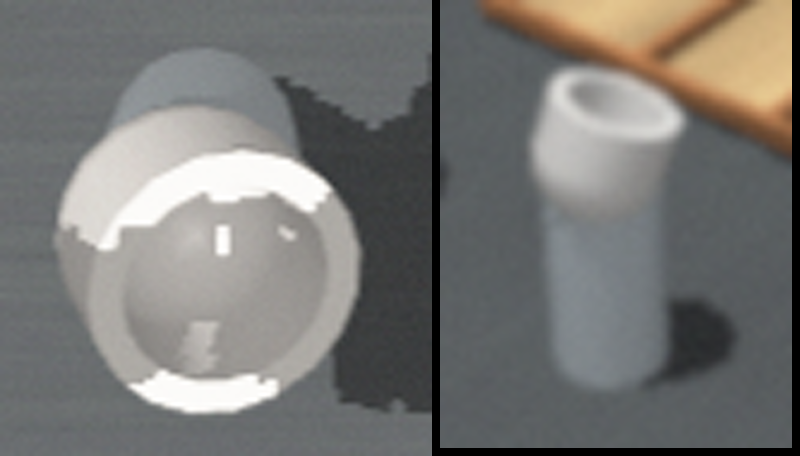

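Run:
```python
from h import *
import pickle
c=pickle.load(open('w10.pkl','rb'));t=pickle.load(open('scene0.pkl','rb'));p=pickle.load(open('top0.pkl','rb'))
def tri(obs):
    A=np.zeros((3,3));b=np.zeros(3)
    for c,u,v in obs:
        d=c[2]@np.linalg.solve(c[1],[u,v,1.]);d/=np.linalg.norm(d);P=np.eye(3)-np.outer(d,d);A+=P;b+=P@c[3]
    x=np.linalg.solve(A,b); return x.round(4),[ (proj(c,x)-[u,v]).round(1) for c,u,v in obs]
print(tri([(c,316.9,198.7),(t,302.7,201.1)]))
print(tri([(c,316.9,198.7),(t,302.7,201.1),(p,345.8,198.4)]))
for z in(.134,.138,.142,.146): print(z,ray(c,316.9,198.7,z),ray(t,302.7,201.1,z),ray(p,345.8,198.4,z))
print('cup base',ray(c,312.7,170,0), ray(t,275+(610-440)/6.4,185+358/6.4,0))
print('ball',ray(c,311,191,.1077),ray(t,300,185+155/6.4,.1077))
```

```text
(array([ 0.6226, -0.0907,  0.1292]), [array([0.4, 0.4]), array([-0.2,  0.1])])
(array([ 0.6229, -0.0922,  0.13  ]), [array([-1.1,  0.9]), array([-0.5,  0.1]), array([-0.6, -0. ])])
0.134 [ 0.6207581  -0.09104992  0.134     ] [ 0.62760066 -0.09535187  0.134     ] [ 0.62214665 -0.09413789  0.134     ]
0.138 [ 0.61957277 -0.09099691  0.138     ] [ 0.63151422 -0.09967103  0.138     ] [ 0.62154472 -0.09390791  0.138     ]
0.142 [ 0.61838745 -0.09094391  0.142     ] [ 0.63542779 -0.10399018  0.142     ] [ 0.62094278 -0.09367792  0.142     ]
0.146 [ 0.61720213 -0.09089091  0.146     ] [ 0.63934135 -0.10830934  0.146     ] [ 0.62034084 -0.09344794  0.146     ]
cup base [ 0.61993137 -0.09839908  0.        ] [ 0.62446106 -0.10566345  0.        ]
ball [ 0.62017025 -0.09753569  0.1077    ] [ 0.62126354 -0.10098334  0.1077    ]
```

The mouth leans mainly toward +y, so a squeeze along y will level the bowl. The collar centre is at about (.621,-.096), so I'll descend to TCP z of about .094.

Call:
{"method": "step_arm", "body": {"increments": [{"grip":1,"delta_pos":[0.022,-0.0105,0],"twist":0},{"grip":1,"delta_pos":[0,0,-0.03],"twist":0},{"grip":1,"delta_pos":[0,0,-0.035],"twist":0},{"grip":1,"delta_pos":[0,0,-0.035],"twist":0},{"grip":1,"delta_pos":[0,0,-0.035],"twist":0},{"grip":1,"delta_pos":[0,0,-0.03],"twist":0},{"grip":1,"delta_pos":[0,0,-0.015],"twist":0},{"grip":1,"delta_pos":[0,0,-0.003],"twist":0},{"grip":1,"delta_pos":[0,0,0],"twist":0},{"grip":1,"delta_pos":[0,0,0],"twist":0}]}}

```text
clock: 37.53
position: [0.6223, -0.0967, 0.0968]
ee_rot: [0.708, -0.0, 0.706, -0.0]
contact_force: [0.2, 0.2, 0.2]
width: 0.0854
```

Call:
{"method": "step_arm", "body": {"increments": [{"grip":0.85,"delta_pos":[0,0,-0.001],"twist":0},{"grip":0.8,"delta_pos":[0,0,0],"twist":0},{"grip":0.75,"delta_pos":[0,0,0],"twist":0},{"grip":0.7,"delta_pos":[0,0,0],"twist":0},{"grip":0.65,"delta_pos":[0,0,0],"twist":0},{"grip":0.55,"delta_pos":[0,0,0],"twist":0},{"grip":0.5,"delta_pos":[0,0,0],"twist":0},{"grip":0.5,"delta_pos":[0,0,0],"twist":0},{"grip":0.5,"delta_pos":[0,0,0],"twist":0},{"grip":0.5,"delta_pos":[0,0,0],"twist":0}]}}

```text
clock: 38.37
position: [0.6241, -0.0986, 0.1008]
ee_rot: [0.71, -0.001, 0.704, -0.001]
contact_force: [-4.4, 0.2, 22.9]
width: 0.0432
```

Run:
```python
from h import *
import pickle
c=cam('wrist'); pickle.dump(c,open('w11.pkl','wb'))
c=cam('scene'); pickle.dump(c,open('s11.pkl','wb'))
s=manip.get_state();print(s['position'],s['width'],s['contact_force'])
```

```text
[ 0.62412889 -0.09859477  0.10077608] 0.043095001597557164 [-3.64657355 -0.82995792 22.86563242]
```

Call:
{"method": "step_arm", "body": {"increments": [{"grip":0.6,"delta_pos":[0,0,0],"twist":0},{"grip":0.7,"delta_pos":[0,0,0],"twist":0},{"grip":0.85,"delta_pos":[0,0,0],"twist":0},{"grip":1,"delta_pos":[0,0,0],"twist":0},{"grip":1,"delta_pos":[0,0,0],"twist":0},{"grip":1,"delta_pos":[0,0,0.02],"twist":0},{"grip":1,"delta_pos":[0,0,0.03],"twist":0},{"grip":1,"delta_pos":[-0.02,0,0.04],"twist":0},{"grip":1,"delta_pos":[0,0,0.04],"twist":0},{"grip":1,"delta_pos":[0,0,0.03],"twist":0}]}}

```text
clock: 39.3
position: [0.6024, -0.0973, 0.2542]
ee_rot: [0.708, 0.0, 0.707, -0.0]
contact_force: [1.0, -0.4, -0.0]
width: 0.0853
```

Call:
{"method": "step_arm", "body": {"increments": [{"grip":1,"delta_pos":[0,0,0],"twist":0},{"grip":1,"delta_pos":[0,0,0],"twist":0},{"grip":1,"delta_pos":[0,0,0],"twist":0}]}}

```text
clock: 39.55
position: [0.6021, -0.0971, 0.2504]
ee_rot: [0.706, 0.0, 0.708, -0.0]
contact_force: [0.5, -0.5, -0.4]
width: 0.0857
```

Run:
```python
from h import *
import pickle
c=cam('wrist'); pickle.dump(c,open('w12.pkl','wb')); t=cam('scene'); pickle.dump(t,open('s12.pkl','wb'))
a=pickle.load(open('w11.pkl','rb'))[0]; s=pickle.load(open('s11.pkl','rb'))[0]
f=lambda i,k: cv2.resize(i,(400,300) if k else (400,300),interpolation=cv2.INTER_CUBIC)
o=np.vstack([np.hstack([f(a[130:400,140:500],1),f(s[140:260,240:400],1)]),np.hstack([f(c[0][100:310,180:460],1),f(t[0][170:260,260:380],1)])])
cv2.imwrite('pics/m.png',o[:,:,::-1]); print(manip.get_state()['position'])
```

```text
[ 0.60160802 -0.09697001  0.2492554 ]
```

View pics/m.png

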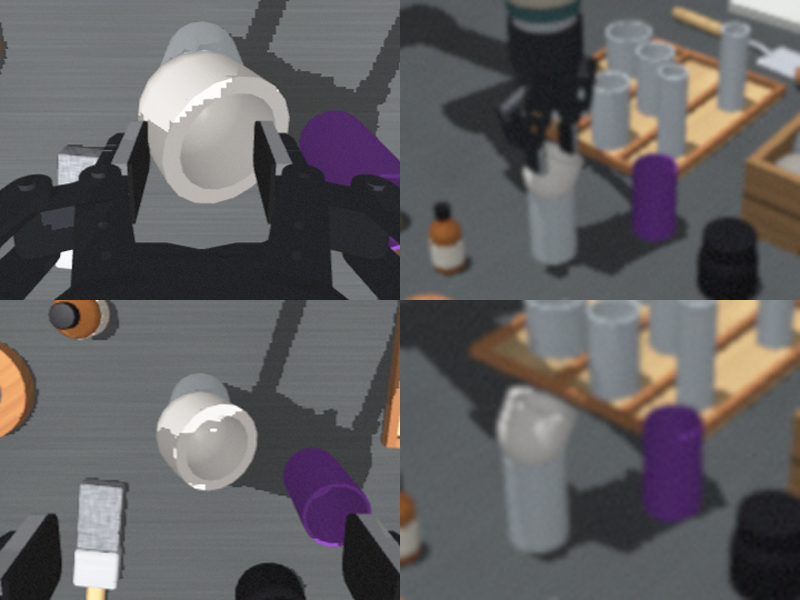

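The fingers closed above the low side of the rim, because the pads sit higher than the nominal TCP. The bowl is still in the cup, tilted purely toward +y. I'll regrasp about 16 mm deeper.

Run:
```python
from h import *
import pickle
c=pickle.load(open('w12.pkl','rb'))
print(ray(c,321,195,.1077),ray(c,331.6,203,.142),ray(c,320,172,0))
print(rims(c,.142,.058,(.622,-.09),.03), rims(c,.022,.088,(.6,-.287),.1))
for h in(0,.02,.03,.04): print(h,[proj(c,[.6016-.011,-.097+s,.2493+h]).round(0) for s in(-.0425,.0425)])
```

```text
[ 0.6191276 -0.0976156  0.1077   ] [ 0.61657629 -0.08849216  0.142     ] [ 0.61915708 -0.09897183  0.        ]
[(array([ 0.6108, -0.0963,  0.142 ]), array([322.5, 196.5,  33. ], dtype=float32), np.float64(0.98))] [(array([ 0.6063, -0.2861,  0.022 ]), array([163.5, 165. ,  36.2], dtype=float32), np.float64(0.98))]
0 [array([241., 216.]), array([403., 216.])]
0.02 [array([232., 230.]), array([413., 230.])]
0.03 [array([226., 238.]), array([418., 238.])]
0.04 [array([219., 248.]), array([425., 248.])]
```

Call:
{"method": "step_arm", "body": {"increments": [{"grip":1,"delta_pos":[0.0185,0,0],"twist":0},{"grip":1,"delta_pos":[0,0,-0.03],"twist":0},{"grip":1,"delta_pos":[0,0,-0.035],"twist":0},{"grip":1,"delta_pos":[0,0,-0.035],"twist":0},{"grip":1,"delta_pos":[0,0,-0.035],"twist":0},{"grip":1,"delta_pos":[0,0,-0.025],"twist":0},{"grip":1,"delta_pos":[0,0,-0.012],"twist":0},{"grip":1,"delta_pos":[0,0,-0.008],"twist":0},{"grip":1,"delta_pos":[0,0,0],"twist":0},{"grip":1,"delta_pos":[0,0,0],"twist":0}]}}

```text
clock: 40.48
position: [0.621, -0.0972, 0.0709]
ee_rot: [0.707, 0.0, 0.708, -0.0]
contact_force: [0.7, -0.3, 0.3]
width: 0.0853
```

Call:
{"method": "step_arm", "body": {"increments": [{"grip":0.85,"delta_pos":[0,0,0],"twist":0},{"grip":0.8,"delta_pos":[0,0,0],"twist":0},{"grip":0.75,"delta_pos":[0,0,0],"twist":0},{"grip":0.7,"delta_pos":[0,0,0],"twist":0},{"grip":0.65,"delta_pos":[0,0,0],"twist":0},{"grip":0.6,"delta_pos":[0,0,0],"twist":0},{"grip":0.55,"delta_pos":[0,0,0],"twist":0},{"grip":0.55,"delta_pos":[0,0,0],"twist":0},{"grip":0.55,"delta_pos":[0,0,0],"twist":0},{"grip":0.55,"delta_pos":[0,0,0],"twist":0}]}}

```text
clock: 41.32
position: [0.6223, -0.0972, 0.0734]
ee_rot: [0.708, 0.0, 0.706, -0.0]
contact_force: [-0.9, 1.2, 6.6]
width: 0.0634
```

The bowl is held at 63 mm, so it's still tilted between the pads. I'll lift it, carry it to the ring, and level it there by pressing on the rim.

Call:
{"method": "step_arm", "body": {"increments": [{"grip":0.55,"delta_pos":[0,0,0.01],"twist":0},{"grip":0.55,"delta_pos":[0,0,0.015],"twist":0},{"grip":0.55,"delta_pos":[0,0,0.025],"twist":0},{"grip":0.55,"delta_pos":[0,0,0.03],"twist":0},{"grip":0.55,"delta_pos":[0,0,0.03],"twist":0},{"grip":0.55,"delta_pos":[0,0,0.02],"twist":0},{"grip":0.55,"delta_pos":[0,0,0],"twist":0},{"grip":0.55,"delta_pos":[0,0,0],"twist":0}], "force": 50}}

```text
clock: 41.98
position: [0.6213, -0.0975, 0.2022]
ee_rot: [0.708, 0.0, 0.707, -0.001]
contact_force: [-0.2, 0.5, -3.1]
width: 0.0628
```

Call:
{"method": "step_arm", "body": {"increments": [{"grip":0.55,"delta_pos":[-0.002,-0.02,0],"twist":0},{"grip":0.55,"delta_pos":[-0.002,-0.025,0],"twist":0},{"grip":0.55,"delta_pos":[-0.002,-0.025,0],"twist":0},{"grip":0.55,"delta_pos":[-0.002,-0.025,0],"twist":0},{"grip":0.55,"delta_pos":[-0.002,-0.015,0],"twist":0},{"grip":0.55,"delta_pos":[0,0,0],"twist":0},{"grip":0.55,"delta_pos":[0,0,0],"twist":0},{"grip":0.55,"delta_pos":[0,0,0],"twist":0}]}}

```text
clock: 42.65
position: [0.6105, -0.2061, 0.2003]
ee_rot: [0.706, 0.001, 0.708, 0.001]
contact_force: [-0.1, -0.8, -2.2]
width: 0.0628
```

```bash
cat >> h.py <<'E'
def ring(c,z=.022):
    h=cv2.cvtColor(c[0],cv2.COLOR_RGB2HSV).astype(int); m=((h[...,0]<17)&(h[...,1]>110)&(h[...,2]>60)).astype(np.uint8)
    n,l,st,ce=cv2.connectedComponentsWithStats(m); out=[]
    for i in range(1,n):
        if st[i,4]>200:
            k,_=cv2.findContours((l==i).astype(np.uint8),cv2.RETR_CCOMP,cv2.CHAIN_APPROX_NONE)
            for q in k:
                if len(q)>40: e=cv2.fitEllipse(q); out.append((np.round(e[0],1),np.round(e[1],1),ray(c,*e[0],z).round(4)))
    return out
E
python3 - <<'E'
from h import *
import pickle
c=cam('wrist'); pickle.dump(c,open('w13.pkl','wb')); t=cam('top'); pickle.dump(t,open('t13.pkl','wb'))
p=manip.get_state()['position'];print(p)
print('hough',rims(c,.022,.088,(.606,-.286),.06))
for n,x in(('w13',c),('w12',pickle.load(open('w12.pkl','rb'))),('w10',pickle.load(open('w10.pkl','rb'))),('top',t)):
    print(n,*[q for q in ring(x) if abs(q[2][1]+.287)<.03 and abs(q[2][0]-.605)<.04],sep='\n ')
# held bowl bright contour in wrist
g=cv2.cvtColor(c[0],cv2.COLOR_RGB2HSV); m=((g[...,1]<45)&(g[...,2]>150)).astype(np.uint8)
n,l,st,ce=cv2.connectedComponentsWithStats(m)
for i in range(1,n):
    if st[i,4]>100: print(st[i],ce[i].round(0))
E
```

```text
[ 0.61096929 -0.20589803  0.20102034]
hough [(array([ 0.6035, -0.2877,  0.022 ]), array([243. , 163.5,  42.4], dtype=float32), np.float64(1.01)), (array([ 0.6115, -0.2756,  0.022 ]), array([255. , 171. ,  40.8], dtype=float32), np.float64(0.97)), (array([ 0.6035, -0.2643,  0.022 ]), array([265.5, 163.5,  41.9], dtype=float32), np.float64(0.99)), (array([ 0.5988, -0.3045,  0.022 ]), array([226.5, 159. ,  41.7], dtype=float32), np.float64(0.99))]
w13
 (array([242.8, 162.4]), array([81.8, 84.9]), array([ 0.6023, -0.2878,  0.022 ]))
 (array([244.4, 162.2]), array([37.7, 43.8]), array([ 0.6021, -0.2862,  0.022 ]))
w12
 (array([163.5, 161.6]), array([71.1, 78.6]), array([ 0.6022, -0.2856,  0.022 ]))
 (array([165.1, 161.8]), array([29. , 38.3]), array([ 0.6024, -0.2837,  0.022 ]))
w10
 (array([165.5, 159.9]), array([66.3, 73.4]), array([ 0.6025, -0.2857,  0.022 ]))
 (array([166.9, 160.1]), array([27.2, 36.2]), array([ 0.6027, -0.2839,  0.022 ]))
top
 (array([395.5, 207.2]), array([15.3, 23. ]), array([ 0.6017, -0.2836,  0.022 ]))
[   0   52   66  197 2559] [ 30. 126.]
[   0  105   77  194 6566] [ 23. 235.]
[ 409  160   68   63 1155] [441. 189.]
[  245   195   159   159 16277] [321. 270.]
[  0 358  39  32 113] [ 21. 371.]
[610 361  30  27 449] [629. 371.]
```

Call:
{"method": "step_arm", "body": {"increments": [{"grip":0.55,"delta_pos":[-0.002,-0.02,0],"twist":0},{"grip":0.55,"delta_pos":[-0.002,-0.025,0],"twist":0},{"grip":0.55,"delta_pos":[-0.002,-0.025,0],"twist":0},{"grip":0.55,"delta_pos":[-0.001,-0.0085,0],"twist":0},{"grip":0.55,"delta_pos":[0,0,-0.03],"twist":0},{"grip":0.55,"delta_pos":[0,0,-0.035],"twist":0},{"grip":0.55,"delta_pos":[0,0,-0.035],"twist":0},{"grip":0.55,"delta_pos":[0,0,-0.035],"twist":0},{"grip":0.55,"delta_pos":[0,0,-0.025],"twist":0},{"grip":0.55,"delta_pos":[0,0,-0.012],"twist":0}]}}

```text
clock: 43.58
position: [0.6018, -0.2828, 0.0254]
ee_rot: [0.705, 0.002, 0.709, 0.002]
contact_force: [-0.7, 0.5, -2.8]
width: 0.0629
```

Call:
{"method": "step_arm", "body": {"increments": [{"grip":0.55,"delta_pos":[0,0,-0.005],"twist":0},{"grip":0.55,"delta_pos":[0,0,0],"twist":0},{"grip":0.55,"delta_pos":[0,0,0],"twist":0}]}}

```text
clock: 43.83
position: [0.6056, -0.2861, 0.0262]
ee_rot: [0.708, -0.0, 0.706, -0.001]
contact_force: [0.1, -0.3, -2.2]
width: 0.063
```

Call:
{"method": "step_arm", "body": {"increments": [{"grip":0.55,"delta_pos":[-0.0015,0.0015,-0.005],"twist":0},{"grip":0.55,"delta_pos":[0,0,-0.003],"twist":0},{"grip":0.55,"delta_pos":[0,0,0],"twist":0},{"grip":0.55,"delta_pos":[0,0,0],"twist":0}]}}

```text
clock: 44.17
position: [0.6028, -0.2843, 0.0171]
ee_rot: [0.707, 0.0, 0.707, -0.0]
contact_force: [-0.6, -0.4, -2.6]
width: 0.0629
```

Call:
{"method": "step_arm", "body": {"increments": [{"grip":0.55,"delta_pos":[0,0,-0.004],"twist":0},{"grip":0.55,"delta_pos":[0,0,0],"twist":0},{"grip":0.55,"delta_pos":[0,0,0],"twist":0}]}}

```text
clock: 44.42
position: [0.6025, -0.2842, 0.0123]
ee_rot: [0.707, 0.0, 0.707, -0.0]
contact_force: [1.2, 0.4, -2.5]
width: 0.0628
```

Call:
{"method": "step_arm", "body": {"increments": [{"grip":0.55,"delta_pos":[0,0,-0.003],"twist":0},{"grip":0.55,"delta_pos":[0,0,0],"twist":0},{"grip":0.55,"delta_pos":[0,0,0],"twist":0}]}}

```text
clock: 44.67
position: [0.6033, -0.2846, 0.01]
ee_rot: [0.708, 0.0, 0.707, -0.0]
contact_force: [1.7, -0.2, 0.4]
width: 0.0625
```

Call:
{"method": "step_arm", "body": {"increments": [{"grip":0.55,"delta_pos":[0,0,-0.002],"twist":0},{"grip":0.55,"delta_pos":[0,0,0],"twist":0},{"grip":0.55,"delta_pos":[0,0,0],"twist":0}]}}

```text
clock: 44.92
position: [0.6042, -0.2847, 0.0089]
ee_rot: [0.708, -0.0, 0.706, -0.001]
contact_force: [1.1, 1.0, 4.0]
width: 0.0624
```

Call:
{"method": "step_arm", "body": {"increments": [{"grip":0.75,"delta_pos":[0,0,0],"twist":0},{"grip":0.8,"delta_pos":[0,0,0],"twist":0},{"grip":0.9,"delta_pos":[0,0,0],"twist":0},{"grip":1,"delta_pos":[0,0,0],"twist":0},{"grip":1,"delta_pos":[0,0,0],"twist":0},{"grip":1,"delta_pos":[0,0,0.02],"twist":0},{"grip":1,"delta_pos":[0,0,0.035],"twist":0},{"grip":1,"delta_pos":[0,0,0.035],"twist":0},{"grip":1,"delta_pos":[0,0,0.035],"twist":0},{"grip":1,"delta_pos":[0,0,0.035],"twist":0}]}}

```text
clock: 45.75
position: [0.6019, -0.2841, 0.1687]
ee_rot: [0.707, 0.001, 0.708, -0.0]
contact_force: [0.4, -0.6, -1.2]
width: 0.0851
```

Call:
{"method": "step_arm", "body": {"increments": [{"grip":1,"delta_pos":[0,0,0.02],"twist":0},{"grip":1,"delta_pos":[0,0,0],"twist":0},{"grip":1,"delta_pos":[0,0,0],"twist":0},{"grip":1,"delta_pos":[0,0,0],"twist":0}]}}

```text
clock: 46.08
position: [0.6016, -0.2838, 0.186]
ee_rot: [0.706, 0.001, 0.708, 0.0]
contact_force: [0.4, -0.3, 0.1]
width: 0.0851
```

```bash
cat >> h.py <<'E'
def bowl(c,p=(.602,-.287)):
    """white blob of the bowl: edges and fitted circles near p"""
    g=cv2.cvtColor(c[0],cv2.COLOR_RGB2HSV); m=((g[...,1]<60)&(g[...,2]>95)).astype(np.uint8)
    u=proj(c,[*p,.055]); n,l,st,ce=cv2.connectedComponentsWithStats(m)
    for i in range(1,n):
        if st[i,4]>100 and np.hypot(*(ce[i]-u))<40: print('blob',st[i],ce[i].round(1))
    print('hough',rims(c,.066,.058,p,.03)); print('ring',*[q for q in ring(c) if np.hypot(*(q[2][:2]-p))<.04],sep='\n ')
    print('level seated would be: rim',proj(c,[*p,.066]).round(1),'ball',proj(c,[*p,.04]).round(1))
E
python3 - <<'E'
from h import *
import pickle
c=cam('wrist'); save(c,'w14.png'); pickle.dump(c,open('w14.pkl','wb')); s=cam('scene'); pickle.dump(s,open('s14.pkl','wb'))
print(manip.get_state()['position']); bowl(c); bowl(s)
E
```

```text
[ 0.60145618 -0.2836095   0.18517008]
blob [ 287  150   70   71 3668] [320.1 184.5]
hough [(array([ 0.6013, -0.2856,  0.066 ]), array([319.5, 183. ,  33.2], dtype=float32), np.float64(1.01)), (array([ 0.5892, -0.2816,  0.066 ]), array([324. , 169.5,  33.8], dtype=float32), np.float64(1.03))]
ring
 (array([317.4, 175.3]), array([79.7, 83.9]), array([ 0.604 , -0.2878,  0.022 ]))
level seated would be: rim [317.9 183.8] ball [318.1 177.3]
hough []
ring
 (array([248.8, 273.3]), array([26.4, 32.3]), array([ 0.6177, -0.3001,  0.022 ]))
level seated would be: rim [246.2 254.9] ball [247.5 262.6]
```

The bowl sits in the ring and its rim is roughly concentric. I'll level it with a gentle press from above, the half-closed fingers over the rim.

Call:
{"method": "step_arm", "body": {"increments": [{"grip":0.48,"delta_pos":[0.001,-0.003,0],"twist":0},{"grip":0.48,"delta_pos":[0,0,-0.035],"twist":0},{"grip":0.48,"delta_pos":[0,0,-0.035],"twist":0},{"grip":0.48,"delta_pos":[0,0,-0.03],"twist":0},{"grip":0.48,"delta_pos":[0,0,-0.02],"twist":0},{"grip":0.48,"delta_pos":[0,0,0],"twist":0},{"grip":0.48,"delta_pos":[0,0,0],"twist":0}]}}

```text
clock: 46.77
position: [0.6027, -0.2868, 0.0656]
ee_rot: [0.706, 0.001, 0.708, 0.0]
contact_force: [0.5, -0.2, 0.7]
width: 0.041
```

Call:
{"method": "step_arm", "body": {"increments": [{"grip":0.48,"delta_pos":[0,0,-0.005],"twist":0},{"grip":0.48,"delta_pos":[0,0,-0.005],"twist":0},{"grip":0.48,"delta_pos":[0,0,0],"twist":0}]}}

```text
clock: 47.02
position: [0.604, -0.2875, 0.058]
ee_rot: [0.707, 0.0, 0.707, -0.0]
contact_force: [-0.3, 0.1, -0.0]
width: 0.0406
```

Call:
{"method": "step_arm", "body": {"increments": [{"grip":0.48,"delta_pos":[0,0,-0.005],"twist":0},{"grip":0.48,"delta_pos":[0,0,0],"twist":0},{"grip":0.48,"delta_pos":[0,0,0],"twist":0}]}}

```text
clock: 47.27
position: [0.6036, -0.2873, 0.0527]
ee_rot: [0.707, 0.0, 0.707, -0.0]
contact_force: [-0.3, -0.4, 0.5]
width: 0.0409
```

Call:
{"method": "step_arm", "body": {"increments": [{"grip":0.48,"delta_pos":[0,0,-0.004],"twist":0},{"grip":0.48,"delta_pos":[0,0,0],"twist":0},{"grip":0.48,"delta_pos":[0,0,0],"twist":0}]}}

```text
clock: 47.52
position: [0.6035, -0.2871, 0.0483]
ee_rot: [0.707, 0.0, 0.707, -0.0]
contact_force: [0.1, -0.5, 0.6]
width: 0.0411
```

Call:
{"method": "step_arm", "body": {"increments": [{"grip":0.48,"delta_pos":[0,0,-0.003],"twist":0},{"grip":0.48,"delta_pos":[0,0,0],"twist":0},{"grip":0.48,"delta_pos":[0,0,0],"twist":0}]}}

```text
clock: 47.77
position: [0.6035, -0.2872, 0.0453]
ee_rot: [0.707, 0.0, 0.707, -0.0]
contact_force: [-0.3, -0.4, 0.1]
width: 0.0408
```

Call:
{"method": "step_arm", "body": {"increments": [{"grip":0.48,"delta_pos":[0,0,-0.003],"twist":0},{"grip":0.48,"delta_pos":[0,0,0],"twist":0},{"grip":0.48,"delta_pos":[0,0,0],"twist":0}]}}

```text
clock: 48.02
position: [0.6035, -0.2872, 0.0423]
ee_rot: [0.707, 0.0, 0.707, -0.0]
contact_force: [-0.6, -0.3, 0.6]
width: 0.0403
```

Call:
{"method": "step_arm", "body": {"increments": [{"grip":0.48,"delta_pos":[0,0,-0.003],"twist":0},{"grip":0.48,"delta_pos":[0,0,0],"twist":0},{"grip":0.48,"delta_pos":[0,0,0],"twist":0}]}}

```text
clock: 48.27
position: [0.6039, -0.2876, 0.0396]
ee_rot: [0.707, 0.0, 0.707, -0.0]
contact_force: [0.1, -0.2, -0.1]
width: 0.0415
```

Call:
{"method": "step_arm", "body": {"increments": [{"grip":0.48,"delta_pos":[0,0,-0.002],"twist":0},{"grip":0.48,"delta_pos":[0,0,0],"twist":0},{"grip":0.48,"delta_pos":[0,0,0],"twist":0}]}}

```text
clock: 48.52
position: [0.604, -0.2878, 0.0384]
ee_rot: [0.707, -0.0, 0.707, -0.001]
contact_force: [-0.2, -0.8, 4.8]
width: 0.041
```

Call:
{"method": "step_arm", "body": {"increments": [{"grip":0.48,"delta_pos":[0,0,-0.002],"twist":0},{"grip":0.48,"delta_pos":[0,0,0],"twist":0},{"grip":0.48,"delta_pos":[0,0,0],"twist":0}]}}

```text
clock: 48.77
position: [0.6041, -0.2878, 0.0377]
ee_rot: [0.708, -0.0, 0.707, -0.001]
contact_force: [-1.6, 0.3, 10.9]
width: 0.0408
```

Call:
{"method": "step_arm", "body": {"increments": [{"grip":0.48,"delta_pos":[0,0,-0.001],"twist":0},{"grip":0.48,"delta_pos":[0,0,0],"twist":0},{"grip":0.48,"delta_pos":[0,0,0],"twist":0}]}}

```text
clock: 49.02
position: [0.6041, -0.2878, 0.0376]
ee_rot: [0.708, -0.0, 0.706, -0.001]
contact_force: [-2.2, 1.0, 15.0]
width: 0.041
```

Call:
{"method": "step_arm", "body": {"increments": [{"grip":0.48,"delta_pos":[0,0,0.01],"twist":0},{"grip":0.48,"delta_pos":[0,0,0.03],"twist":0},{"grip":0.8,"delta_pos":[0,0,0.035],"twist":0},{"grip":1,"delta_pos":[0,0,0.035],"twist":0},{"grip":1,"delta_pos":[0,0,0.035],"twist":0},{"grip":1,"delta_pos":[-0.02,0,0.015],"twist":0},{"grip":1,"delta_pos":[0,0,0],"twist":0},{"grip":1,"delta_pos":[0,0,0],"twist":0},{"grip":1,"delta_pos":[0,0,0],"twist":0}]}}

```text
clock: 49.77
position: [0.5832, -0.2866, 0.1932]
ee_rot: [0.707, 0.001, 0.708, 0.0]
contact_force: [0.2, 0.0, -0.7]
width: 0.0854
```

Run:
```python
from h import *
import pickle
c=cam('wrist'); pickle.dump(c,open('w15.pkl','wb')); s=cam('scene'); pickle.dump(s,open('s15.pkl','wb'))
print(manip.get_state()['position']); bowl(c)
g=cv2.cvtColor(c[0],cv2.COLOR_RGB2HSV); m=((g[...,1]<60)&(g[...,2]>95)).astype(np.uint8)
u=proj(c,[.603,-.287,.066]).astype(int); m[:, :u[0]-50]=0;m[:,u[0]+50:]=0;m[:u[1]-50]=0;m[u[1]+50:]=0
k,_=cv2.findContours(m,cv2.RETR_EXTERNAL,cv2.CHAIN_APPROX_NONE); k=max(k,key=len); print('outer ellipse',cv2.fitEllipse(k))
e=cv2.fitEllipse(k); print(ray(c,*e[0],.053))
# inner mouth edge: grey-level profile through centre, along row & column
v=g[...,2]; x,y=np.round(e[0]).astype(int)
print('row',y,x-45,v[y,x-45:x+46:2].tolist()); print('col',x,y-45,v[y-45:y+46:2,x].tolist())
```

```text
[ 0.58325877 -0.2865883   0.19236033]
blob [ 291  168   68   69 3410] [323. 201.]
hough [(array([ 0.5974, -0.2898,  0.066 ]), array([318. , 196.5,  30.9], dtype=float32), np.float64(0.98))]
ring
 (array([319.9, 190.5]), array([77. , 80.8]), array([ 0.6035, -0.2881,  0.022 ]))
level seated would be: rim [321.  201.3] ball [321.  193.7]
outer ellipse ((323.1301574707031, 201.0957489013672), (62.28404998779297, 68.77247619628906), 143.4214630126953)
[ 0.60571499 -0.28497567  0.053     ]
row 201 278 [86, 176, 201, 200, 107, 108, 106, 115, 120, 120, 121, 122, 126, 168, 148, 126, 130, 129, 129, 131, 135, 142, 142, 138, 136, 138, 135, 131, 129, 127, 127, 125, 120, 120, 121, 114, 111, 129, 130, 129, 118, 55, 48, 48, 53, 53]
col 323 156 [182, 185, 177, 171, 174, 189, 125, 158, 170, 174, 177, 181, 182, 183, 187, 189, 190, 152, 129, 131, 131, 144, 141, 140, 135, 137, 134, 130, 126, 126, 126, 175, 174, 168, 165, 159, 150, 210, 211, 211, 96, 87, 87, 86, 85, 85]
```

Run:
```python
from h import *
import pickle
L=lambda f:pickle.load(open(f+'.pkl','rb'))
f=lambda i: cv2.resize(i,(400,300),interpolation=cv2.INTER_CUBIC)
a=L('w14')[0][130:235,250:390]; b=L('w15')[0][145:250,253:393]; s=L('s14')[0][228:303,200:300]; t=L('s15')[0][228:303,200:300]
cv2.imwrite('pics/n.png',np.vstack([np.hstack([f(a),f(s)]),np.hstack([f(b),f(t)])])[:,:,::-1])
```

```text
(no output)
```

View pics/n.png

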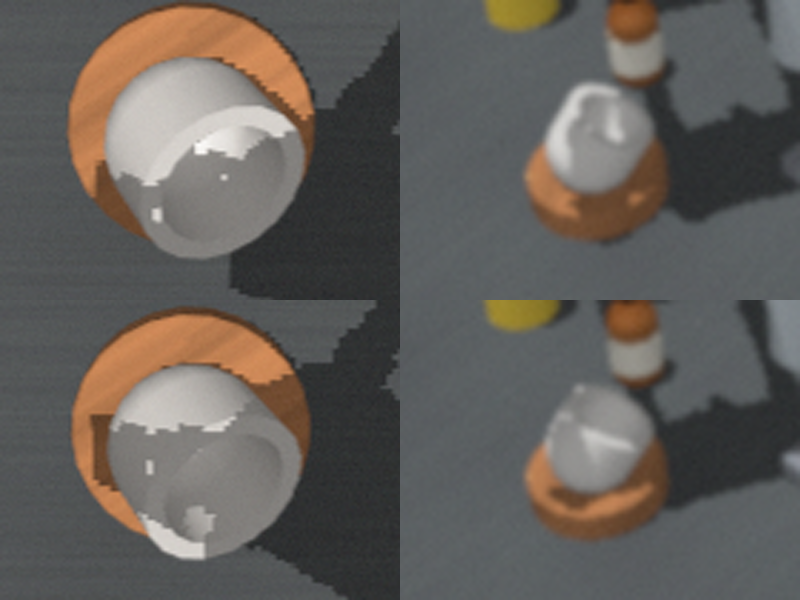

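I've used all 16 views. The picture shows the bowl in the ring hole but tilted about 20–25° toward (+x,+y). The mouth is at about (331,211) in the wrist view, and the ball is at about (320,196). The press didn't level it. New plan:
- Insert shut fingers into the mouth.
- Push the high wall back toward (-x,-y), where the lever arm is long.
- Spread the fingers about the ring's axis to centre the mouth, and so level the bowl.

Run:
```python
from h import *
import pickle
c=pickle.load(open('w15.pkl','rb'))
for z in(.07,.0755,.078): print(z,ray(c,330.7,210.8,z))
print('ball',ray(c,320,196,.04))
# ring edge: orange boundary points on left & top top-face
h=cv2.cvtColor(c[0],cv2.COLOR_RGB2HSV).astype(int); m=((h[...,0]<17)&(h[...,1]>110)&(h[...,2]>130)).astype(np.uint8)
k,_=cv2.findContours(m,cv2.RETR_EXTERNAL,cv2.CHAIN_APPROX_NONE)
k=[q for q in k if len(q)>60 and abs(q[:,0,0].mean()-319)<40]
P=np.vstack(k)[:,0]; print(P.min(0),P.max(0)); hull=cv2.convexHull(P.astype(np.int32)); e=cv2.fitEllipse(hull); print(e,ray(c,*e[0],.022))
```

```text
0.07 [ 0.60980271 -0.27817846  0.07      ]
0.0755 [ 0.60796392 -0.27835017  0.0755    ]
0.078 [ 0.60712811 -0.27842822  0.078     ]
ball [ 0.60436306 -0.28800379  0.04      ]
[278 150] [355 226]
((319.1018981933594, 189.69232177734375), (79.95246887207031, 82.94429779052734), 92.03857421875) [ 0.60266269 -0.2889879   0.022     ]
```

Call:
{"method": "step_arm", "body": {"increments": [{"grip":0,"delta_pos":[0.025,0.0085,0],"twist":0},{"grip":0,"delta_pos":[0,0,-0.03],"twist":0},{"grip":0,"delta_pos":[0,0,-0.03],"twist":0},{"grip":0,"delta_pos":[0,0,-0.03],"twist":0},{"grip":0,"delta_pos":[0,0,-0.03],"twist":0},{"grip":0,"delta_pos":[0,0,0],"twist":0},{"grip":0,"delta_pos":[0,0,0],"twist":0},{"grip":0,"delta_pos":[0,0,0],"twist":0}]}}

```text
clock: 50.53
position: [0.6096, -0.2791, 0.0751]
ee_rot: [0.707, 0.0, 0.707, -0.0]
contact_force: [1.2, -0.5, 0.7]
width: -0.0001
```

Call:
{"method": "step_arm", "body": {"increments": [{"grip":0,"delta_pos":[0,0,-0.01],"twist":0},{"grip":0,"delta_pos":[0,0,-0.005],"twist":0},{"grip":0,"delta_pos":[0,0,0],"twist":0},{"grip":0,"delta_pos":[0,0,0],"twist":0}]}}

```text
clock: 50.87
position: [0.6087, -0.2788, 0.0599]
ee_rot: [0.707, 0.0, 0.707, -0.0]
contact_force: [-0.4, -0.1, -0.2]
width: 0.0001
```

Call:
{"method": "step_arm", "body": {"increments": [{"grip":0,"delta_pos":[0,0,-0.004],"twist":0},{"grip":0,"delta_pos":[0,0,-0.004],"twist":0},{"grip":0,"delta_pos":[0,0,0],"twist":0}]}}

```text
clock: 51.12
position: [0.6081, -0.2785, 0.0508]
ee_rot: [0.707, 0.001, 0.707, -0.0]
contact_force: [-0.4, -0.6, -0.5]
width: 0.0001
```

Call:
{"method": "step_arm", "body": {"increments": [{"grip":0,"delta_pos":[0,0,-0.004],"twist":0},{"grip":0,"delta_pos":[0,0,0],"twist":0},{"grip":0,"delta_pos":[0,0,0],"twist":0}]}}

```text
clock: 51.37
position: [0.6089, -0.2789, 0.0478]
ee_rot: [0.707, 0.0, 0.707, -0.0]
contact_force: [0.9, -0.5, 0.7]
width: 0.0
```

Call:
{"method": "step_arm", "body": {"increments": [{"grip":0,"delta_pos":[0,0,-0.004],"twist":0},{"grip":0,"delta_pos":[0,0,0],"twist":0},{"grip":0,"delta_pos":[0,0,0],"twist":0}]}}

```text
clock: 51.62
position: [0.6092, -0.2793, 0.0465]
ee_rot: [0.708, -0.0, 0.706, -0.001]
contact_force: [-2.8, 0.6, 13.0]
width: 0.0002
```

Call:
{"method": "step_arm", "body": {"increments": [{"grip":0,"delta_pos":[0,0,0.003],"twist":0},{"grip":0,"delta_pos":[0,0,0],"twist":0}]}}

```text
clock: 51.78
position: [0.6091, -0.279, 0.0475]
ee_rot: [0.708, 0.0, 0.707, -0.001]
contact_force: [-0.0, 0.4, 1.2]
width: 0.0002
```

Run:
```python
from h import *
import pickle
c=cam('wrist'); pickle.dump(c,open('w16.pkl','wb')); s=manip.get_state(); p=s['position']; print(p,s['contact_force'])
for h in(0,.01,.02,.03): print(h,proj(c,[p[0]-.011,p[1],p[2]+h]).round(0))
g=cv2.cvtColor(c[0],cv2.COLOR_RGB2HSV)[...,2]
for u in(300,310,318,324,332,344): print(u,g[170:290:5,u].tolist())
print('row',[ (v,g[v,250:400:6].tolist()) for v in(205,215,225,235,245,255)])
```

```text
[ 0.6090235  -0.27895577  0.04705821] [ 0.96525542 -0.87015236  4.24775086]
0 [322. 217.]
0.01 [322. 224.]
0.02 [322. 231.]
0.03 [322. 240.]
300 [143, 198, 225, 232, 236, 238, 239, 240, 241, 242, 242, 249, 249, 249, 182, 176, 38, 38, 36, 36, 35, 33, 39, 37]
310 [153, 189, 224, 225, 228, 231, 233, 235, 238, 238, 249, 230, 182, 184, 120, 119, 121, 120, 121, 119, 119, 145, 37, 40]
318 [157, 173, 207, 218, 221, 225, 228, 229, 232, 250, 191, 176, 184, 183, 40, 46, 33, 30, 30, 35, 32, 42, 43, 41]
324 [217, 143, 196, 203, 210, 216, 221, 224, 227, 249, 175, 181, 180, 177, 45, 47, 32, 36, 31, 29, 30, 40, 34, 40]
332 [242, 247, 152, 182, 192, 201, 208, 217, 249, 191, 175, 174, 172, 176, 119, 120, 120, 121, 120, 119, 122, 145, 41, 36]
344 [248, 246, 246, 150, 145, 164, 179, 174, 191, 177, 162, 163, 166, 166, 172, 170, 38, 34, 38, 40, 35, 38, 32, 48]
row [(205, [225, 210, 240, 245, 246, 246, 244, 243, 241, 239, 235, 232, 225, 221, 191, 165, 159, 151, 143, 138, 146, 147, 70, 71, 71]), (215, [234, 235, 245, 245, 245, 246, 245, 244, 243, 240, 238, 249, 250, 190, 175, 177, 175, 176, 177, 176, 151, 142, 71, 68, 65]), (225, [210, 240, 243, 246, 246, 246, 246, 245, 246, 249, 230, 175, 185, 178, 171, 164, 161, 153, 173, 177, 175, 108, 69, 70, 68]), (235, [207, 234, 242, 245, 246, 246, 247, 249, 249, 186, 184, 182, 179, 175, 174, 170, 166, 160, 153, 174, 176, 68, 69, 68, 71]), (245, [233, 152, 167, 166, 184, 174, 249, 183, 175, 178, 119, 120, 30, 120, 119, 172, 169, 170, 163, 175, 176, 65, 66, 68, 73]), (255, [113, 144, 159, 166, 171, 174, 176, 36, 37, 77, 120, 120, 34, 120, 120, 36, 39, 38, 172, 175, 69, 69, 69, 68, 69])]
```

The shut fingertips show at v≈240, so the tips are about 30 mm behind the nominal TCP and the finger block is about 12×22 mm. The tips probably touched the +x side of the rim. I'll shift and try again.

Call:
{"method": "step_arm", "body": {"increments": [{"grip":0,"delta_pos":[0,0,0.006],"twist":0},{"grip":0,"delta_pos":[-0.005,0.002,0],"twist":0},{"grip":0,"delta_pos":[0,0,0],"twist":0},{"grip":0,"delta_pos":[0,0,-0.004],"twist":0},{"grip":0,"delta_pos":[0,0,-0.004],"twist":0},{"grip":0,"delta_pos":[0,0,0],"twist":0},{"grip":0,"delta_pos":[0,0,0],"twist":0}]}}

```text
clock: 52.42
position: [0.6041, -0.2769, 0.0469]
ee_rot: [0.708, -0.0, 0.707, -0.001]
contact_force: [-1.7, 2.0, 13.0]
width: 0.0001
```

Call:
{"method": "step_arm", "body": {"increments": [{"grip":0,"delta_pos":[0,0,-0.003],"twist":0},{"grip":0,"delta_pos":[0,0,0],"twist":0},{"grip":0,"delta_pos":[0,0,0],"twist":0}]}}

```text
clock: 52.67
position: [0.6043, -0.277, 0.0464]
ee_rot: [0.708, -0.0, 0.706, -0.001]
contact_force: [-5.9, 3.2, 25.1]
width: 0.0004
```

Call:
{"method": "step_arm", "body": {"increments": [{"grip":0,"delta_pos":[0,0,0.005],"twist":0},{"grip":0,"delta_pos":[0,0,0.001],"twist":0},{"grip":0,"delta_pos":[0,0,0],"twist":0}]}}

```text
clock: 52.92
position: [0.6039, -0.277, 0.0477]
ee_rot: [0.707, 0.0, 0.707, -0.0]
contact_force: [0.9, 0.6, 5.1]
width: -0.0003
```

Call:
{"method": "step_arm", "body": {"increments": [{"grip":0,"delta_pos":[-0.002,-0.003,0],"twist":0},{"grip":0,"delta_pos":[-0.001,-0.003,0],"twist":0},{"grip":0,"delta_pos":[0,0,0],"twist":0}]}}

```text
clock: 53.17
position: [0.6016, -0.2815, 0.0486]
ee_rot: [0.708, 0.002, 0.706, 0.0]
contact_force: [0.4, 5.5, 12.2]
width: 0.0001
```

Call:
{"method": "step_arm", "body": {"increments": [{"grip":0,"delta_pos":[-0.001,-0.003,0],"twist":0},{"grip":0,"delta_pos":[-0.001,-0.003,0],"twist":0},{"grip":0,"delta_pos":[0,0,0],"twist":0}]}}

```text
clock: 53.42
position: [0.5998, -0.2872, 0.05]
ee_rot: [0.708, 0.002, 0.706, 0.0]
contact_force: [-0.9, 6.4, 17.4]
width: 0.0001
```

Call:
{"method": "step_arm", "body": {"increments": [{"grip":0,"delta_pos":[0,0,0.01],"twist":0},{"grip":0,"delta_pos":[0,0,0.03],"twist":0},{"grip":0.5,"delta_pos":[0,0,0.035],"twist":0},{"grip":1,"delta_pos":[0,0,0.035],"twist":0},{"grip":1,"delta_pos":[0,0,0.035],"twist":0},{"grip":1,"delta_pos":[-0.015,0,0],"twist":0},{"grip":1,"delta_pos":[0,0,0],"twist":0},{"grip":1,"delta_pos":[0,0,0],"twist":0},{"grip":1,"delta_pos":[0,0,0],"twist":0}]}}

```text
clock: 54.17
position: [0.583, -0.2883, 0.1903]
ee_rot: [0.706, 0.001, 0.708, 0.0]
contact_force: [0.1, -0.2, -0.8]
width: 0.0831
```

```bash
cat >> h.py <<'E'
def look(c,p=(.603,-.288),st=5,half=45):
    g=cv2.cvtColor(c[0],cv2.COLOR_RGB2HSV); S,V=g[...,1],g[...,2]
    m=((S<60)&(V>95)).astype(np.uint8); u=proj(c,[*p,.055]).round().astype(int)
    w=np.zeros_like(m); w[u[1]-half:u[1]+half,u[0]-half:u[0]+half]=1; m*=w
    n,l,stt,ce=cv2.connectedComponentsWithStats(m); i=1+stt[1:,4].argmax(); x,y,a,b,_=stt[i]
    print('blob u',x,x+a,'v',y,y+b); q=p
    pts=np.array([proj(c,[q[0]+r*np.cos(t),q[1]+r*np.sin(t),z]) for z,r in((.066,.029),(.04,.029)) for t in np.linspace(0,6.28,60)])
    print('level would be u',pts[:,0].min().round(),pts[:,0].max().round(),'v',pts[:,1].min().round(),pts[:,1].max().round())
    r=[e for e in ring(c) if e[1][1]>60 and np.hypot(*(e[2][:2]-q))<.04]; print('ring',r)
E
python3 - <<'E'
from h import *
import pickle
c=cam('wrist'); pickle.dump(c,open('w17.pkl','wb')); print(manip.get_state()['position']); look(c)
for f in('w14','w15'): print(f); look(pickle.load(open(f+'.pkl','rb')))
g=cv2.cvtColor(c[0],cv2.COLOR_RGB2HSV); u=proj(c,[.603,-.288,.055]).astype(int); V=cv2.blur(g[...,2],(3,3)); S=g[...,1]
print(u); 
for v in range(u[1]-38,u[1]+40,5): print(v,' '.join('%3d'%(0 if S[v,k]>=60 else V[v,k]) for k in range(u[0]-40,u[0]+44,4)))
E
```

```text
[ 0.58310735 -0.28830088  0.19017586]
blob u 292 360 v 169 238
level would be u 290.0 354.0 v 167.0 233.0
ring [(array([321.6, 191.9]), array([77.6, 81.8]), array([ 0.6038, -0.288 ,  0.022 ]))]
w14
blob u 287 357 v 150 221
level would be u 284.0 350.0 v 148.0 216.0
ring [(array([317.4, 175.3]), array([79.7, 83.9]), array([ 0.604 , -0.2878,  0.022 ]))]
w15
blob u 291 359 v 168 237
level would be u 288.0 352.0 v 166.0 232.0
ring [(array([319.9, 190.5]), array([77. , 80.8]), array([ 0.6035, -0.2881,  0.022 ]))]
[321 200]
162  85  85  88   0   0   0   0   0   0   0   0   0   0   0   0   0   0   0  80  89  89
167  87  88   0   0   0   0   0   0   0   0   0   0   0   0   0   0   0   0   0  61  76
172  87   0   0   0   0   0   0 146 159 165 167 161 148 130   0   0   0   0   0   0  49
177   0   0   0   0   0 154 174 188 191 187 181 174 164 152 138 115   0   0   0   0  67
182   0   0   0   0 157 185 200 198 195 191 187 179 172 164 142 118 113   0   0   0   0
187   0   0   0   0 152 163 201 202 199 194 190 186 178 142 130 131 130 124   0   0   0
192   0   0   0 113 125 127 163 150 129 130 129 135 132 131 130 125 127 131 131   0   0
197   0   0   0 115 123 126 127 127 129 131 131 137 138 134 127 121 117 111 130 131   0
202   0   0   0 113 122 124 180 129 131 131 142 140 137 132 128 125 122 116 119 132   0
207  97   0   0   0 118 122 147 130 132 135 136 136 133 130 129 127 124 121 124 131  57
212  85   0   0   0 117 119 124 132 130 129 131 130 128 129 129 127 126 125 130 111  50
217  85  84   0   0   0 116 125 132 119 121 124 127 127 128 129 129 128 128 129  54  49
222  84  84  83 119   0   0 160 134 117 117 155 169 127 128 129 129 130 131  60  49  49
227  82  82  82  82  83   0   0 200 205 123 138 145 125 127 129 132 121  52  49  48  50
232  83  82  82  82  82  82  83 135 214 214 209 130 130 131 125  87  53  49  47  48  49
237  84  84  84  84  85  84  84  84  86 116 145 106  96  88  87  87  88  81  54  51  49
```

The tilt hasn't changed. I'll regrasp with the jaws along the tilt axis (twist about 48°), so the bowl can pivot between the pads. Then I'll right it by rolling its round bottom on the free bench.

Call:
{"method": "step_arm", "body": {"increments": [{"grip":1,"delta_pos":[0.005,0.001,0],"twist":7},{"grip":1,"delta_pos":[0.005,0.001,0],"twist":7},{"grip":1,"delta_pos":[0.005,0.001,0],"twist":7},{"grip":1,"delta_pos":[0.005,0.0015,0],"twist":7},{"grip":1,"delta_pos":[0.005,0,0],"twist":7},{"grip":1,"delta_pos":[0,0,0],"twist":7},{"grip":1,"delta_pos":[0,0,0],"twist":6},{"grip":1,"delta_pos":[0,0,0],"twist":0},{"grip":1,"delta_pos":[0,0,0],"twist":0}]}}

```text
clock: 54.97
position: [0.6309, -0.2324, 0.1859]
ee_rot: [0.642, -0.272, 0.677, 0.234]
contact_force: [0.6, -0.5, 0.1]
width: 0.0856
```

Run:
```python
from h import *
import pickle
s=manip.get_state(); print(s['position'],s['ee_rot'],s['qpos'].round(2))
c=cam('wrist'); pickle.dump(c,open('w18.pkl','wb'))
g=cv2.cvtColor(c[0],cv2.COLOR_RGB2HSV); V=cv2.blur(g[...,2],(3,3)); S=g[...,1]; u=proj(c,[.604,-.288,.055]).astype(int)
print(u,'axis px of tilt dir',proj(c,[.604+.02,-.288+.022,.055])-proj(c,[.604,-.288,.055]))
for v in range(u[1]-44,u[1]+48,5): print(v,' '.join('%3d'%(0 if S[v,k]>=60 else V[v,k]) for k in range(u[0]-44,u[0]+48,4)))
```

```text
[ 0.63087529 -0.23239767  0.18593356] [ 0.64206205 -0.27247725  0.6773659   0.23385447] [-0.41  0.44  1.32 -0.08  1.39 -2.7 ]
[299 126] axis px of tilt dir [ 3.62106315 33.50305766]
82 117 120 119 118 116 115 116 135   0   0   0   0   0   0   0   0 153 116 113 115 117 114 115
87 118 118 117 120 119 145   0   0   0   0   0   0   0   0   0   0   0   0   0 113 113 117 116
92 117 117 118 117   0   0   0   0   0   0   0   0   0   0   0   0   0   0   0   0 119 113 118
97 115 117 116   0   0   0   0   0 230 239 241 242 241 235 227   0   0   0   0   0   0 121 113
102 119 116   0   0   0   0 230 240 243 245 245 244 243 241 237 232 217   0   0   0   0   0 117
107 115 120   0   0   0 230 238 242 244 246 245 245 243 241 237 233 225 213   0   0   0   0   0
112 115   0   0   0   0 231 239 243 245 246 246 246 246 243 238 233 225 214 204   0   0   0   0
117 115   0   0   0 218 233 240 246 249 249 249 249 249 249 249 249 243 218 193   0   0   0   0
122 113   0   0   0 218 237 248 249 248 221 191 188 188 188 200 240 249 249 220   0   0   0   0
127 113   0   0   0 223 249 249 220 177 183 187 197 199 18
[... 201 characters left out ...]
 231 205 235 249   0   0   0
142 112 113   0   0 249 244 147 181 224 241 249 251 252 250 247 241 231 210 236 249   0   0   0
147 112 113 139   0 249 249 177 204 223 233 241 244 246 246 245 241 232 216 248 248   0   0 101
152 111 112 111   0 244 249 240 205 224 234 240 244 245 246 244 241 233 243 249 206   0 122 116
157 116 112 111 112   0 242 249 247 230 235 241 244 246 246 244 243 248 249 200   0  90 118 119
162 114 115 113 111 112 115   0 247 249 249 248 247 248 249 249 249 233   0   0 109 120 119 119
167 114 113 116 116 113 112 113 114   0   0 226 236 221 209   0   0 123 106 119 118 118 120 120
172 115 115 114 116 118 115 112 114 115 113 116 114 106 111 115 118 117 116 116 118 119 118 119
```

Run:
```python
from h import *
import pickle
c=pickle.load(open('w18.pkl','rb'))
g=cv2.cvtColor(c[0],cv2.COLOR_RGB2HSV)[...,2]
print('ring',[e for e in ring(c) if e[1][1]>60 and abs(e[0][0]-300)<60])
roi=g[105:175,262:340]; m=(roi>=247).astype(np.uint8)
k=cv2.findNonZero(m); h=cv2.convexHull(k); e=cv2.fitEllipse(h); ctr=np.array(e[0])+[262,105]; print('rim',ctr,e[1],e[2])
for z in(.062,.064): print(z,ray(c,*ctr,z))
R_=R.from_quat(manip.get_state()['ee_rot'][[1,2,3,0]]).as_matrix(); print('jaw dir',R_[:,1])
```

```text
ring [(array([301.8, 126.4]), array([82. , 86.8]), array([ 0.6051, -0.2888,  0.022 ]))]
rim [300.24478912 129.49849892] (73.38513946533203, 80.80538177490234) 114.48738861083984
0.062 [ 0.60536625 -0.28554408  0.062     ]
0.064 [ 0.60521485 -0.28542401  0.064     ]
jaw dir [-0.66823525  0.7431747  -0.03395617]
```

Joint 6 reached its limit, so I'll use the opposite yaw, which gives the same jaw line. That's a turn of -174°, and I'll recentre as I go.

Call:
{"method": "step_arm", "body": {"increments": [{"grip":1,"delta_pos":[0,0,0.01],"twist":-7},{"grip":1,"delta_pos":[0,0,0],"twist":-7},{"grip":1,"delta_pos":[0,0,0],"twist":-7},{"grip":1,"delta_pos":[0,0,0],"twist":-7},{"grip":1,"delta_pos":[0,0,0],"twist":-7},{"grip":1,"delta_pos":[-0.005,-0.01,0],"twist":-7},{"grip":1,"delta_pos":[-0.005,-0.01,0],"twist":-7},{"grip":1,"delta_pos":[-0.005,-0.01,0],"twist":-7},{"grip":1,"delta_pos":[-0.005,-0.01,0],"twist":-7},{"grip":1,"delta_pos":[-0.002,-0.01,0],"twist":-7}]}}

```text
clock: 55.85
position: [0.6073, -0.2865, 0.1975]
ee_rot: [0.659, 0.168, 0.711, -0.182]
contact_force: [0.1, -0.3, -0.3]
width: 0.0853
```

Call:
{"method": "step_arm", "body": {"increments": [{"grip":1,"delta_pos":[0,0,0],"twist":-7},{"grip":1,"delta_pos":[0,0,0],"twist":-7},{"grip":1,"delta_pos":[0,0,0],"twist":-7},{"grip":1,"delta_pos":[0,0,0],"twist":-7},{"grip":1,"delta_pos":[0,0,0],"twist":-7},{"grip":1,"delta_pos":[0,0,0],"twist":-7},{"grip":1,"delta_pos":[0,0,0],"twist":-7},{"grip":1,"delta_pos":[0,0,0],"twist":-7},{"grip":1,"delta_pos":[0,0,0],"twist":-7},{"grip":1,"delta_pos":[0,0,0],"twist":-7}]}}

```text
clock: 56.68
position: [0.6079, -0.2862, 0.1973]
ee_rot: [0.435, 0.545, 0.485, -0.527]
contact_force: [-0.3, 0.2, -0.2]
width: 0.0855
```

Call:
{"method": "step_arm", "body": {"increments": [{"grip":1,"delta_pos":[0,0,0],"twist":-7},{"grip":1,"delta_pos":[0,0,0],"twist":-7},{"grip":1,"delta_pos":[0,0,0],"twist":-7},{"grip":1,"delta_pos":[0,0,0],"twist":-7},{"grip":1,"delta_pos":[0,0,0],"twist":-6},{"grip":1,"delta_pos":[0,0,0],"twist":0},{"grip":1,"delta_pos":[0,0,0],"twist":0}]}}

```text
clock: 57.27
position: [0.6079, -0.2857, 0.1977]
ee_rot: [0.265, 0.661, 0.308, -0.63]
contact_force: [0.2, 0.3, -0.1]
width: 0.0852
```

Run:
```python
from h import *
import pickle
s=manip.get_state(); print(s['position'],s['qpos'].round(2)); R_=R.from_quat(s['ee_rot'][[1,2,3,0]]).as_matrix(); print('jaw dir',R_[:,1],'tool x',R_[:,0])
c=cam('wrist'); pickle.dump(c,open('w19.pkl','wb'))
print('ring',[e for e in ring(c) if e[1][1]>60])
g=cv2.cvtColor(c[0],cv2.COLOR_RGB2HSV); V=cv2.blur(g[...,2],(3,3)); S=g[...,1]; u=proj(c,[.604,-.288,.055]).astype(int)
print(u,proj(c,[.613,-.2775,.064]))
for v in range(u[1]-48,u[1]+44,6): print(v,' '.join('%3d'%(0 if S[v,k]>=60 else V[v,k]) for k in range(u[0]-45,u[0]+46,5)))
```

```text
[ 0.60794553 -0.28568389  0.19769261] [-0.58  0.44  1.28  0.07  1.45  0.14]
jaw dir [ 0.7418417  -0.66956026 -0.03687761] tool x [ 0.01594529  0.07259167 -0.99723427]
ring [(array([326.8, 182.7]), array([81.3, 81.8]), array([ 0.6059, -0.2879,  0.022 ])), (array([325. , 182.4]), array([64.4, 69. ]), array([ 0.6047, -0.2865,  0.022 ]))]
[324 190] [324.08023535 177.28568265]
142  71  70  72  70  72  69  71  73   0   0   0   0  76  69  66  68  68  70  69
148  70  71  72  71  70  92   0   0   0   0   0   0   0   0   0  68  68  67  69
154  70  70  70  69   0   0 168 189 189 190 190 189 186   0   0   0  68  67  66
160  70  70  69   0   0 189 186 161 159 158 157 155 178 189   0   0   0  69 112
166  78  71   0   0 190 181 155 158 159 159 158 155 152 166 190   0   0   0 114
172 121 122   0   0 189 152 156 160 169 174 173 168 156 147 189 178   0   0 115
178 122 120   0 207 187 173 207 242 247 248 239 224 173 156 186 202   0   0 139
184 120 133   0   0 195 149 169 182 189 196 193 187 178 165 190 191   0   0 141
190 118 119   0   0 243 220 170 182 189 202 196 188 179 186 189 197   0   0 129
196 121 116   0   0 238 252 241 179 185 187 187 200 251 248 225   0   0   0 117
202 119 120 127   0   0 221 252 252 252 252 252 252 249 232 220   0   0 158 117
208 118 119 120   0   0   0 226 233 239 240 241 239 236 228   0   0   0 119 121
214 119 116 118 118 163   0   0   0 237 238 239 235   0   0   0   0 120 119 120
220 118 119 116 116 118 116 174   0   0   0   0   0   0   0 118 121 123 121 120
226 117 117 118 118 116 118 116 119 118 120 122 120 120 122 121 118 122 123 120
232 115 117 117 118 117 116 118 118 117 117 120 121 121 119 121 122 118 122 123
```

Call:
{"method": "step_arm", "body": {"increments": [{"grip":1,"delta_pos":[0.001,0.002,-0.03],"twist":0},{"grip":1,"delta_pos":[0,0,-0.035],"twist":0},{"grip":1,"delta_pos":[0,0,-0.035],"twist":0},{"grip":1,"delta_pos":[0,0,-0.035],"twist":0},{"grip":1,"delta_pos":[0,0,-0.03],"twist":0},{"grip":1,"delta_pos":[0,0,-0.015],"twist":0},{"grip":1,"delta_pos":[0,0,-0.004],"twist":0},{"grip":1,"delta_pos":[0,0,0],"twist":0},{"grip":1,"delta_pos":[0,0,0],"twist":0}], "force": 25}}

```text
clock: 58.07
position: [0.6104, -0.2833, 0.015]
ee_rot: [0.266, 0.662, 0.307, -0.63]
contact_force: [0.6, -0.1, 0.5]
width: 0.0854
```

Call:
{"method": "step_arm", "body": {"increments": [{"grip":0.85,"delta_pos":[0,0,0],"twist":0},{"grip":0.75,"delta_pos":[0,0,0],"twist":0},{"grip":0.65,"delta_pos":[0,0,0],"twist":0},{"grip":0.55,"delta_pos":[0,0,0],"twist":0},{"grip":0.55,"delta_pos":[0,0,0],"twist":0},{"grip":0.55,"delta_pos":[0,0,0],"twist":0},{"grip":0.55,"delta_pos":[0,0,0],"twist":0}]}}

```text
clock: 58.65
position: [0.6088, -0.2817, 0.016]
ee_rot: [0.265, 0.662, 0.308, -0.63]
contact_force: [-3.9, 2.3, 5.9]
width: 0.0583
```

Call:
{"method": "step_arm", "body": {"increments": [{"grip":0.55,"delta_pos":[0,0,0.01],"twist":0},{"grip":0.55,"delta_pos":[0,0,0.025],"twist":0},{"grip":0.55,"delta_pos":[0,0,0.035],"twist":0},{"grip":0.55,"delta_pos":[0,0,0.04],"twist":0},{"grip":0.55,"delta_pos":[0,0.02,0.02],"twist":0},{"grip":0.55,"delta_pos":[-0.01,0.03,0],"twist":0},{"grip":0.55,"delta_pos":[-0.02,0.03,0],"twist":0},{"grip":0.55,"delta_pos":[-0.02,0.03,0],"twist":0},{"grip":0.55,"delta_pos":[-0.02,0.03,0],"twist":0},{"grip":0.55,"delta_pos":[-0.02,0.03,0],"twist":0}]}}

```text
clock: 59.48
position: [0.5187, -0.1114, 0.145]
ee_rot: [0.266, 0.662, 0.307, -0.63]
contact_force: [0.2, -0.1, -2.5]
width: 0.0577
```

Call:
{"method": "step_arm", "body": {"increments": [{"grip":0.55,"delta_pos":[-0.02,0.03,0],"twist":0},{"grip":0.55,"delta_pos":[-0.019,0.022,0],"twist":0},{"grip":0.55,"delta_pos":[0,0,-0.03],"twist":0},{"grip":0.55,"delta_pos":[0,0,-0.035],"twist":0},{"grip":0.55,"delta_pos":[0,0,-0.035],"twist":0},{"grip":0.55,"delta_pos":[0,0,-0.02],"twist":0},{"grip":0.55,"delta_pos":[0,0,0],"twist":0},{"grip":0.55,"delta_pos":[0,0,0],"twist":0}]}}

```text
clock: 60.15
position: [0.4805, -0.0605, 0.0242]
ee_rot: [0.265, 0.662, 0.308, -0.63]
contact_force: [1.3, -0.4, -1.5]
width: 0.0579
```

Run:
```python
from h import *
import pickle
s=manip.get_state(); print(s['position'],s['width'],s['contact_force'])
c=cam('wrist'); pickle.dump(c,open('w20.pkl','wb'))
g=cv2.cvtColor(c[0],cv2.COLOR_RGB2HSV); V=cv2.blur(g[...,2],(3,3)); S=g[...,1]
for v in range(170,345,9): print(v,' '.join('%3d'%V[v,k] for k in range(230,421,8)))
```

```text
[ 0.48051438 -0.06053484  0.02424984] 0.057930083512831416 [ 1.25147475 -0.41205981 -1.51407893]
170 127 134 137 133 132  81  80  78  77  77  79  76  78  77  77  77  74  76  76  76  77  78  77  77
179  80  79 134 135  79  77  78  80  78  77  78  78  77  78  76  76  76  75  76  75  76  77  78  79
188  79  80  78  79  79  78  77  79  80  78  76  79  77  76  77  77  77  77  75  77  76  77  77  79
197  80  79  79  78  79  79  79  76 192 209 210 209 209 209 209 140  76  77  78  74  77  76  77  79
206  78  79  80  78  77  78 198 210 210 209 206 196 200 209 209 210 209 122  77  78  76  78  76  77
215  77  78 120  95  79 209 209 209 174 174 174 174 174 171 170 197 209 210 128  77  78  76  78  78
224 132  91 132 128 208 210 204 172 174 174 176 180 181 175 171 168 173 209 209 109  78  77  75  78
233 131 132 132 160 210 209 169 172 173 186 194 197 199 195 189 178 164 178 209 209  76  78  78 125
242  88  99 126 209 209 166 167 171 186 198 203 206 207 204 200 193 176 159 211 211  89 126 132 133
251  68 134  73 209 209 164 166 179 193 203 208 212 213 209 204 197 186 162 204 211 172 129 133 114
260
[... 296 characters left out ...]

287 149  33  34 210 211 185 155 168 182 190 196 198 198 197 192 184 174 163 214 214  33  34  38 164
296  41  35  35 140 210 211 156 156 170 179 184 188 188 186 181 173 160 214 214 212  46  34  42  41
305  40  36  32 126 211 210 211 161 156 163 169 174 174 171 166 164 215 215 215 132 122  35  45  43
314  43  38  49 132 128 211 211 212 212 172 155 155 154 176 214 216 217 217 137 133 132  33  42  42
323  42  41 125 129 131 126 210 212 214 214 213 215 215 216 217 217 215 131 131 129 132  84  41  42
332  43  43 125 128 131 132 127 130 192 215 216 216 216 216 202 140 131 132 132 132 129 115  42  43
341  43  42  84 128 129 131 132 128 130 132 129 133 132 131 130 132 131 131 131 132 133  44  42  42
```

The held bowl's mouth shows as a near circle (u 252–392, v 196–334). It faces the camera, which means a tilt of about 28° about the jaw axis, as expected. I'll lower to the bench and roll.

Call:
{"method": "step_arm", "body": {"increments": [{"grip":0.55,"delta_pos":[0,0,-0.008],"twist":0},{"grip":0.55,"delta_pos":[0,0,-0.006],"twist":0},{"grip":0.55,"delta_pos":[0,0,0],"twist":0},{"grip":0.55,"delta_pos":[0,0,0],"twist":0}]}}

```text
clock: 60.53
position: [0.4806, -0.0606, 0.0103]
ee_rot: [0.265, 0.662, 0.307, -0.63]
contact_force: [-0.7, 0.2, -1.3]
width: 0.0582
```

Call:
{"method": "step_arm", "body": {"increments": [{"grip":0.55,"delta_pos":[0,0,-0.003],"twist":0},{"grip":0.55,"delta_pos":[0,0,0],"twist":0},{"grip":0.55,"delta_pos":[0,0,0],"twist":0}]}}

```text
clock: 60.78
position: [0.4806, -0.0606, 0.0071]
ee_rot: [0.265, 0.662, 0.307, -0.63]
contact_force: [0.1, 0.2, -2.7]
width: 0.0578
```

Call:
{"method": "step_arm", "body": {"increments": [{"grip":0.55,"delta_pos":[0,0,-0.002],"twist":0},{"grip":0.55,"delta_pos":[0,0,0],"twist":0},{"grip":0.55,"delta_pos":[0,0,0],"twist":0}]}}

```text
clock: 61.03
position: [0.4814, -0.0603, 0.0061]
ee_rot: [0.265, 0.662, 0.307, -0.63]
contact_force: [-1.3, 2.0, 4.6]
width: 0.0581
```

Call:
{"method": "step_arm", "body": {"increments": [{"grip":0.55,"delta_pos":[0,0,-0.002],"twist":0},{"grip":0.55,"delta_pos":[0,0,0],"twist":0},{"grip":0.55,"delta_pos":[0,0,0],"twist":0}]}}

```text
clock: 61.28
position: [0.4825, -0.0603, 0.0053]
ee_rot: [0.266, 0.663, 0.307, -0.629]
contact_force: [-1.4, 1.9, 13.1]
width: 0.0577
```

Call:
{"method": "step_arm", "body": {"increments": [{"grip":0.55,"delta_pos":[-0.002,-0.0025,0],"twist":0},{"grip":0.55,"delta_pos":[-0.002,-0.0025,0],"twist":0},{"grip":0.55,"delta_pos":[-0.002,-0.0025,0],"twist":0},{"grip":0.55,"delta_pos":[0,0,0],"twist":0}]}}

```text
clock: 61.62
position: [0.4775, -0.0678, 0.0054]
ee_rot: [0.265, 0.664, 0.306, -0.628]
contact_force: [1.6, 4.2, 11.0]
width: 0.0575
```

```bash
cat >> h.py <<'E'
def held(c,s):
    """mouth ellipse of the held bowl: bright blob, and what level would give (hinge at TCP+35 mm)"""
    g=cv2.cvtColor(c[0],cv2.COLOR_RGB2HSV); m=((g[...,2]>145)&(g[...,1]<60)).astype(np.uint8); m[:150]=0; m[345:]=0
    n,l,st,ce=cv2.connectedComponentsWithStats(m); i=1+st[1:,4].argmax(); x,y,a,b,_=st[i]
    V=g[...,2].astype(int)
    print('blob u',x,x+a,'v',y,y+b); print('col 320:',V[180:345:4,320].tolist())
    p=s['position']; z=p[2]+.035+.013
    P=lambda r:np.array([proj(c,[p[0]+r*np.cos(t),p[1]+r*np.sin(t),z]) for t in np.linspace(0,6.28,72)])
    for r in(.029,.0215): q=P(r); print('level rim r',r,'u',q[:,0].min().round(),q[:,0].max().round(),'v',q[:,1].min().round(),q[:,1].max().round())
E
python3 - <<'E'
from h import *
import pickle
print('before')
s=manip.get_state(); c=cam('wrist'); pickle.dump(c,open('w21.pkl','wb')); print(s['position'],s['contact_force'],s['width'])
q=dict(s); q['position']=np.array([.4805,-.0605,.0242]); held(pickle.load(open('w20.pkl','rb')),q); held(c,s)
E
```

```text
before
[ 0.47751431 -0.06784194  0.00541066] [ 1.62431167  4.16693803 10.97565434] 0.0574984477594857
blob u 249 393 v 191 338
col 320: [79, 76, 77, 208, 210, 210, 210, 175, 175, 173, 175, 184, 190, 196, 202, 203, 208, 208, 211, 220, 224, 223, 221, 212, 205, 204, 201, 196, 193, 186, 184, 178, 168, 157, 155, 214, 214, 215, 214, 217, 129, 132]
level rim r 0.029 u 243.0 390.0 v 203.0 340.0
level rim r 0.0215 u 262.0 371.0 v 222.0 324.0
blob u 248 395 v 190 341
col 320: [80, 80, 78, 214, 216, 218, 218, 167, 169, 171, 185, 193, 198, 201, 206, 211, 211, 215, 223, 226, 222, 217, 210, 206, 203, 201, 197, 189, 186, 179, 174, 166, 155, 154, 153, 161, 229, 228, 231, 229, 188, 128]
level rim r 0.029 u 243.0 391.0 v 203.0 340.0
level rim r 0.0215 u 262.0 372.0 v 222.0 324.0
```

The roll barely turned the bowl because the pad torsion nearly balances the bench friction. I'll press harder with a lighter grip.

Call:
{"method": "step_arm", "body": {"increments": [{"grip":0.55,"delta_pos":[0,0,-0.002],"twist":0},{"grip":0.55,"delta_pos":[0,0,-0.002],"twist":0},{"grip":0.55,"delta_pos":[0,0,0],"twist":0}], "force": 20}}

```text
clock: 61.92
position: [0.4785, -0.0681, 0.0032]
ee_rot: [0.266, 0.665, 0.306, -0.628]
contact_force: [-0.8, 3.5, 27.0]
width: 0.0573
```

Call:
{"method": "step_arm", "body": {"increments": [{"grip":0.55,"delta_pos":[-0.002,-0.0025,0],"twist":0},{"grip":0.55,"delta_pos":[-0.002,-0.0025,0],"twist":0},{"grip":0.55,"delta_pos":[-0.002,-0.0025,0],"twist":0},{"grip":0.55,"delta_pos":[0,0,0],"twist":0}]}}

```text
clock: 62.25
position: [0.4722, -0.0752, 0.0019]
ee_rot: [0.265, 0.665, 0.306, -0.628]
contact_force: [1.2, 5.6, 15.9]
width: 0.0571
```

Run:
```python
from h import *
import pickle
s=manip.get_state(); c=cam('wrist'); pickle.dump(c,open('w22.pkl','wb')); print(s['position'],s['contact_force'],s['width']); held(c,s)
```

```text
[ 0.47224081 -0.07515128  0.00190813] [ 1.16847972  5.55928188 15.90558285] 0.0570936878130166
blob u 245 398 v 188 344
col 320: [78, 77, 75, 230, 229, 229, 231, 170, 180, 191, 195, 199, 207, 206, 209, 213, 219, 226, 224, 219, 212, 206, 205, 202, 197, 192, 188, 185, 178, 171, 164, 153, 154, 153, 154, 156, 215, 218, 217, 217, 218, 131]
level rim r 0.029 u 243.0 391.0 v 202.0 340.0
level rim r 0.0215 u 262.0 372.0 v 222.0 324.0
```

Still no rotation. The pads hold too long a strip of the collar, so they resist pivoting. I'll set the bowl back in the ring and regrasp near the rim with just the pad tips, which gives less torsion and a longer lever.

Call:
{"method": "step_arm", "body": {"increments": [{"grip":0.55,"delta_pos":[0,0,0.02],"twist":0},{"grip":0.55,"delta_pos":[0,0,0.035],"twist":0},{"grip":0.55,"delta_pos":[0,0,0.04],"twist":0},{"grip":0.55,"delta_pos":[0,0,0.04],"twist":0},{"grip":0.55,"delta_pos":[0.02,-0.03,0],"twist":0},{"grip":0.55,"delta_pos":[0.02,-0.03,0],"twist":0},{"grip":0.55,"delta_pos":[0.02,-0.03,0],"twist":0},{"grip":0.55,"delta_pos":[0.02,-0.03,0],"twist":0},{"grip":0.55,"delta_pos":[0.02,-0.03,0],"twist":0},{"grip":0.55,"delta_pos":[0.02,-0.03,0],"twist":0}], "force": 30}}

```text
clock: 63.13
position: [0.5891, -0.2569, 0.1338]
ee_rot: [0.265, 0.662, 0.308, -0.63]
contact_force: [0.3, -0.3, -2.6]
width: 0.057
```

Call:
{"method": "step_arm", "body": {"increments": [{"grip":0.55,"delta_pos":[0.017,-0.027,0],"twist":0},{"grip":0.55,"delta_pos":[0,0,0],"twist":0},{"grip":0.55,"delta_pos":[0,0,-0.03],"twist":0},{"grip":0.55,"delta_pos":[0,0,-0.035],"twist":0},{"grip":0.55,"delta_pos":[0,0,-0.035],"twist":0},{"grip":0.55,"delta_pos":[0,0,-0.01],"twist":0},{"grip":0.55,"delta_pos":[0,0,0],"twist":0},{"grip":0.55,"delta_pos":[0,0,0],"twist":0}]}}

```text
clock: 63.8
position: [0.6058, -0.2826, 0.0243]
ee_rot: [0.265, 0.662, 0.307, -0.63]
contact_force: [-0.3, -0.7, -2.0]
width: 0.0572
```

Call:
{"method": "step_arm", "body": {"increments": [{"grip":0.55,"delta_pos":[0.003,0,-0.004],"twist":0},{"grip":0.55,"delta_pos":[0,0,-0.004],"twist":0},{"grip":0.55,"delta_pos":[0,0,0],"twist":0},{"grip":0.55,"delta_pos":[0,0,0],"twist":0}]}}

```text
clock: 64.13
position: [0.6098, -0.2845, 0.0182]
ee_rot: [0.267, 0.662, 0.306, -0.63]
contact_force: [-1.2, -3.9, 3.1]
width: 0.0572
```

Call:
{"method": "step_arm", "body": {"increments": [{"grip":0.55,"delta_pos":[0,0,-0.003],"twist":0},{"grip":0.55,"delta_pos":[0,0,0],"twist":0},{"grip":0.55,"delta_pos":[0,0,0],"twist":0}]}}

```text
clock: 64.38
position: [0.6098, -0.2847, 0.0176]
ee_rot: [0.268, 0.662, 0.306, -0.629]
contact_force: [-5.0, -1.6, 15.6]
width: 0.0573
```

Call:
{"method": "step_arm", "body": {"increments": [{"grip":0.75,"delta_pos":[0,0,0.003],"twist":0},{"grip":0.9,"delta_pos":[0,0,0],"twist":0},{"grip":1,"delta_pos":[0,0,0],"twist":0},{"grip":1,"delta_pos":[0,0,0.02],"twist":0},{"grip":1,"delta_pos":[0,0,0.035],"twist":0},{"grip":1,"delta_pos":[0,0,0.04],"twist":0},{"grip":1,"delta_pos":[0,0,0.04],"twist":0},{"grip":1,"delta_pos":[0,0,0.04],"twist":0},{"grip":1,"delta_pos":[0,0,0],"twist":0},{"grip":1,"delta_pos":[0,0,0],"twist":0}]}}

```text
clock: 65.22
position: [0.6102, -0.2831, 0.1942]
ee_rot: [0.267, 0.663, 0.306, -0.629]
contact_force: [-0.8, 0.0, -0.5]
width: 0.0856
```

```bash
cat >> h.py <<'E'
def grid(c,ctr,half=48,st=5,rs=6):
    g=cv2.cvtColor(c[0],cv2.COLOR_RGB2HSV); V=cv2.blur(g[...,2],(3,3)); S=g[...,1]; u=np.round(ctr).astype(int)
    print('u from',u[0]-half,'step',st)
    for v in range(u[1]-half,u[1]+half,rs): print(v,' '.join('%3d'%(0 if S[v,k]>=60 else V[v,k]) for k in range(u[0]-half,u[0]+half,st)))
E
python3 - <<'E'
from h import *
import pickle
s=manip.get_state(); c=cam('wrist'); pickle.dump(c,open('w23.pkl','wb')); print(s['position'])
print('ring',[e for e in ring(c) if e[1][1]>55]); grid(c,proj(c,[.605,-.288,.055])); print(proj(c,[.605,-.288,.066]),proj(c,[.605,-.288,.04]))
E
```

```text
[ 0.61022029 -0.28310749  0.19416255]
ring [(array([595.8, 123. ]), array([29.3, 59.4]), array([ 0.8456, -0.4163,  0.022 ])), (array([325.2, 189. ]), array([76.5, 81.1]), array([ 0.604 , -0.2894,  0.022 ]))]
u from 276 step 5
146  72  70  71  70  72  70  71  72   0   0   0   0  87  70  68  68  67  67  69  67
152  84  72  69  72  69  78   0   0   0   0   0   0   0   0   0  71  67  67  68  69
158  70  69  71  70   0   0   0   0   0   0   0   0   0   0   0   0  84  67  68 107
164  71  70  71   0   0   0   0   0   0 150 152 149   0   0   0   0   0 107 114 114
170  97 113 115   0   0   0   0 163 186 190 190 176 158 154   0   0   0   0 115 114
176 118 121   0   0   0 161 191 191 187 182 185 191 191 187 155   0   0   0   0 115
182 122 119   0   0   0 191 200 246 253 254 254 254 250 196 190 168   0   0   0 114
188 121 121   0   0 216 198 220 249 254 255 255 254 253 244 191 183   0   0   0 114
194 117 120   0   0 255 188 211 246 252 254 255 254 251 218 212 255   0   0   0 116
200 121 116   0   0 255 173 169 230 246 250 251 248 230 168 207 255   0   0 152 117
206 118 120 115   0 255 216 153 162 187 189 189 175 167 151 243 255   0   0 119 117
212 117 118 119 132 252 255 167 155 156 158 159 156 150 172 255 253   0 127 119 120
218 119 116 117 118 130 252 255 214 155 154 153 153 220 255 254   0 121 121 120 118
224 118 118 117 116 117 118 181 255 255 255 255 255 255   0 146 120 122 121 120 119
230 117 117 118 117 115 117 117 117 119 130 138 121 118 122 121 120 121 121 121 120
236 116 116 118 118 119 115 117 119 116 117 120 121 121 119 120 121 120 120 122 121
[324.15544785 196.46968848] [324.67756195 190.83783763]
```

The bowl now looks level. The rim's outer edge spans u 294–355 and v 169–228, so its centre is about (324.5,198.5) against (324,196.5) for level, or 3–4° off. I'll leave it, turn back, and fetch medium3.

Call:
{"method": "step_arm", "body": {"increments": [{"grip":1,"delta_pos":[0,0.005,0.01],"twist":7},{"grip":1,"delta_pos":[0,0.01,0.01],"twist":7},{"grip":1,"delta_pos":[0,0.01,0.01],"twist":7},{"grip":1,"delta_pos":[0,0.01,0.01],"twist":7},{"grip":1,"delta_pos":[0,0.01,0],"twist":7},{"grip":1,"delta_pos":[0,0.01,0],"twist":7},{"grip":1,"delta_pos":[0,0.01,0],"twist":7},{"grip":1,"delta_pos":[0,0.01,0],"twist":7},{"grip":1,"delta_pos":[0,0.01,0],"twist":7},{"grip":1,"delta_pos":[0,0.01,0],"twist":7}]}}

```text
clock: 66.1
position: [0.6075, -0.1865, 0.228]
ee_rot: [0.578, 0.364, 0.634, -0.362]
contact_force: [-0.2, 0.1, -0.9]
width: 0.0854
```

Call:
{"method": "step_arm", "body": {"increments": [{"grip":1,"delta_pos":[0,0.01,0],"twist":7},{"grip":1,"delta_pos":[0,0.01,0],"twist":7},{"grip":1,"delta_pos":[0,0.01,0],"twist":7},{"grip":1,"delta_pos":[0,0.01,0],"twist":7},{"grip":1,"delta_pos":[0,0.01,0],"twist":7},{"grip":1,"delta_pos":[0,0.01,0],"twist":7},{"grip":1,"delta_pos":[0,0.01,0],"twist":7},{"grip":1,"delta_pos":[0,0.01,0],"twist":7},{"grip":1,"delta_pos":[0,0.01,0],"twist":6},{"grip":1,"delta_pos":[0,0,0],"twist":0}]}}

```text
clock: 66.93
position: [0.6072, -0.0949, 0.2285]
ee_rot: [0.682, -0.012, 0.731, -0.012]
contact_force: [-0.3, 0.2, -0.2]
width: 0.0853
```

Call:
{"method": "step_arm", "body": {"increments": [{"grip":1,"delta_pos":[0,0,0],"twist":0},{"grip":1,"delta_pos":[0,0,0],"twist":0}]}}

```text
clock: 67.1
position: [0.6081, -0.0979, 0.2297]
ee_rot: [0.683, -0.011, 0.73, -0.015]
contact_force: [-0.1, -0.0, 0.4]
width: 0.0854
```

Run:
```python
from h import *
import pickle
s=manip.get_state(); c=cam('wrist'); pickle.dump(c,open('w24.pkl','wb')); print(s['position'],s['qpos'].round(2)); R_=R.from_quat(s['ee_rot'][[1,2,3,0]]).as_matrix(); print(R_[:,1],R_[:,0])
print('med3',rims(c,.09,.052,(.62,-.098),.04)); t=proj(c,[.62,-.098,.09]); print(t); grid(c,t,42,5,7)
u=proj(c,[.605,-.288,.055]); print('bowl px',u,'ring',[e for e in ring(c) if e[1][1]>55])
if 50<u[0]<590: grid(c,u,45,5,6); print('level rim',proj(c,[.6045,-.2885,.066]))
```

```text
[ 0.60812327 -0.09789893  0.22967057] [-0.24  0.37  1.32 -0.05  1.51 -1.8 ]
[ 0.00412951  0.99933327 -0.03627625] [-0.06752301 -0.03591511 -0.99707108]
med3 [(array([ 0.6164, -0.0994,  0.09  ]), array([325.5, 196.5,  26.2], dtype=float32), np.float64(0.96))]
[326.98228573 200.21133243]
u from 285 step 5
158 112 113 112 113 113 113 113 114 115 114 114 113 114 113 112 112 111
165 110 112 112 112 113 113 133 143 142 138 135 116 114 112 112 112 112
172 112 112 112 113 113 145 162 216 238 216 169 130 116  92 113 112 111
179 111 111 112 113 161 225 165 184 254 254 254 253 191  75  82 111 112
186 114 114 114 141 170 169 165 251 254 254 254 254 244 172  66 111 107
193 112 112 113 247 122 125 166 164 188 254 233 233 145 242  64  62  63
200 111 112 111 247 123 124 124 141 154 155 137 126 126 233  63  64  62
207 112 112 112 130 125 125 126 127 136 126 127 146 124 140  63  62  63
214 114 115 114 114 145 128 129 138 129 128 129 130 151  63  63  62  63
221 113 111 112 112 112 112 155 162 146 153 161  93  70  63  64  63  64
228 112 112 113 113 113 113 113 112 112 113 111 111 109  64  64  63  64
235
[... 850 characters left out ...]
61 131 132 138 151 193 245 252 255 152 135 134   0   0
175 113 112 159 254 133 134 133 143 156 228 249 255 255 217 133 134   0   0
181 110 110 130 254 140 135 135 140 155 184 245 252 255 232 131 132   0   0
187 113 112 112 254 226 136 137 137 148 163 235 245 255 180 132 133   0   0
193 111 111 110 133 254 220 138 137 137 143 160 254 252 131 131   0   0   0
199 112 111 110 110 121 253 254 235 215 250 254 248 139   0   0   0   0   0
205 112 113 111 111 111 111 119 183 209   0   0   0   0   0   0   0   0  94
211 111 112 111 112 110 109 110 108 106 107 108 108 121 116 111 108 108 109
217 114 113 113 113 111 111 110 110 110 110 110 108 109 109 109 110 111 111
level rim [142.95594077 179.237789  ]
```

The bowl reads level from this side too: rim centre (143.5,178) against (143,179) predicted. The medium3 mouth is at (.6165,-.0994), still upright. I'll grip it.

Call:
{"method": "step_arm", "body": {"increments": [{"grip":0.9,"delta_pos":[0.008,-0.0015,-0.03],"twist":0},{"grip":0.9,"delta_pos":[0,0,-0.035],"twist":0},{"grip":0.9,"delta_pos":[0,0,-0.035],"twist":0},{"grip":0.9,"delta_pos":[0,0,-0.035],"twist":0},{"grip":0.9,"delta_pos":[0,0,-0.025],"twist":0},{"grip":0.9,"delta_pos":[0,0,-0.015],"twist":0},{"grip":0.9,"delta_pos":[0,0,0],"twist":0},{"grip":0.9,"delta_pos":[0,0,0],"twist":0},{"grip":0.45,"delta_pos":[0,0,0],"twist":0},{"grip":0.45,"delta_pos":[0,0,0],"twist":0}], "force": 40}}

```text
clock: 67.98
position: [0.618, -0.0997, 0.0579]
ee_rot: [0.685, -0.012, 0.728, -0.015]
contact_force: [-0.6, 1.5, 0.3]
width: 0.0543
```

Call:
{"method": "step_arm", "body": {"increments": [{"grip":0.45,"delta_pos":[0,0,0],"twist":0},{"grip":0.45,"delta_pos":[0,0,0],"twist":0},{"grip":0.45,"delta_pos":[0,0,0],"twist":0},{"grip":0.45,"delta_pos":[0,0,0],"twist":0}]}}

```text
clock: 68.32
position: [0.6181, -0.0997, 0.0585]
ee_rot: [0.685, -0.012, 0.728, -0.015]
contact_force: [-0.5, -1.0, 5.8]
width: 0.0494
```

Call:
{"method": "step_arm", "body": {"increments": [{"grip":0.45,"delta_pos":[0,0,0.015],"twist":0},{"grip":0.45,"delta_pos":[0,0,0.03],"twist":0},{"grip":0.45,"delta_pos":[0,0,0.04],"twist":0},{"grip":0.45,"delta_pos":[0,0,0.04],"twist":0},{"grip":0.45,"delta_pos":[0,0,0.035],"twist":0},{"grip":0.45,"delta_pos":[-0.01,0.02,0],"twist":0},{"grip":0.45,"delta_pos":[-0.01,0.03,0],"twist":0},{"grip":0.45,"delta_pos":[-0.01,0.03,0],"twist":0},{"grip":0.45,"delta_pos":[-0.01,0.03,0],"twist":0},{"grip":0.45,"delta_pos":[-0.01,0.03,0],"twist":0}]}}

```text
clock: 69.15
position: [0.5657, 0.0422, 0.2164]
ee_rot: [0.684, -0.011, 0.729, -0.014]
contact_force: [1.7, 0.1, -1.2]
width: 0.0494
```

Call:
{"method": "step_arm", "body": {"increments": [{"grip":0.45,"delta_pos":[-0.01,0.03,0],"twist":0},{"grip":0.45,"delta_pos":[-0.01,0.03,0],"twist":0},{"grip":0.45,"delta_pos":[-0.01,0.03,0],"twist":0},{"grip":0.45,"delta_pos":[-0.002,0.03,0],"twist":0},{"grip":0.45,"delta_pos":[0,0.03,0],"twist":0},{"grip":0.45,"delta_pos":[0,0.03,0],"twist":0},{"grip":0.45,"delta_pos":[0,0.03,0],"twist":0},{"grip":0.45,"delta_pos":[0,0.03,0],"twist":0},{"grip":0.45,"delta_pos":[0,0.03,0],"twist":0},{"grip":0.45,"delta_pos":[0,0.003,0],"twist":0}]}}

```text
clock: 69.98
position: [0.5339, 0.3195, 0.2159]
ee_rot: [0.684, -0.011, 0.73, -0.011]
contact_force: [0.6, 0.6, -1.4]
width: 0.0497
```

Call:
{"method": "step_arm", "body": {"increments": [{"grip":0.45,"delta_pos":[0,0,0],"twist":0},{"grip":0.45,"delta_pos":[0,0,0],"twist":0}]}}

```text
clock: 70.15
position: [0.5342, 0.3136, 0.216]
ee_rot: [0.684, -0.012, 0.73, -0.014]
contact_force: [-0.7, -0.0, -1.2]
width: 0.0495
```

Call:
{"method": "step_arm", "body": {"increments": [{"grip":0.45,"delta_pos":[0.001,0,-0.03],"twist":0},{"grip":0.45,"delta_pos":[0,0,-0.03],"twist":0},{"grip":0.45,"delta_pos":[0,0,-0.035],"twist":0},{"grip":0.45,"delta_pos":[0,0,-0.03],"twist":0},{"grip":0.45,"delta_pos":[0,0,-0.018],"twist":0},{"grip":0.45,"delta_pos":[0,0,-0.005],"twist":0},{"grip":0.45,"delta_pos":[0,0,0],"twist":0},{"grip":0.45,"delta_pos":[0,0,0],"twist":0}]}}

```text
clock: 70.82
position: [0.5367, 0.3134, 0.0693]
ee_rot: [0.684, -0.011, 0.729, -0.014]
contact_force: [-0.1, 0.4, -2.4]
width: 0.0492
```

Call:
{"method": "step_arm", "body": {"increments": [{"grip":0.45,"delta_pos":[0,0,-0.002],"twist":0},{"grip":0.45,"delta_pos":[0,0,0],"twist":0},{"grip":0.45,"delta_pos":[0,0,0],"twist":0}]}}

```text
clock: 71.07
position: [0.5363, 0.3142, 0.0674]
ee_rot: [0.684, -0.011, 0.729, -0.014]
contact_force: [-0.5, 0.5, -1.0]
width: 0.0495
```

Lower 3 mm, release, rise and withdraw, then check everything.

Call:
{"method": "step_arm", "body": {"increments": [{"grip":0.45,"delta_pos":[0,0,-0.002],"twist":0},{"grip":0.45,"delta_pos":[0,0,-0.001],"twist":0},{"grip":0.45,"delta_pos":[0,0,0],"twist":0},{"grip":0.65,"delta_pos":[0,0,0],"twist":0},{"grip":0.72,"delta_pos":[0,0,0],"twist":0},{"grip":0.72,"delta_pos":[0,0,0],"twist":0},{"grip":0.72,"delta_pos":[0,0,0.01],"twist":0},{"grip":0.72,"delta_pos":[0,0,0.03],"twist":0},{"grip":0.72,"delta_pos":[0,0,0.04],"twist":0},{"grip":1,"delta_pos":[0,0,0.04],"twist":0}]}}

```text
clock: 71.9
position: [0.5347, 0.3135, 0.184]
ee_rot: [0.683, -0.012, 0.73, -0.014]
contact_force: [0.7, 0.2, 0.8]
width: 0.0716
```

Call:
{"method": "step_arm", "body": {"increments": [{"grip":1,"delta_pos":[0,0,0.04],"twist":0},{"grip":1,"delta_pos":[-0.02,-0.02,0.04],"twist":0},{"grip":1,"delta_pos":[-0.02,-0.03,0.04],"twist":0},{"grip":1,"delta_pos":[-0.02,-0.03,0.03],"twist":0},{"grip":1,"delta_pos":[0,-0.02,0.03],"twist":0},{"grip":1,"delta_pos":[0,0,0],"twist":0},{"grip":1,"delta_pos":[0,0,0],"twist":0},{"grip":1,"delta_pos":[0,0,0],"twist":0}]}}

```text
clock: 72.57
position: [0.4852, 0.2272, 0.3447]
ee_rot: [0.684, -0.011, 0.73, -0.014]
contact_force: [-0.2, -0.1, -1.0]
width: 0.0857
```

Run:
```python
from h import *
import pickle
s=manip.get_state(); c=cam('wrist'); pickle.dump(c,open('w25.pkl','wb')); save(c,'w25.png'); t=cam('top'); pickle.dump(t,open('t25.pkl','wb')); save(t,'t25.png'); print(s['position'],s['clock'])
for n,z,d,p in(('small1',.126,.038,(.615,.1415)),('small2',.126,.038,(.6175,.2805)),('med1',.096,.052,(.534,.113)),('med2',.096,.052,(.535,.212)),('med3',.096,.052,(.536,.313)),('large1',.068,.066,(.437,.142)),('large2',.068,.066,(.4385,.281))):
    print(n,proj(c,[*p,z]).round(0),rims(c,z,d,p,.02))
```

```text
[0.48517938 0.22718115 0.3447404 ] 72.5667
small1 [260. 276.] [(array([0.6129, 0.1407, 0.126 ]), array([259.5, 274.5,  14.8], dtype=float32), np.float64(0.98))]
small2 [370. 280.] [(array([0.6165, 0.2805, 0.126 ]), array([370.5, 279. ,  14.3], dtype=float32), np.float64(0.95))]
med1 [241. 208.] [(array([0.5347, 0.1115, 0.096 ]), array([240. , 208.5,  18.9], dtype=float32), np.float64(0.95))]
med2 [317. 209.] [(array([0.5338, 0.2135, 0.096 ]), array([318. , 208.5,  19.2], dtype=float32), np.float64(0.96))]
med3 [395. 211.] [(array([0.5349, 0.3138, 0.096 ]), array([396. , 210. ,  19.1], dtype=float32), np.float64(0.94))]
large1 [265. 132.] [(array([0.451 , 0.1405, 0.068 ]), array([264. , 142.5,  23.8], dtype=float32), np.float64(0.95))]
large2 [370. 133.] [(array([0.4372, 0.2812, 0.068 ]), array([370.5, 132. ,  23.9], dtype=float32), np.float64(0.95))]
```

All cups read in their rows, but large1 has shifted 14 mm in x, perhaps the announced knock. I'll look at it more closely.

Call:
{"method": "step_arm", "body": {"increments": [{"grip":1,"delta_pos":[-0.015,-0.03,-0.03],"twist":0},{"grip":1,"delta_pos":[-0.015,-0.03,-0.03],"twist":0},{"grip":1,"delta_pos":[-0.014,-0.025,-0.03],"twist":0},{"grip":1,"delta_pos":[0,0,0],"twist":0},{"grip":1,"delta_pos":[0,0,0],"twist":0},{"grip":1,"delta_pos":[0,0,0],"twist":0}]}}

```text
clock: 73.17
position: [0.4442, 0.1471, 0.2588]
ee_rot: [0.684, -0.012, 0.73, -0.014]
contact_force: [0.6, 0.3, -0.2]
width: 0.0852
```

Run:
```python
from h import *
import pickle
s=manip.get_state(); c=cam('wrist'); pickle.dump(c,open('w26.pkl','wb')); print(s['position'])
print('rim@.068',rims(c,.068,.066,(.44,.142),.03),'rim@.018',rims(c,.010,.060,(.44,.142),.03))
u=proj(c,[.44,.142,.068]); print(u,proj(c,[.451,.1405,.068]),proj(c,[.451,.1405,.006])); grid(c,u,54,6,6)
for f in('w10',): x=pickle.load(open(f+'.pkl','rb')); print(f,rims(x,.068,.066,(.44,.142),.03))
# batten/lane edges along x at y=.20 and .09
V=cv2.cvtColor(c[0],cv2.COLOR_RGB2HSV); 
for y in(.10,.20):
    print(y,[(round(x,3),*V[tuple(np.round(proj(c,[x,y,.018])[::-1]).astype(int))].tolist()[:2]) for x in np.arange(.376,.50,.006)])
```

```text
[0.44421548 0.14712042 0.25880662]
rim@.068 [(array([0.4539, 0.1412, 0.068 ]), array([322.5, 187.5,  28.9], dtype=float32), np.float64(0.96))] rim@.018 [(array([0.4534, 0.1412, 0.01  ]), array([324. , 178.5,  23.7], dtype=float32), np.float64(1.0))]
[323.28450923 174.95955919] [321.90323438 184.87867808] [323.58289937 176.14327893]
u from 269 step 6
121   0   0   0   0   0   0   0   0   0   0 141 139  78  72  71  88 118 113
127   0   0   0   0   0   0   0   0   0   0   0   0   0   0   0   0   0   0
133   0   0   0   0   0   0   0   0   0   0   0   0   0   0   0   0   0   0
139   0   0   0   0   0   0   0   0   0   0   0   0   0   0   0   0   0   0
145   0   0   0   0   0   0   0   0   0   0   0   0   0   0   0   0   0   0
151   0   0   0   0   0   0   0   0   0   0   0   0   0   0   0   0   0   0
157   0   0   0   0   0   0   0 135 165 170 132 113   0   0   0   0   0   0
163   0   0   0   0   0   0 213 155 176 249 248 239 133   0   0   0   0   0
169   0   0   0   0   0 241 140 227 249 248 248 247 243 119   0   0   0   0
175   0   0   0   0   0 111 137 248 249 247 249 247 247 176   0 
[... 1260 characters left out ...]
64(0.484), 15, 124), (np.float64(0.49), 12, 143), (np.float64(0.496), 18, 105)]
0.2 [(np.float64(0.376), 75, 10), (np.float64(0.382), 90, 11), (np.float64(0.388), 13, 143), (np.float64(0.394), 19, 100), (np.float64(0.4), 19, 102), (np.float64(0.406), 19, 101), (np.float64(0.412), 20, 97), (np.float64(0.418), 19, 102), (np.float64(0.424), 20, 97), (np.float64(0.43), 20, 93), (np.float64(0.436), 22, 90), (np.float64(0.442), 20, 94), (np.float64(0.448), 21, 94), (np.float64(0.454), 20, 97), (np.float64(0.46), 18, 104), (np.float64(0.466), 17, 105), (np.float64(0.472), 17, 102), (np.float64(0.478), 18, 107), (np.float64(0.484), 17, 106), (np.float64(0.49), 12, 141), (np.float64(0.496), 15, 122)]
```

Large1 was knocked against the batten: rim (.4539,.1412), floor (.4534,.1412), so it's upright but only about 3 mm within limits. I'll move it back to the row centre.

Call:
{"method": "step_arm", "body": {"increments": [{"grip":1,"delta_pos":[0.0095,-0.0055,-0.03],"twist":0},{"grip":1,"delta_pos":[0,0,-0.04],"twist":0},{"grip":1,"delta_pos":[0,0,-0.04],"twist":0},{"grip":1,"delta_pos":[0,0,-0.04],"twist":0},{"grip":1,"delta_pos":[0,0,-0.035],"twist":0},{"grip":1,"delta_pos":[0,0,-0.025],"twist":0},{"grip":1,"delta_pos":[0,0,-0.015],"twist":0},{"grip":1,"delta_pos":[0,0,0],"twist":0},{"grip":0.65,"delta_pos":[0,0,0],"twist":0},{"grip":0.65,"delta_pos":[0,0,0],"twist":0}], "force": 40}}

```text
clock: 74.05
position: [0.4558, 0.1418, 0.0359]
ee_rot: [0.685, -0.012, 0.728, -0.013]
contact_force: [-2.8, 2.5, 23.1]
width: 0.0639
```

Call:
{"method": "step_arm", "body": {"increments": [{"grip":0.65,"delta_pos":[0,0,0],"twist":0},{"grip":0.65,"delta_pos":[0,0,0],"twist":0},{"grip":0.65,"delta_pos":[0,0,0],"twist":0}]}}

```text
clock: 74.3
position: [0.4558, 0.1419, 0.0365]
ee_rot: [0.686, -0.011, 0.728, -0.013]
contact_force: [0.1, 0.9, 6.3]
width: 0.0632
```

Call:
{"method": "step_arm", "body": {"increments": [{"grip":0.65,"delta_pos":[0,0,0.006],"twist":0},{"grip":0.65,"delta_pos":[-0.007,0,0],"twist":0},{"grip":0.65,"delta_pos":[-0.0085,0,0],"twist":0},{"grip":0.65,"delta_pos":[0,0,0],"twist":0},{"grip":0.65,"delta_pos":[0,0,-0.003],"twist":0},{"grip":0.65,"delta_pos":[0,0,-0.002],"twist":0},{"grip":0.65,"delta_pos":[0,0,0],"twist":0},{"grip":0.8,"delta_pos":[0,0,0],"twist":0},{"grip":1,"delta_pos":[0,0,0],"twist":0},{"grip":1,"delta_pos":[0,0,0],"twist":0}]}}

```text
clock: 75.13
position: [0.4378, 0.141, 0.035]
ee_rot: [0.684, -0.012, 0.73, -0.014]
contact_force: [-0.4, -0.3, -1.0]
width: 0.0854
```

Call:
{"method": "step_arm", "body": {"increments": [{"grip":1,"delta_pos":[0,0,0.02],"twist":0},{"grip":1,"delta_pos":[0,0,0.04],"twist":0},{"grip":1,"delta_pos":[0,0,0.04],"twist":0},{"grip":1,"delta_pos":[0,0,0.04],"twist":0},{"grip":1,"delta_pos":[0,0,0.04],"twist":0},{"grip":1,"delta_pos":[0,0,0.04],"twist":0},{"grip":1,"delta_pos":[0,0,0],"twist":0},{"grip":1,"delta_pos":[0,0,0],"twist":0}]}}

```text
clock: 75.8
position: [0.4392, 0.1413, 0.2573]
ee_rot: [0.686, -0.011, 0.728, -0.014]
contact_force: [-0.1, -0.1, -0.2]
width: 0.0854
```

Run:
```python
from h import *
c=cam('wrist'); print(manip.get_state()['position'])
print('large1',rims(c,.068,.066,(.44,.142),.03),'floor',rims(c,.010,.060,(.44,.142),.03))
```

```text
[0.43777741 0.14104577 0.25528191]
large1 [(array([0.4332, 0.142 , 0.068 ]), array([328.5, 172.5,  29.3], dtype=float32), np.float64(0.97))] floor [(array([0.4344, 0.1411, 0.01  ]), array([328.5, 166.5,  23.7], dtype=float32), np.float64(1.0))]
```

Large1 is centred again. Now a last look at the bowl and ring.

Call:
{"method": "step_arm", "body": {"increments": [{"grip":1,"delta_pos":[0.008,-0.025,0],"twist":0},{"grip":1,"delta_pos":[0.011,-0.034,0],"twist":0},{"grip":1,"delta_pos":[0.011,-0.034,0],"twist":0},{"grip":1,"delta_pos":[0.011,-0.034,0],"twist":0},{"grip":1,"delta_pos":[0.011,-0.034,0],"twist":0},{"grip":1,"delta_pos":[0.011,-0.034,0],"twist":0},{"grip":1,"delta_pos":[0.011,-0.034,0],"twist":0},{"grip":1,"delta_pos":[0.011,-0.034,0],"twist":0},{"grip":1,"delta_pos":[0.011,-0.034,0],"twist":0},{"grip":1,"delta_pos":[0.011,-0.034,0],"twist":0}]}}

```text
clock: 76.68
position: [0.5437, -0.1913, 0.2523]
ee_rot: [0.682, -0.011, 0.731, -0.013]
contact_force: [0.3, -0.0, -0.5]
width: 0.0852
```

Call:
{"method": "step_arm", "body": {"increments": [{"grip":1,"delta_pos":[0.011,-0.034,0],"twist":0},{"grip":1,"delta_pos":[0.011,-0.034,0],"twist":0},{"grip":1,"delta_pos":[0.011,-0.025,0],"twist":0},{"grip":1,"delta_pos":[0,0,0],"twist":0},{"grip":1,"delta_pos":[0,0,0],"twist":0},{"grip":1,"delta_pos":[0,0,0],"twist":0}]}}

```text
clock: 77.18
position: [0.5766, -0.2821, 0.2528]
ee_rot: [0.682, -0.011, 0.731, -0.013]
contact_force: [-0.1, -1.0, -0.5]
width: 0.0854
```

Run:
```python
from h import *
import pickle
c=cam('wrist'); pickle.dump(c,open('w27.pkl','wb')); print(manip.get_state()['position'])
r=[e for e in ring(c) if 60<e[1][1]<110 and np.hypot(*(e[2][:2]-[.605,-.288]))<.06]; print(r)
p=r[0][2][:2] if r else [.605,-.288]
for z,d in((.066,.029),(.066,.0215),(.04,.029)):
    q=np.array([proj(c,[p[0]+d*np.cos(t),p[1]+d*np.sin(t),z]) for t in np.linspace(0,6.28,72)]); print(z,d,q.min(0).round(),q.max(0).round(),proj(c,[*p,z]).round(1))
grid(c,proj(c,[*p,.06]),44,4,4)
```

```text
[ 0.5766976  -0.28166215  0.25359172]
[(array([322.3, 195.5]), array([69.5, 70. ]), array([ 0.6031, -0.2889,  0.022 ]))]
0.066 0.029 [295. 178.] [348. 229.] [321.1 203.9]
0.066 0.0215 [302. 185.] [341. 223.] [321.1 203.9]
0.04 0.029 [297. 174.] [347. 222.] [321.9 198.7]
u from 277 step 4
159  86  86  86  86  86  86  84  84  85  85  85  85  84  84  86  87  85  86  87  86  87  87
163  87  87  86  86  86  85  85  84   0   0   0   0   0   0   0   0  86  88  88  88  88  87
167  88  87  88  88  87  86  99   0   0   0   0   0   0   0   0   0   0  83  85  86  86  86
171  88  88  86  86  86   0   0   0   0   0   0   0   0   0   0   0   0   0  77  87  88  88
175  86  86  87  86 101   0   0   0   0   0   0   0   0   0   0   0   0   0   0  75  86  87
179  88  88  88  88   0   0   0   0   0 224 250 251 248 208 139   0   0   0   0   0  83  88
183  85  86  86   0   0   0   0 233 251 251 239 233 246 251 251 201   0   0   0   0  75  86
187  89  88  88   0   0   0 234 251 216 158 196 209 209 203 240 251 206   0   0   0  90  83
191  88  87  89   0   0   0 251 212 126 198 221 170 196 223 204 236 251   0
[... 512 characters left out ...]
 107 114 120 123 122 117 107 130 148   0   0  60  49  48
219  85  84  84  84  84   0 163 146 130 108 107 107 107 107 129 147 131   0   0  48  49  49
223  86  85  85  84  84  84   0 162 146 144 133 175 193 145 147 156   0   0  54  48  48  48
227  84  84  83  83  83  82  81 110   0 156 146 232 248 156   0   0  95  85  75  47  49  49
231  84  84  84  83  83  82  82  83  81  86 110   0 115 105  85  83  84  84  85  60  50  49
235  85  84  83  83  83  82  81  82  82  82  81  83  83  84  84  84  84  85  85  68  50  49
239  83  84  84  83  84  83  83  84  85  84  84  85  85  86  86  87  88  88  88  58  50  52
243  86  86  85  85  85  85  84  83  83  85  84  84  85  85  85  86  86  85  85  49  49  49
```

The rim's outer edge measures u 296–347 and v 178–230, against 295–348 and 178–229 predicted for level, centred and seated. Handing in.

```bash
python3 -c "
from rig import manip
print(manip.sign_off(), manip.get_state()['clock'])"
```

```text
the job is handed in; nothing more can be done
the job is handed in; nothing more can be done
```

I handed the job in at about 77 s. All seven cups were found and stood upright in their rows: two wide, three middle, two slim. The grinding bowl sits in its wooden ring.

**Last checks:**
- **Cups:** The wrist camera put six cups within about 5 mm of where I aimed them in their rows. The wide cup I call large1 had been knocked about 14 mm toward the batten, so I moved it back. It then measured about 5 mm off the row's centre line, upright.
- **Bowl:** Its rim matched the outline expected for a level, centred, fully seated bowl to about 1 pixel (roughly 1 mm). I measured no tilt of the ring itself.

**What went wrong on the way:**
- The pads turned out to sit about 30 mm behind the reported fingertip point. One middle cup and the bowl each slipped the first time, and I gripped them again lower.
- The bowl first went into the ring tilted by 25–30°. Pressing on its rim and then dragging it with shut fingers didn't level it. It came out level after I gripped it along its tilt axis, rolled it on the bench and set it back in the ring. While I was rolling it, my readings suggested it was not turning, so I can't say exactly which step levelled it.
- A turn ran into the last joint's range limit and left the tool tilted about 4° for the rest of the run. The later placements were fine.

I used all 16 pictures before finishing, so these last checks are measurements from camera images, not pictures I viewed. I did not re-measure the bottle, jar, tin, spatula and brush at the end, but no move was planned through them.

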